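# Put the rinsed sample pots away by the storing plan

### The job

First turn the stiff leaf in the ring binder right over to the left, so that it lies flat with the storing plan showing. Then turn over every sample pot on the bench, read the mark on its underside and leave it standing mouth down, flat on the floor of the draining tray that the plan gives for that mark: cross to the tray with drain holes, ring to the plain tray. Leave the bottle, the beaker and the tube rack where they stand.

Things in the scene. Friction and masses are not known exactly. Their poses are not given: they have to be found in the camera images.
- pot_a: square pale blue plastic sample pot, open at the top, 46 x 46 mm outside, 58 mm high, walls 2.5 mm, 40 to 70 g; may be absent. All pots look alike from above and from the sides; this one has a diagonal cross (two 36 mm strokes) stamped in black ink on the underside of its base. Origin: centre of its underside; z points to the mouth (up at the start, when it stands on its base; straight down when it is turned over); x and y are square to its side faces
- pot_b: square pale blue plastic sample pot, open at the top, 46 x 46 mm outside, 58 mm high, walls 2.5 mm, 40 to 70 g; may be absent. All pots look alike from above and from the sides; this one has a ring (32 mm across) stamped in black ink on the underside of its base. Origin: centre of its underside; z points to the mouth (up at the start, when it stands on its base; straight down when it is turned over); x and y are square to its side faces
- pot_c: square pale blue plastic sample pot, open at the top, 46 x 46 mm outside, 58 mm high, walls 2.5 mm, 40 to 70 g; may be absent. All pots look alike from above and from the sides; this one has a diagonal cross (two 36 mm strokes) stamped in black ink on the underside of its base. Origin: centre of its underside; z points to the mouth (up at the start, when it stands on its base; straight down when it is turned over); x and y are square to its side faces
- pot_d: square pale blue plastic sample pot, open at the top, 46 x 46 mm outside, 58 mm high, walls 2.5 mm, 40 to 70 g; may be absent. All pots look alike from above and from the sides; this one has a ring (32 mm across) stamped in black ink on the underside of its base. Origin: centre of its underside; z points to the mouth (up at the start, when it stands on its base; straight down when it is turned over); x and y are square to its side faces
- pot_e: square pale blue plastic sample pot, open at the top, 46 x 46 mm outside, 58 mm high, walls 2.5 mm, 40 to 70 g; may be absent. All pots look alike from above and from the sides; this one has a diagonal cross (two 36 mm strokes) stamped in black ink on the underside of its base. Origin: centre of its underside; z points to the mouth (up at the start, when it stands on its base; straight down when it is turned over); x and y are square to its side faces
- pot_f: square pale blue plastic sample pot, open at the top, 46 x 46 mm outside, 58 mm high, walls 2.5 mm, 40 to 70 g; may be absent. All pots look alike from above and from the sides; this one has a ring (32 mm across) stamped in black ink on the underside of its base. Origin: centre of its underside; z points to the mouth (up at the start, when it stands on its base; straight down when it is turned over); x and y are square to its side faces
- tray_perforated: fixed steel draining tray, its floor full of round drain holes; 300 mm along its x by 130 mm along its y outside, rim 10 mm high and 4 mm thick, floor 4 mm thick, a small carrying loop level with the rim at each short end. By the storing plan it takes the pots with a cross under the base. Origin: centre of its underside, z up. Its place is swapped with that of the other tray from start to start; at most three pots go in it
- tray_plain: fixed steel draining tray, its floor plain, without holes; 300 mm along its x by 130 mm along its y outside, rim 10 mm high and 4 mm thick, floor 4 mm thick, a small carrying loop level with the rim at each short end. By the storing plan it takes the pots with a ring under the base. Origin: centre of its underside, z up. Its place is swapped with that of the other tray from start to start; at most three pots go in it
- binder: fixed grey ring binder lying open, 165 mm along its x by 212 mm along its y; a 14 mm high pile of sheets on either half; two steel rings, their centre line along its x, 16 mm above its underside, their tops 31 mm above it. Origin: centre of the underside, on the line below the rings' centre line; z up, y towards the left half
- leaf (a joint): the stiff laminated leaf on the rings, 3 mm thick, 150 mm along the rings, reaching from 9 to 89 mm out from the rings' centre line; angle about that line in rad: 0 lies flat on the right (-y) pile with the lesson sheet (green band, five circles) showing, pi/2 stands upright, pi (3.14) lies flat on the left (+y) pile with the storing plan showing. It turns freely and falls to whichever side it leans
- leaf_tab (a point): middle of the leaf's white index tab, 104 mm out from the rings' centre line, in the leaf's plane; the tab is 40 mm wide (along the rings, the leaf's x), sticks out 30 mm beyond the middle of the leaf's outer edge and is 4 mm thick; it lies 16 mm above the bench, clear of the pile. Gripped from above across its 40 mm width, it can swivel between the fingers. Axes as the binder's when the leaf is at 0
- bottle: closed amber reagent bottle with a blue cap, 64 mm across, 115 mm high, loose; not part of the job. Origin: centre of its underside
- beaker: empty glass beaker, 68 mm across, 85 mm high, loose; not part of the job. Origin: centre of its underside
- tube_rack: blue rack of capped tubes, 85 x 165 mm, 112 mm high, loose; not part of the job. Origin: centre of its underside
Not all that is in view belongs to the job. Leave any orange or yellow look-alike of the pot_f alone.

How it is judged (in metres and radians):
On the way, in this order (a step that is already met when the one before it is completed fails the run):
1. the leaf has been turned over and lies on the left pile (value of joint leaf above 2.9 rad), for 0.2 s.
2. every pot stands mouth down in its own tray (x of pot_a in the frame of tray_perforated between -0.127 and 0.127 m and y of pot_a in the frame of tray_perforated between -0.042 and 0.042 m and z of pot_a in the frame of tray_perforated between 0.056 and 0.068 m and angle between each of pot_a, pot_b, pot_c, pot_d, pot_e, pot_f's own z axis and vertical above 3 rad and linear speed of each of pot_a, pot_b, pot_c, pot_d, pot_e, pot_f below 0.02 m/s and x of pot_b in the frame of tray_plain between -0.127 and 0.127 m and y of pot_b in the frame of tray_plain between -0.042 and 0.042 m and z of pot_b in the frame of tray_plain between 0.056 and 0.068 m and x of pot_c in the frame of tray_perforated between -0.127 and 0.127 m and y of pot_c in the frame of tray_perforated between -0.042 and 0.042 m and z of pot_c in the frame of tray_perforated between 0.056 and 0.068 m and x of pot_d in the frame of tray_plain between -0.127 and 0.127 m and y of pot_d in the frame of tray_plain between -0.042 and 0.042 m and z of pot_d in the frame of tray_plain between 0.056 and 0.068 m and x of pot_e in the frame of tray_perforated between -0.127 and 0.127 m and y of pot_e in the frame of tray_perforated between -0.042 and 0.042 m and z of pot_e in the frame of tray_perforated between 0.056 and 0.068 m and x of pot_f in the frame of tray_plain between -0.127 and 0.127 m and y of pot_f in the frame of tray_plain between -0.042 and 0.042 m and z of pot_f in the frame of tray_plain between 0.056 and 0.068 m), for 0.2 s.
At the end, for the whole second after the job is handed in: The leaf lies on the left pile (over 2.9 rad). Every pot stands mouth down (within 0.14 rad), at rest, on the floor of its own tray (cross: drain holes, ring: plain), its centre within 127 mm (along) and 42 mm (across) of the tray's centre (all of step 2 and value of joint leaf above 2.9 rad); the robot touches nothing.
It fails at once if the bottle, the beaker or the tube rack is pushed more than 40 mm or tipped over (distance of any of bottle, beaker, tube_rack from where it was at the start of the episode above 0.04 m or angle between any of bottle, beaker, tube_rack's own z axis and vertical above 0.5 rad).
Of pot_a, pot_b, pot_c, pot_d, pot_e, pot_f only 3 to 5 are there at a start; the rules pass over those that are not, and their reading is None.
At some moment in a run one of pot_a, pot_b, pot_c, pot_d, pot_e, pot_f may be knocked a few centimetres aside while the robot is not near it.
Once in a run the grip may slacken for a moment while it holds something.
It also fails if it takes over 210 s, if anything falls off the work surface, if the arm or the gripper's body presses on something with over 40 N, if the wrist force passes 120 N, or if a joint passes its speed limit or range.

### The arm

A 6-joint arm with a two-finger parallel gripper is mounted at the origin on the work surface. World frame = base frame: x ahead of the robot, y to its left, z up, the work surface at z = 0. Lengths are in m, angles in degrees, forces in N, time in s.
With the tool pointing down it reaches from about 0.35 to 0.925 m from the base axis. Payload 6.4 kg.
Tool frame: the origin (TCP) lies midway between the tips of the shut fingers; the grasp point (between the pads) lies 19 mm behind it (pinch_z is the distance from the TCP to the grasp point, in m); z points along the fingers, y is the direction in which the jaws open and shut (so a half turn about z gives the same grasp; the last joint's range is limited). The gripper opens to 94 mm and grips with 3 to 60 N. Pads are 16 mm wide; open, the fingers measure 119 mm over their backs; the gripper's body (75 mm by 177 mm) begins 78 mm behind the grasp point.
Start: joints at [63.306, 14.043, 89.255, -0, 76.702, -9.975], TCP at [0.187, 0.623, 0.205] pointing down, gripper open.
Joint ranges: [-179.41, 179.41], [-58.25, 129.5], [7.25, 145.43], [-54.29, 234.29], [11.92, 165.04], [-157.13, 157.13]. Speed limits (degrees/s): [147.25, 147.25, 180, 180, 180, 180].

### API

Orientations are given as [roll, pitch, yaw] about the fixed x, y, z axes, in that order (R = Rz(yaw) Ry(pitch) Rx(roll)).
In Python, from workcell import * gives the robot as it stands.
- The arm moves only by the tool play_rows, never from a script. Its argument "moves" is a list of rows, each an object with "turn": the turn, a rotation vector about the tool's x, y, z in degrees, a list of three; "dp": the shift along the tool's x, y, z in cm, a list of three; "grip": the closure, from -1 (fully open) to 1 (shut). In form: [{"turn": [wx, wy, wz], "dp": [tx, ty, tz], "grip": grip}, ...]. A call has 1 to 12 rows; each row is the pose to reach, as a shift and turn from the pose commanded when the call began, along the tool's axes at that moment; what a row does not reach only later rows make up. A row lasts 1/12 s, in which the tool goes at most 41.7 mm and 7.16 degrees, less where a joint would pass 70% of its speed; a pose out of reach is approached as far as the arm can. A call with a gripper value outside its range is refused whole. The fingers move at their own pace and stop on an object; "newtons" is the grip in N (left out, the last holds). Time passes only in rows, so rows that repeat a pose let the fingers close. It gives the time, the measured TCP pose, the force and the opening at its end, in the units of the state.
- get_obs(): the state, without advancing time (a new reading comes with each control period).
- grab_frame(name): name is "scene" or "side" or "wrist"; returns the picture (400x640x3 uint8, blue, green, red); there is no depth.
- camera_model(name): a dict with "camera_matrix" (3x3 intrinsics, pixels), "dist" ([k1, k2, p1, p2, k3] as OpenCV has them; the pictures are not rectified), "world_to_cam" (4x4, takes a point from world to camera coordinates); the wrist camera has in their place "mount" (4x4, takes a point from camera to tool coordinates, whose origin is the TCP and whose axes are the flange's). Camera axes: x right, y down, z forward; pixel columns grow to the right and rows downward; lengths in m; the calibration is good to about 2 mm. A picture is of the moment at which its call begins: read the wrist's pose just before it. camera_model takes no time and is no camera call.
- finish_job(): hands the job in, once; it reports no verdict.
Trained networks look in the newest picture that a camera, given by its name, has taken for a name from the list of things; names that differ only in an ending like _2 or _b are one class to them, and where a whole thing is asked for, a point or a joint stands for the part that bears it (a point fixed in the world has none). Each returns a list of dicts, best first, with "score" (0 to 1); they miss things now and then, are a little off and sometimes report something else, mostly with a low value. They report only what shows in the picture. A call takes as long as a camera call. They do not tell look-alikes from the thing itself.
- boxes_of(label, camera): "box" ([centre column, centre row, width, height] in pixels, round what is visible of it).
- tip_of(label, camera): "location" ([column, row] in pixels: a listed point, or the origin of a listed thing).
The state is a dict: "time_s": time; "q": joint angles; "dq": joint speeds; "tau": joint torques, N m; "tcp_pos": TCP position; "ee_rot": TCP orientation; "contact_force": force on the tool from outside, world axes, zero at the start; "wrist_torque": the same for the moment, N m; "gripper_width": finger opening in m.
Only numpy, scipy, OpenCV 4.12 (cv2) and the standard library are available. Lean on these libraries where they do the work, as an engineer would, in place of code of your own. Each camera call takes 0.05 s, during which the arm holds its last target.

## Working session

There is one attempt and no reset: what is moved stays moved. The work goes in short steps, Python scripts to look and compute and a tool call to move; the robot and the scene stay as the last step left them, time stands still between calls to the robot, and variables do not carry over. Pictures are saved under pics/ and viewed, and the job is handed in when it is done.

Besides the shell and the picture viewer there is one more tool, called after "Emit:" in YAML: its name, and indented under it one key for each argument. play_rows: Moves the arm, as the interface text tells. Its arguments: {"type":"object","properties":{"moves":{"type":"array"},"newtons":{"type":"number"}},"required":["moves"]}

```bash
mkdir -p pics; ls
cat > h.py <<'E'
from workcell import *
import numpy as np, cv2
from scipy.spatial.transform import Rotation as Ro
E
python3 - <<'E'
from h import *
print(get_obs())
for n in ["scene","side","wrist"]:
    cv2.imwrite(f"pics/a_{n}.png",grab_frame(n)); print(n,camera_model(n))
E
```

```text
pics
{'time_s': 0.0, 'q': array([ 6.33052566e+01,  1.40822151e+01,  8.93230474e+01, -2.88479651e-03,
        7.67005420e+01, -9.97415473e+00]), 'dq': array([-0.04003185,  0.0278058 ,  0.0717453 ,  0.0240004 ,  0.01878981,
       -0.05715405]), 'tau': array([-2.28599138e-04, -4.15835166e+01, -3.14603341e+01,  6.84922817e-02,
        3.31050495e-02, -1.31693600e-04]), 'tcp_pos': array([0.18673759, 0.62198788, 0.20438409]), 'ee_rot': array([-1.79895309e+02, -1.55619505e-02,  1.63280063e+02]), 'contact_force': array([-0.24489969,  0.39621304,  0.00461615]), 'wrist_torque': array([0.01300692, 0.01743835, 0.00882258]), 'gripper_width': 0.09408199059292743}
scene {'camera_matrix': array([[380.12426473,   0.        , 327.021925  ],
       [  0.        , 380.12426473, 203.42825399],
       [  0.        ,   0.        ,   1.        ]]), 'dist': array([-0.02531519,  0.        ,  0.        ,  0.        ,  0.        ]), 'world_to_cam': array([[ 0.57704936,  0.81670833,  0.00123672, -0.33114385],
       [ 0.69605871, -0.49101053, -0.52384247, -0.36591125],
       [-0.42721927,  0.3031438 , -0.85181
[... 510 characters left out ...]
0.68357149,  1.08984858],
       [ 0.        ,  0.        ,  0.        ,  1.        ]])}
wrist {'camera_matrix': array([[313.92724975,   0.        , 323.4825086 ],
       [  0.        , 313.92724975, 205.45439803],
       [  0.        ,   0.        ,   1.        ]]), 'dist': array([-0.00981801,  0.        ,  0.        ,  0.        ,  0.        ]), 'mount': array([[-5.42464862e-04, -9.65006839e-01, -2.62224154e-01,
         7.64068726e-02],
       [ 9.99999853e-01, -5.19766864e-04, -1.55920813e-04,
        -1.47637279e-04],
       [ 1.41692243e-05, -2.62224200e-01,  9.65006979e-01,
        -1.78855539e-01],
       [ 0.00000000e+00,  0.00000000e+00,  0.00000000e+00,
         1.00000000e+00]])}
```

View pics/a_scene.png

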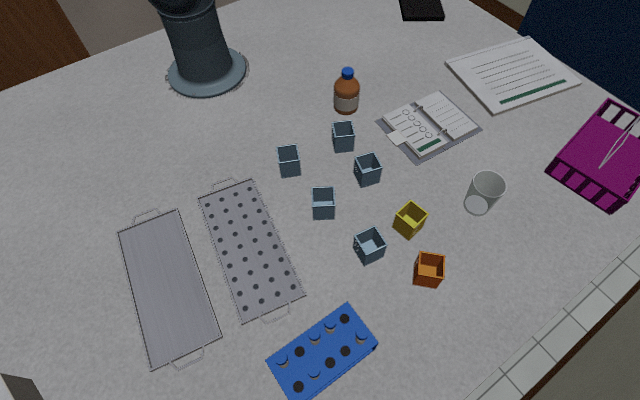

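View pics/a_side.png

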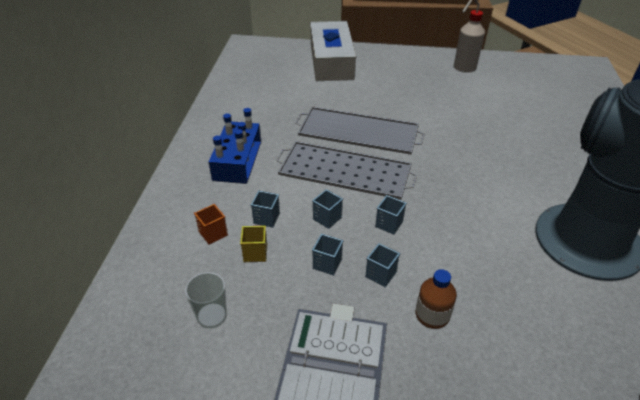

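View pics/a_wrist.png

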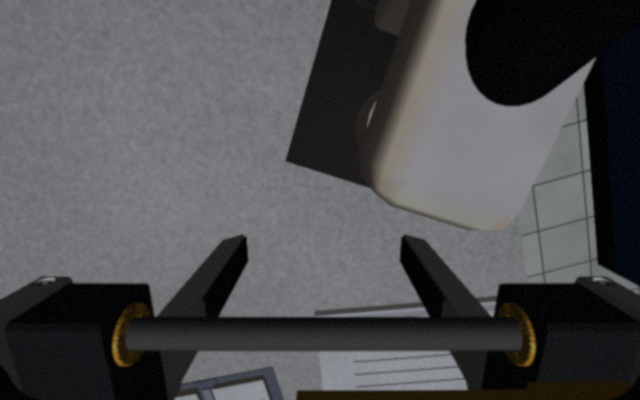

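The pictures show five pale-blue pots (scene px ≈(289,160), (343,136), (367,169), (323,203), (370,245)), the perforated tray at (250,250), the plain tray at (168,288) and the binder at (430,125). There are also yellow and orange decoys. Next I'll measure positions.

```bash
cat >> h.py <<'E'
def ray(n,uv):
    m=camera_model(n);K=np.array(m["camera_matrix"]);d=np.array(m["dist"])
    p=cv2.undistortPoints(np.array([[uv]],float),K,d)[0,0]
    if n=="wrist":
        o=get_obs(); T=np.eye(4);T[:3,:3]=Ro.from_euler("xyz",o["ee_rot"],degrees=True).as_matrix();T[:3,3]=o["tcp_pos"]
        C=T@np.array(m["mount"])
    else: C=np.linalg.inv(np.array(m["world_to_cam"]))
    return C[:3,3],C[:3,:3]@np.array([p[0],p[1],1])
def plane(n,uv,z):
    c,d=ray(n,uv); return c+d*(z-c[2])/d[2]
def tri(obs):
    A=np.zeros((3,3));b=np.zeros(3);R=[]
    for n,uv in obs:
        c,d=ray(n,uv);d=d/np.linalg.norm(d);P=np.eye(3)-np.outer(d,d);A+=P;b+=P@c
    x=np.linalg.solve(A,b)
    return x
def proj(n,X):
    m=camera_model(n);K=np.array(m["camera_matrix"]);d=np.array(m["dist"])
    if n=="wrist":
        o=get_obs(); T=np.eye(4);T[:3,:3]=Ro.from_euler("xyz",o["ee_rot"],degrees=True).as_matrix();T[:3,3]=o["tcp_pos"]
        W=np.linalg.inv(T@np.array(m["mount"]))
    else: W=np.array(m["world_to_cam"])
    return cv2.projectPoints(np.array(X,float).reshape(-1,3),cv2.Rodrigues(W[:3,:3])[0],W[:3,3],K,d)[0].reshape(-1,2)
E
python3 - <<'E'
from h import *
np.set_printoptions(precision=3,suppress=True)
for n in ["scene","side"]:
    print(n,"cam at",ray(n,(320,200))[0])
    for l in ["pot_a","tray_perforated","tray_plain","binder","leaf_tab","bottle","beaker","tube_rack"]:
        for r in tip_of(l,n)[:8]:
            z={"leaf_tab":0.016}.get(l,0.0)
            print(n,l,round(r["score"],2),np.array(r["location"]),plane(n,r["location"],z))
E
```

```text
scene cam at [ 0.894 -0.227  0.703]
scene pot_a 0.96 [405.2 226.5] [0.682 0.124 0.   ]
scene pot_a 0.95 [321.6 211.6] [0.552 0.001 0.   ]
scene pot_a 0.92 [339.9 145.7] [0.427 0.142 0.   ]
scene pot_a 0.86 [367.3 248.8] [0.677 0.027 0.   ]
scene pot_a 0.77 [426.3 272.2] [0.783 0.09  0.   ]
scene pot_a 0.75 [367.5 174.8] [0.532 0.142 0.   ]
scene pot_a 0.57 [288.8 170.4] [0.419 0.002 0.   ]
scene tray_perforated 0.67 [247.6 243.7] [ 0.527 -0.165  0.   ]
scene tray_plain 0.64 [167.5 276.9] [ 0.5   -0.328  0.   ]
scene binder 0.83 [429.5 124.7] [0.501 0.365 0.   ]
scene leaf_tab 0.72 [396.9 139.8] [0.501 0.254 0.016]
scene bottle 0.58 [344.7 105.8] [0.326 0.231 0.   ]
scene bottle 0.37 [398.2 139.3] [0.492 0.269 0.   ]
scene beaker 0.68 [475.8 205.6] [0.733 0.284 0.   ]
scene tube_rack 0.84 [318.6 358.4] [ 0.792 -0.172  0.   ]
side cam at [0.471 0.804 0.8  ]
side pot_a 0.97 [386.2 226.4] [0.424 0.015 0.   ]
side pot_a 0.89 [326.4 262.9] [0.54  0.133 0.   ]
side pot_a 0.85 [265.8 219.5] [0.686 0.028 0.   ]
side pot_a 0.76 [212.4 233.1] [0.79  0.083 0.   ]
side pot_a 0.75 [378.7 273.1] [0.435 0.146 0.   ]
side pot_a 0.69 [256.4 251.2] [ 0.687  0.121 -0.   ]
side pot_a 0.56 [331.6 218.5] [0.544 0.006 0.   ]
side tray_perforated 0.89 [342.6 165.7] [ 0.537 -0.179  0.   ]
side tray_perforated 0.4 [325.5 266. ] [0.541 0.142 0.   ]
side tray_plain 0.91 [359.8 127.7] [ 0.507 -0.345  0.   ]
side binder 0.63 [330.4 366.6] [0.507 0.358 0.   ]
side leaf_tab 0.76 [342.7 313.6] [0.496 0.261 0.016]
side bottle 0.57 [432.7 316.2] [0.332 0.234 0.   ]
side beaker 0.92 [212.3 312.3] [0.735 0.277 0.   ]
side beaker 0.33 [344.1 169. ] [ 0.532 -0.167  0.   ]
side tube_rack 0.82 [236.2 161.3] [ 0.799 -0.162 -0.   ]
```

```bash
cat >> h.py <<'E'
np.set_printoptions(precision=4,suppress=True)
def rot(yaw,tilt=0):
    "tool down with yaw, then tilt deg about tool y (tool z leans toward +tool x for tilt>0)"
    return Ro.from_euler("z",yaw,degrees=True)*Ro.from_euler("x",180,degrees=True)*Ro.from_euler("y",tilt,degrees=True)
def cur():
    o=get_obs(); return np.array(o["tcp_pos"]),Ro.from_euler("xyz",o["ee_rot"],degrees=True)
def mv(targets):
    p0,R0=cur(); print("from",p0,R0.as_euler("xyz",degrees=True),"q",get_obs()["q"].round(1))
    for P,R in targets:
        dp=R0.inv().apply(np.array(P)-p0)*100; tv=(R0.inv()*R).as_rotvec(degrees=True)
        print("turn",tv.round(1).tolist(),"dp",dp.round(2).tolist(), "rows",round(max(np.linalg.norm(dp)/4.17,np.linalg.norm(tv)/7.16),1))
def show(n,name,crop=None,s=1,marks=()):
    im=grab_frame(n).copy()
    for X in marks:
        for u,v in proj(n,X): cv2.circle(im,(int(u),int(v)),3,(0,0,255),1)
    if crop: x0,y0,x1,y1=crop; im=im[y0:y1,x0:x1]
    if s!=1: im=cv2.resize(im,None,fx=s,fy=s,interpolation=cv2.INTER_CUBIC)
    cv2.imwrite(f"pics/{name}.png",im)
E
python3 - <<'E'
from h import *
mv([([0.499,0.25,0.20],rot(90)),([0.499,0.25,0.15],rot(90))])
E
```

```text
from [0.187  0.6225 0.2054] [-179.9981   -0.      163.2822] q [ 63.3  14.   89.3  -0.   76.7 -10. ]
turn [-0.0, 0.0, 73.3] dp [-40.6, -26.7, 0.55] rows 11.7
turn [-0.0, 0.0, 73.3] dp [-40.6, -26.7, 5.55] rows 11.7
```

Emit:
play_rows:
  moves:
    - {"turn":[0,0,73.3],"dp":[-40.6,-26.7,0.5],"grip":-1}
    - {"turn":[0,0,73.3],"dp":[-40.6,-26.7,0.5],"grip":-1}
    - {"turn":[0,0,73.3],"dp":[-40.6,-26.7,0.5],"grip":-1}
    - {"turn":[0,0,73.3],"dp":[-40.6,-26.7,0.5],"grip":-1}
    - {"turn":[0,0,73.3],"dp":[-40.6,-26.7,0.5],"grip":-1}
    - {"turn":[0,0,73.3],"dp":[-40.6,-26.7,0.5],"grip":-1}
    - {"turn":[0,0,73.3],"dp":[-40.6,-26.7,0.5],"grip":-1}
    - {"turn":[0,0,73.3],"dp":[-40.6,-26.7,0.5],"grip":-1}
    - {"turn":[0,0,73.3],"dp":[-40.6,-26.7,0.5],"grip":-1}
    - {"turn":[0,0,73.3],"dp":[-40.6,-26.7,0.5],"grip":-1}
    - {"turn":[0,0,73.3],"dp":[-40.6,-26.7,0.5],"grip":-1}
    - {"turn":[0,0,73.3],"dp":[-40.6,-26.7,0.5],"grip":-1}

```text
time_s: 1.95
tcp_pos: [0.501, 0.2472, 0.2008]
ee_rot: [179.9, 0.0, 89.8]
contact_force: [0.1, -0.6, -0.1]
gripper_width: 0.0945
```

Emit:
play_rows:
  moves:
    - {"turn":[0,0,0],"dp":[0,0,0],"grip":-1}
    - {"turn":[0,0,0],"dp":[0,0,0],"grip":-1}

```text
time_s: 2.12
tcp_pos: [0.4997, 0.249, 0.2004]
ee_rot: [-180.0, -0.0, 89.8]
contact_force: [-1.6, 0.6, 0.4]
gripper_width: 0.0939
```

Run:
```python
from h import *
print(cur()[0],get_obs()["ee_rot"],get_obs()["q"])
show("wrist","b_wrist")
show("scene","b_scene")
for l in ["leaf_tab","binder"]:
    for r in tip_of(l,"wrist")[:2]: print(l,r["score"],r["location"],plane("wrist",r["location"],.016 if l!="binder" else 0))
```

```text
[0.4997 0.249  0.2004] [-179.9852   -0.0142   89.8224] [ 14.8468   2.0619 103.0873   0.0182  74.8614  15.0197]
leaf_tab 0.78 [318.5, 178.4] [0.4921 0.2612 0.016 ]
binder 0.72 [325.3, 87.8] [0.4998 0.3629 0.    ]
```

View pics/b_wrist.png

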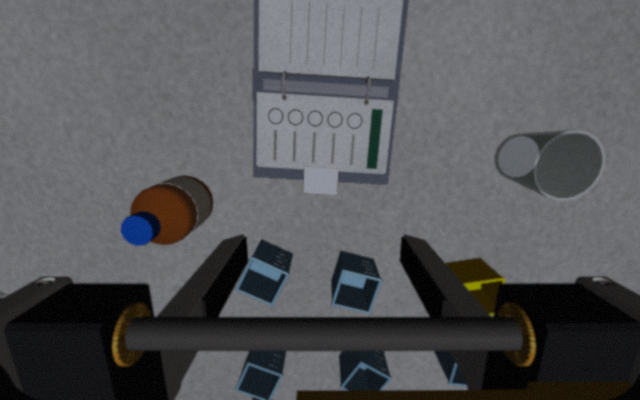

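View pics/b_scene.png

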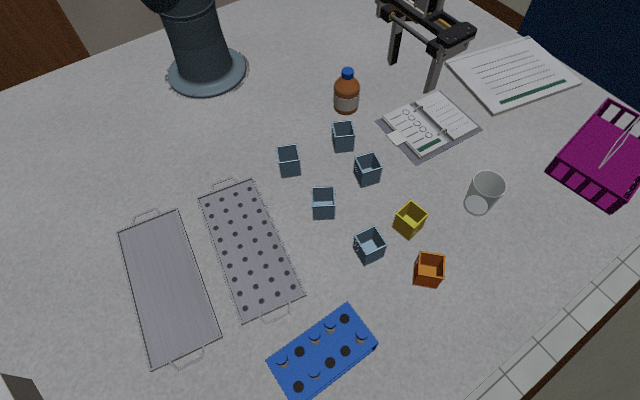

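The wrist view shows the tab at px (305–338, 170–193) below the leaf. The binder is turned by a couple of degrees.

Run:
```python
from h import *
show("wrist","b_crop",(240,60,420,210),4)
show("scene","b_crop2",(370,80,490,170),6)
```

```text
(no output)
```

View pics/b_crop.png

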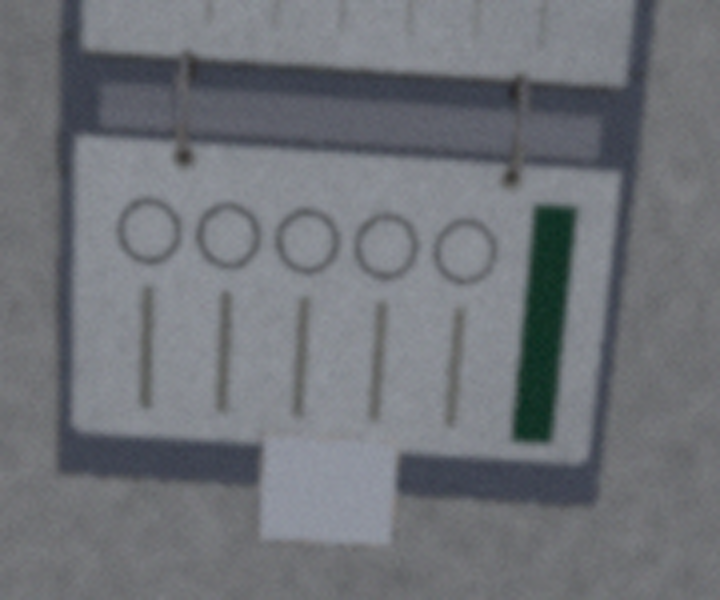

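View pics/b_crop2.png

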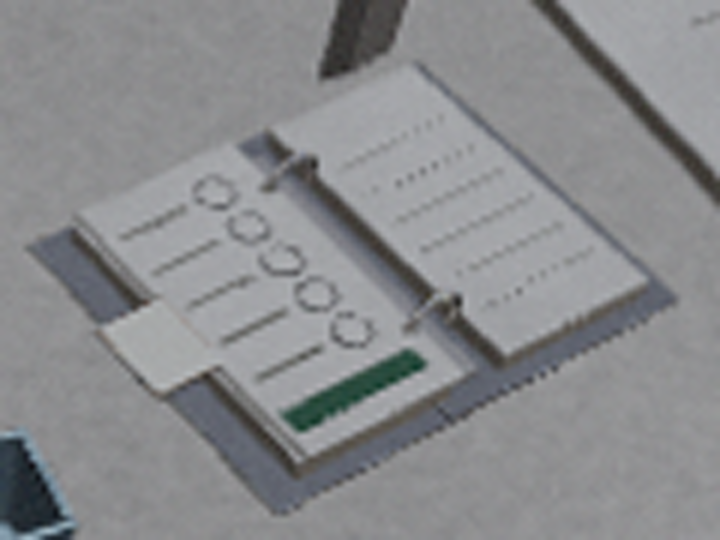

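Run:
```python
from h import *
for nm,pts in {"tab":[(264,437),(399,452),(390,545),(261,541)],"leaf outer":[(72,432),(590,465)]}.items():
    for u,v in pts: print(nm,plane("wrist",(240+u/4-.5,60+v/4-.5),.017))
for u,v in [(148,300),(212,368),(165,397),(97,333)]: print("scene tab",plane("scene",(370+u/6-.5,80+v/6-.5),.017))
```

```text
tab [0.4771 0.2728 0.017 ]
tab [0.5163 0.2685 0.017 ]
tab [0.5141 0.2407 0.017 ]
tab [0.4758 0.2418 0.017 ]
leaf outer [0.4215 0.2742 0.017 ]
leaf outer [0.5721 0.2647 0.017 ]
scene tab [0.4727 0.2696 0.017 ]
scene tab [0.5144 0.2669 0.017 ]
scene tab [0.515 0.242 0.017]
scene tab [0.4744 0.2416 0.017 ]
```

Run:
```python
from h import *
mv([([0.495,0.2475,0.005],rot(87))])
```

```text
from [0.4983 0.2511 0.2005] [179.999   -0.0032  90.0936] q [ 15.1   2.  103.1   0.   74.9  15. ]
turn [0.0, -0.0, 3.1] dp [-0.36, -0.33, 19.55] rows 4.7
```

Emit:
play_rows:
  moves:
    - {"turn":[0,0,3],"dp":[-0.35,-0.35,4],"grip":-1}
    - {"turn":[0,0,3],"dp":[-0.35,-0.35,8],"grip":-1}
    - {"turn":[0,0,3],"dp":[-0.35,-0.35,12],"grip":-1}
    - {"turn":[0,0,3],"dp":[-0.35,-0.35,15],"grip":-1}
    - {"turn":[0,0,3],"dp":[-0.35,-0.35,17.5],"grip":-1}
    - {"turn":[0,0,3],"dp":[-0.35,-0.35,19],"grip":-1}
    - {"turn":[0,0,3],"dp":[-0.35,-0.35,19.5],"grip":-1}
    - {"turn":[0,0,3],"dp":[-0.35,-0.35,19.5],"grip":-1}
    - {"turn":[0,0,3],"dp":[-0.35,-0.35,19.5],"grip":-1}

```text
time_s: 3.17
tcp_pos: [0.496, 0.2472, 0.0063]
ee_rot: [179.9, -0.0, 87.0]
contact_force: [-0.1, 0.4, 0.2]
gripper_width: 0.0939
```

Run:
```python
from h import *
print(get_obs())
show("scene","c_scene",(320,20,500,190),4)
show("wrist","c_wrist")
```

```text
{'time_s': 3.1667, 'q': array([ 14.7614,  16.8778, 109.2593,   0.0024,  53.7733,  17.7344]), 'dq': array([-0.2199, -0.9841, -0.7831, -0.0098, -0.107 ,  0.0198]), 'tau': array([  0.0428, -35.5475, -23.7473,   0.0554,   0.0342,   0.0001]), 'tcp_pos': array([0.496 , 0.2472, 0.0063]), 'ee_rot': array([179.9153,  -0.0291,  87.0256]), 'contact_force': array([-0.0989,  0.377 ,  0.1879]), 'wrist_torque': array([-0.0523,  0.0794, -0.0072]), 'gripper_width': 0.09394161123076815}
```

View pics/c_scene.png

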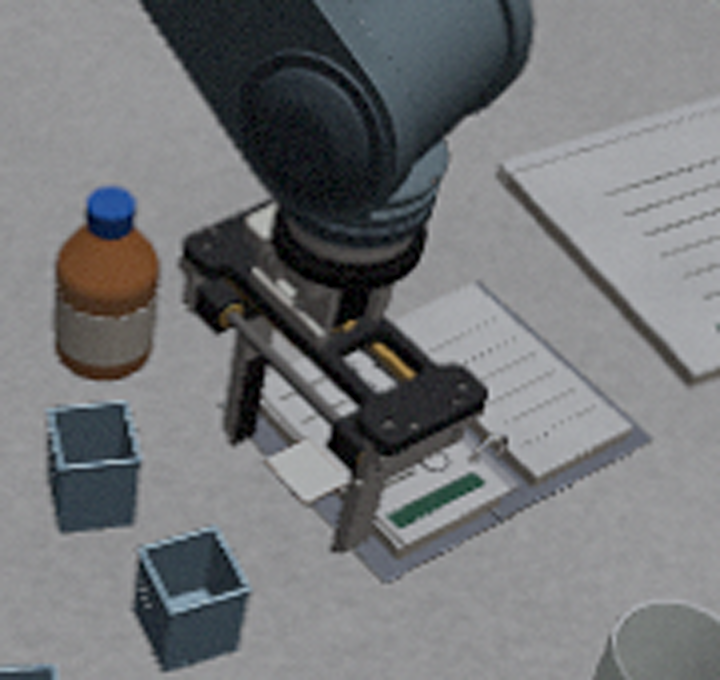

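View pics/c_wrist.png

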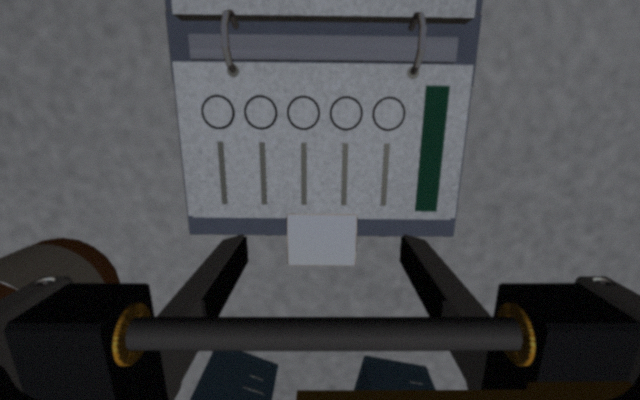

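Emit:
play_rows:
  moves:
    - {"turn":[0,0,0],"dp":[0,0,0],"grip":1}
    - {"turn":[0,0,0],"dp":[0,0,0],"grip":1}
    - {"turn":[0,0,0],"dp":[0,0,0],"grip":1}
    - {"turn":[0,0,0],"dp":[0,0,0],"grip":1}
    - {"turn":[0,0,0],"dp":[0,0,0],"grip":1}
    - {"turn":[0,0,0],"dp":[0,0,0],"grip":1}
    - {"turn":[0,0,0],"dp":[0,0,0],"grip":1}
    - {"turn":[0,0,0],"dp":[0,0,0],"grip":1}
  newtons: 15

```text
time_s: 3.93
tcp_pos: [0.4955, 0.2465, 0.0054]
ee_rot: [-180.0, 0.0, 87.0]
contact_force: [-0.4, 0.6, 0.5]
gripper_width: 0.0439
```

Run:
```python
from h import *
# arc: rings line centre at y' dist .112 along binder y from grip point; tool at yaw 87; tool x = binder y? 
for a in range(0,121,10):
    t=np.radians(a); dx=.112*(1-np.cos(t))*100; dz=-.112*np.sin(t)*100; print(a,round(dx,1),round(dz,1))
o=get_obs();print(o["gripper_width"],o["contact_force"],o["tcp_pos"])
```

```text
0 0.0 -0.0
10 0.2 -1.9
20 0.7 -3.8
30 1.5 -5.6
40 2.6 -7.2
50 4.0 -8.6
60 5.6 -9.7
70 7.4 -10.5
80 9.3 -11.0
90 11.2 -11.2
100 13.1 -11.0
110 15.0 -10.5
120 16.8 -9.7
0.04388133677123578 [-0.4494  0.583   0.4628] [0.4955 0.2465 0.0054]
```

Tool x is the binder's +y, so I follow an arc with +x and -z.

Emit:
play_rows:
  moves:
    - {"turn":[0,0,0],"dp":[0,0,0],"grip":1}
    - {"turn":[0,0,0],"dp":[0.2,0,-1.9],"grip":1}
    - {"turn":[0,0,0],"dp":[0.7,0,-3.8],"grip":1}
    - {"turn":[0,0,0],"dp":[1.5,0,-5.6],"grip":1}
    - {"turn":[0,0,0],"dp":[2.6,0,-7.2],"grip":1}
    - {"turn":[0,0,0],"dp":[4.0,0,-8.6],"grip":1}
    - {"turn":[0,0,0],"dp":[5.6,0,-9.7],"grip":1}
    - {"turn":[0,0,0],"dp":[5.6,0,-9.7],"grip":1}

```text
time_s: 4.6
tcp_pos: [0.499, 0.3046, 0.1046]
ee_rot: [179.9, -0.1, 87.1]
contact_force: [-1.6, -3.0, 4.8]
gripper_width: 0.0393
```

Run:
```python
from h import *
o=get_obs();print(o["gripper_width"],o["contact_force"],o["tcp_pos"])
show("scene","d_scene",(320,20,500,190),4)
```

```text
0.03932541473948296 [-1.5638 -2.9596  4.8269] [0.499  0.3046 0.1046]
```

View pics/d_scene.png

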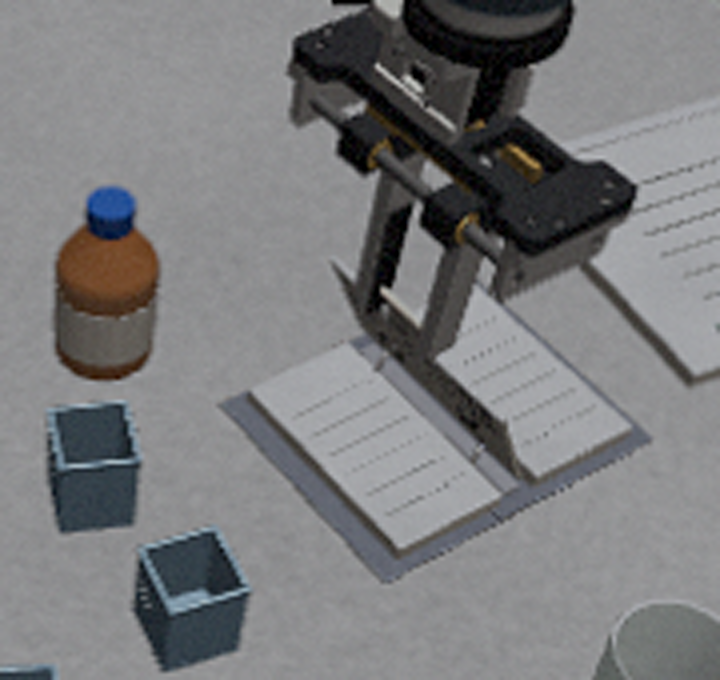

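Emit:
play_rows:
  moves:
    - {"turn":[0,0,0],"dp":[1.8,0,-0.8],"grip":1}
    - {"turn":[0,0,0],"dp":[3.7,0,-1.3],"grip":1}
    - {"turn":[0,0,0],"dp":[5.6,0,-1.5],"grip":1}
    - {"turn":[0,0,0],"dp":[7.5,0,-1.3],"grip":1}
    - {"turn":[0,0,0],"dp":[9.4,0,-0.8],"grip":1}
    - {"turn":[0,0,0],"dp":[11.2,0,0],"grip":1}
    - {"turn":[0,0,0],"dp":[12.8,0,1.1],"grip":1}
    - {"turn":[0,0,0],"dp":[14.2,0,2.5],"grip":1}
    - {"turn":[0,0,0],"dp":[15.3,0,4.1],"grip":1}
    - {"turn":[0,0,0],"dp":[15.3,0,4.1],"grip":1}
    - {"turn":[0,0,0],"dp":[15.3,0,4.1],"grip":-1}
    - {"turn":[0,0,0],"dp":[15.3,0,4.1],"grip":-1}

```text
time_s: 5.65
tcp_pos: [0.5063, 0.4545, 0.0605]
ee_rot: [-179.9, 0.1, 87.0]
contact_force: [-0.6, 1.3, 0.2]
gripper_width: 0.0501
```

Emit:
play_rows:
  moves:
    - {"turn":[0,0,0],"dp":[0,0,0],"grip":-1}
    - {"turn":[0,0,0],"dp":[0,0,0],"grip":-1}
    - {"turn":[0,0,0],"dp":[0,0,0],"grip":-1}
    - {"turn":[0,0,0],"dp":[0,0,0],"grip":-1}
    - {"turn":[0,0,0],"dp":[0,0,-4],"grip":-1}
    - {"turn":[0,0,0],"dp":[0,0,-8],"grip":-1}
    - {"turn":[0,0,0],"dp":[0,0,-12],"grip":-1}

```text
time_s: 6.23
tcp_pos: [0.5058, 0.4547, 0.1821]
ee_rot: [-179.9, 0.1, 87.0]
contact_force: [-0.8, 0.0, 1.2]
gripper_width: 0.0936
```

Run:
```python
from h import *
o=get_obs();print(o["gripper_width"],o["contact_force"],o["tcp_pos"])
show("scene","e_scene")
show("wrist","e_wrist")
show("side","e_side")
```

```text
0.09358719786325913 [-0.8463  0.0248  1.2169] [0.5058 0.4547 0.1821]
```

View pics/e_scene.png

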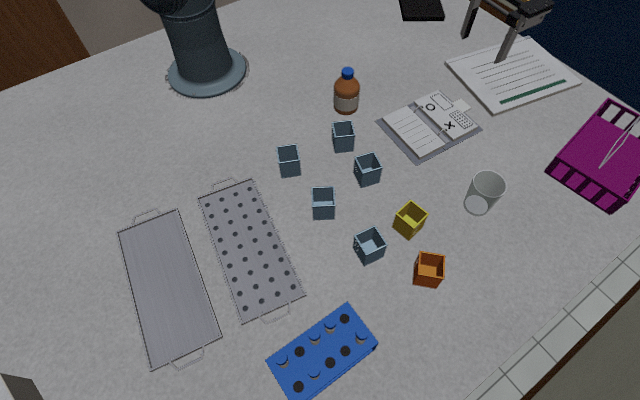

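View pics/e_side.png

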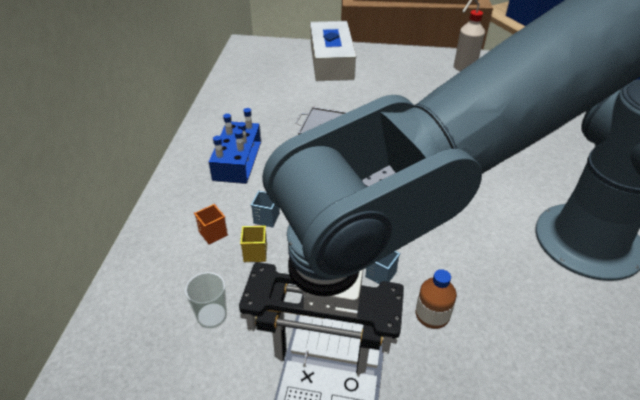

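The leaf lies on the left with the plan showing: X → holes, O → plain. Next I fit the arm's kinematics so I can plan tilted grasps.

```bash
cat > fit.py <<'E'
from h import *
from scipy.optimize import least_squares
S=[([63.306,14.043,89.255,0,76.702,-9.975],[0.187,0.623,0.205]),
([14.8468,2.0619,103.0873,.0182,74.8614,15.0197],[.4997,.249,.2004]),
([14.7614,16.8778,109.2593,.0024,53.7733,17.7344],[.496,.2472,.0063])]
o=get_obs(); S.append((o["q"],o["tcp_pos"]))
print(S[-1],o["ee_rot"])
def f(p):
    a,L1,L2,H,d,e=p;r=[]
    for q,P in S:
        q=np.radians(q);ro=np.hypot(P[0],P[1]);rho=np.sqrt(ro**2-d*d);s=q[1]+q[2]
        r+=[a+L1*np.sin(q[1])+L2*np.sin(s)+e*np.cos(s)-rho,H+L1*np.cos(q[1])+L2*np.cos(s)-e*np.sin(s)-P[2],
            (np.arctan2(P[1],P[0])-np.arctan2(d,rho)-q[0])]
    return r
for e0 in [0]:
  g=lambda p:np.r_[f(p),(p[0])*.01,p[5]*.01]
  s=least_squares(g,[0,.4,.4,.1,.11,0]);print(s.x,np.array(f(s.x)).round(4))
E
python3 fit.py
```

```text
(array([32.4306, 18.9762, 85.2132,  0.0006, 75.2825, 35.4485]), array([0.5088, 0.4567, 0.1869])) [179.5702  -0.3067  86.9832]
[-0.0003  0.4269  0.5694 -0.0105  0.1127  0.0692] [ 0.0009  0.0003  0.0002 -0.0002  0.0001 -0.0001  0.0001 -0.     -0.
 -0.0007 -0.0004 -0.0001]
```

Run:
```python
from h import *
mv([([0.46,0.07,0.26],rot(0))])
```

```text
from [0.5088 0.4567 0.1869] [179.5702  -0.3067  86.9832] q [32.4 19.  85.2  0.  75.3 35.4]
turn [0.1, -0.6, 87.0] dp [-38.83, -2.78, -7.54] rows 12.1
```

Emit:
play_rows:
  moves:
    - {"turn":[0,0,87],"dp":[-38.8,-2.8,-7.5],"grip":-1}
    - {"turn":[0,0,87],"dp":[-38.8,-2.8,-7.5],"grip":-1}
    - {"turn":[0,0,87],"dp":[-38.8,-2.8,-7.5],"grip":-1}
    - {"turn":[0,0,87],"dp":[-38.8,-2.8,-7.5],"grip":-1}
    - {"turn":[0,0,87],"dp":[-38.8,-2.8,-7.5],"grip":-1}
    - {"turn":[0,0,87],"dp":[-38.8,-2.8,-7.5],"grip":-1}
    - {"turn":[0,0,87],"dp":[-38.8,-2.8,-7.5],"grip":-1}
    - {"turn":[0,0,87],"dp":[-38.8,-2.8,-7.5],"grip":-1}
    - {"turn":[0,0,87],"dp":[-38.8,-2.8,-7.5],"grip":-1}
    - {"turn":[0,0,87],"dp":[-38.8,-2.8,-7.5],"grip":-1}
    - {"turn":[0,0,87],"dp":[-38.8,-2.8,-7.5],"grip":-1}
    - {"turn":[0,0,87],"dp":[-38.8,-2.8,-7.5],"grip":-1}

```text
time_s: 7.38
tcp_pos: [0.4573, 0.0678, 0.2551]
ee_rot: [-180.0, 0.1, 0.5]
contact_force: [0.0, 0.3, 0.5]
gripper_width: 0.094
```

Emit:
play_rows:
  moves:
    - {"turn":[0,0,1],"dp":[0,0,0],"grip":-1}
    - {"turn":[0,0,1],"dp":[0,0,0],"grip":-1}
    - {"turn":[0,0,1],"dp":[0,0,0],"grip":-1}

```text
time_s: 7.63
tcp_pos: [0.4576, 0.0695, 0.2554]
ee_rot: [-180.0, 0.1, 0.2]
contact_force: [-0.9, -0.3, 0.0]
gripper_width: 0.094
```

Run:
```python
from h import *
o=get_obs();print(o["q"],o["tcp_pos"],o["ee_rot"])
show("wrist","f_wrist")
for r in tip_of("pot_a","wrist"): print(round(r["score"],2),r["location"],plane("wrist",r["location"],0))
```

```text
[ -5.445  -14.4261 112.4132  -0.0002  82.1178  84.3498] [0.4576 0.0695 0.2554] [-179.9899    0.1044    0.2052]
0.87 [269.8, 197.8] [0.4265 0.146  0.    ]
0.85 [365.3, 206.2] [0.4144 0.0094 0.    ]
0.83 [274.4, 119.9] [0.5338 0.1354 0.    ]
0.57 [372.8, 102.7] [0.556  0.0047 0.    ]
```

View pics/f_wrist.png

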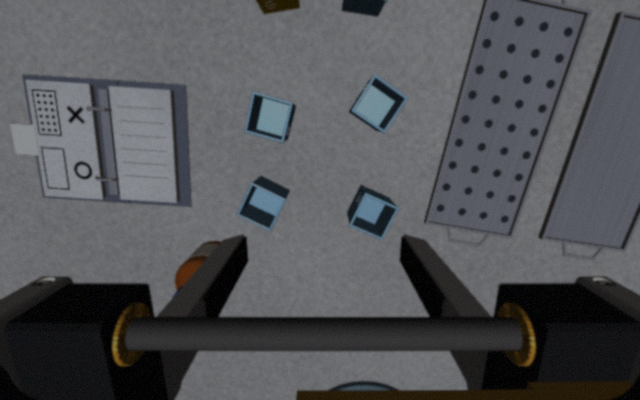

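Run:
```python
from h import *
show("wrist","f_c",(225,60,425,250),4)
```

```text
(no output)
```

View pics/f_c.png

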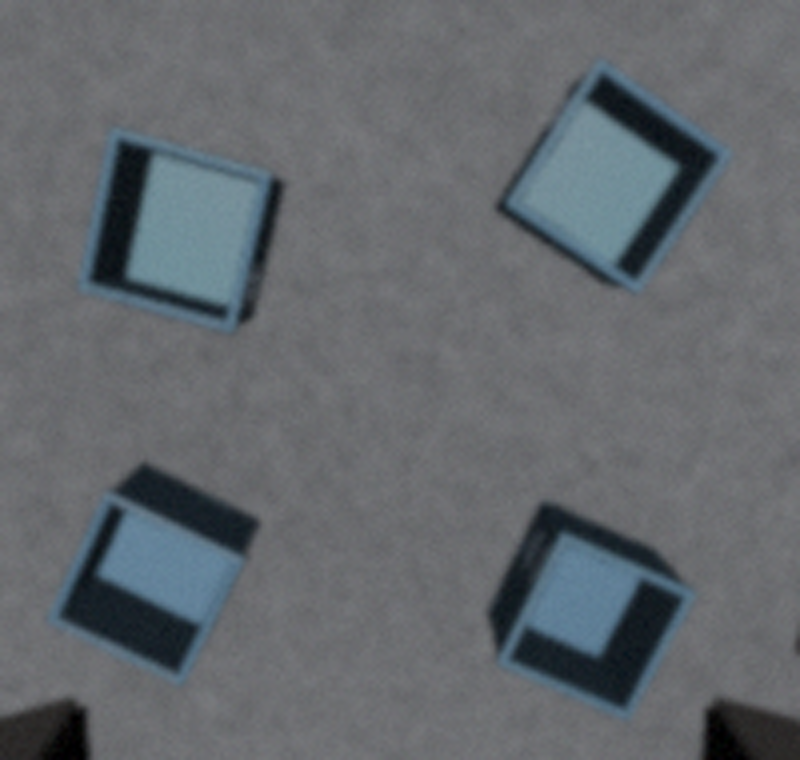

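Run:
```python
from h import *
D={"P3":[(113,130),(272,178),(235,332),(80,288)],"P4":[(600,62),(728,153),(637,292),(500,207)],"P2":[(108,492),(244,555),(183,685),(50,618)],"P1":[(567,530),(693,592),(628,716),(500,660)]}
for k,v in D.items():
    p=np.array([plane("wrist",(225+u/4-.4,60+w/4-.4),.058) for u,w in v])[:,:2]
    e=[np.degrees(np.arctan2(*(p[(i+1)%4]-p[i])[::-1]))%90 for i in range(4)]
    print(k,p.mean(0),"edges",[round(np.linalg.norm(p[(i+1)%4]-p[i])*1000) for i in range(4)],np.round(e,1))
# trays corners (outer) approx
for nm,v in {"perf":[(487,0),(587,14),(511,236),(426,221)],"plain":[(541,238),(625,248),(621,14)]}.items():
    for u in v: print(nm,plane("wrist",u,.010))
```

```text
P3 [0.5362 0.1335] edges [47, 45, 47, 45] [73.9 74.6 74.3 74.5]
P4 [0.5512 0.0065] edges [45, 46, 47, 48] [57.3 58.3 59.7 55.2]
P2 [0.4295 0.1471] edges [45, 47, 46, 45] [64.3 64.1 61.5 62.9]
P1 [0.4177 0.0062] edges [45, 45, 46, 47] [63.8 66.2 65.6 65.1]
perf [ 0.6736 -0.1258  0.01  ]
perf [ 0.6598 -0.2499  0.01  ]
perf [ 0.373  -0.2018  0.01  ]
perf [ 0.3956 -0.0765  0.01  ]
plain [ 0.3699 -0.2462  0.01  ]
plain [ 0.3543 -0.3741  0.01  ]
plain [ 0.6603 -0.2918  0.01  ]
```

Emit:
play_rows:
  moves:
    - {"turn":[0,25,0],"dp":[0,0,0],"grip":-1}
    - {"turn":[0,25,0],"dp":[0,0,0],"grip":-1}
    - {"turn":[0,25,0],"dp":[0,0,0],"grip":-1}
    - {"turn":[0,25,0],"dp":[0,0,0],"grip":-1}
    - {"turn":[0,25,0],"dp":[0,0,0],"grip":-1}
    - {"turn":[0,25,0],"dp":[0,0,0],"grip":-1}

```text
time_s: 8.28
tcp_pos: [0.4578, 0.0694, 0.2566]
ee_rot: [180.0, -25.0, 0.1]
contact_force: [-0.0, 0.6, -0.6]
gripper_width: 0.094
```

```bash
cat > fit.py <<'E'
from h import *
from scipy.optimize import least_squares
S=[([63.306,14.043,89.255,0,76.702,-9.975],[0.187,0.623,0.205],[180,0,163.28]),
([14.8468,2.0619,103.0873,.0182,74.8614,15.0197],[.4997,.249,.2004],[-179.98,-.014,89.82]),
([14.7614,16.8778,109.2593,.0024,53.7733,17.7344],[.496,.2472,.0063],[179.915,-.03,87.03]),
([32.4306, 18.9762, 85.2132,  0.0006, 75.2825, 35.4485],[0.5088, 0.4567, 0.1869],[179.57,-.307,86.98]),
([-5.445,-14.4261,112.4132,-0.0002,82.1178,84.3498],[0.4576,0.0695,0.2554],[-179.9899,0.1044,0.2052])]
o=get_obs(); S.append((o["q"],o["tcp_pos"],o["ee_rot"]))
print(S[-1])
E
python3 fit.py
```

```text
(array([ -7.4192, -33.8594, 128.465 ,   3.603 ,  60.6599,  81.417 ]), array([0.4578, 0.0694, 0.2566]), array([179.9771, -24.9686,   0.0917]))
```

```bash
cat >> fit.py <<'E'
def E(ax,a): return Ro.from_euler(ax,a,degrees=True)
def fk(p,q):
    a,L1,L2,h,d,e,L3,d2,c=p
    A=E("z",q[0]);s=q[1]+q[2];W=E("y",s)*E("z",q[3]);T=W*E("y",q[4])
    P=np.array([a,d,h])+E("y",q[1]).apply([0,0,L1])+E("y",s).apply([e,0,L2])+T.apply([0,0,L3])+W.apply([0,d2,0])
    return A.apply(P),A*T*E("z",q[5]+c)
P0=[0,.43,.5,.3,.11,0,.3,0,-90.]
def resid(p):
    r=[]
    for q,P,ee in S:
        x,R=fk(p,q); r+=list(x-P)+list((Ro.from_euler("xyz",ee,degrees=True).inv()*R).as_rotvec()*.1)
    return np.r_[r,np.array(p)[[0,5,7]]*.003]
best=None
for c in [0,90,-90,180]:
    P0[-1]=c; s=least_squares(resid,P0,x_scale=[.1]*8+[50]); 
    if best is None or s.cost<best.cost: best=s
if __name__=="__main__":
    print(best.x,best.cost,np.abs(best.fun).max(),best.fun.reshape(-1)[:36].reshape(-1,6).round(4))
    np.save("kin.npy",best.x)
E
python3 fit.py
```

```text
(array([ -7.4192, -33.8594, 128.465 ,   3.603 ,  60.6599,  81.417 ]), array([0.4578, 0.0694, 0.2566]), array([179.9771, -24.9686,   0.0917]))
[   0.0003    0.4203    0.5688    0.2738    0.1095    0.0669    0.2803
    0.0031 -269.9997] 1.5919160046466723e-07 0.00033936781135543437 [[ 0.     -0.0003  0.0003  0.      0.     -0.    ]
 [ 0.      0.0001 -0.0001 -0.      0.     -0.    ]
 [-0.     -0.     -0.      0.     -0.      0.    ]
 [ 0.0001  0.0001 -0.0002  0.     -0.     -0.    ]
 [ 0.      0.     -0.0001  0.     -0.      0.    ]
 [-0.      0.      0.     -0.     -0.      0.    ]]
```

```bash
cat > ik.py <<'E'
from h import *
from scipy.optimize import least_squares
KP=np.load("kin.npy")
LO=np.array([-179.41,-58.25,7.25,-54.29,11.92,-157.13]);HI=np.array([179.41,129.5,145.43,234.29,165.04,157.13])
def E(ax,a): return Ro.from_euler(ax,a,degrees=True)
def fk(q,p=KP):
    a,L1,L2,h,d,e,L3,d2,c=p
    A=E("z",q[0]);s=q[1]+q[2];W=E("y",s)*E("z",q[3]);T=W*E("y",q[4])
    P=np.array([a,d,h])+E("y",q[1]).apply([0,0,L1])+E("y",s).apply([e,0,L2])+T.apply([0,0,L3])+W.apply([0,d2,0])
    return A.apply(P),A*T*E("z",q[5]+c)
def ik(P,R,seed=None,margin=2):
    best=None
    az=np.degrees(np.arctan2(P[1],P[0]))-11
    seeds=[seed] if seed is not None else [[az,5,105,0,60,s6] for s6 in (-120,-60,0,60,120)]
    for s in seeds:
        f=lambda q:(lambda x,Rr:np.r_[(x-P)*10,(R.inv()*Rr).as_rotvec()*3])(*fk(q))
        r=least_squares(f,np.clip(s,LO+margin+.1,HI-margin-.1),bounds=(LO+margin,HI-margin),x_scale=50)
        if best is None or r.cost<best.cost-1e-9: best=r
        if best.cost<1e-6: break
    x,Rr=fk(best.x)
    return best.x,np.linalg.norm(x-P)*1000,np.degrees((R.inv()*Rr).magnitude())
def tcp(grasp,yaw,tilt):
    R=rot(yaw,tilt); return np.array(grasp)+R.apply([0,0,.019]),R
E
python3 - <<'E'
from ik import *
for G in [(0.62,0.21,.03),(.55,-.17,.035),(.5,-.33,.035),(.62,-.03,.03),(.43,.01,.04),(.43,.14,.04)]:
    az=np.degrees(np.arctan2(G[1],G[0]))
    out=[]
    for lean in range(0,360,45):
        mx=None
        for t in range(20,61,10):
            ok=False
            for y in (0,180):
                P,R=tcp(G,az+lean+y,t if y==0 else -t)
                q,e,a=ik(P,R)
                if e<1 and a<1: ok=True;break
            if ok: mx=t
        out.append((lean,mx))
    print(G,out)
E
```

```text
(0.62, 0.21, 0.03) [(0, 60), (45, 60), (90, 60), (135, 60), (180, 60), (225, 60), (270, 50), (315, 30)]
(0.55, -0.17, 0.035) [(0, 60), (45, 60), (90, 60), (135, 60), (180, 60), (225, 60), (270, 40), (315, 30)]
(0.5, -0.33, 0.035) [(0, 60), (45, 60), (90, 60), (135, 60), (180, 60), (225, 60), (270, 40), (315, 30)]
(0.62, -0.03, 0.03) [(0, 60), (45, 60), (90, 60), (135, 60), (180, 60), (225, 60), (270, 40), (315, 30)]
(0.43, 0.01, 0.04) [(0, 20), (45, 60), (90, 60), (135, 60), (180, 60), (225, 60), (270, 40), (315, 30)]
(0.43, 0.14, 0.04) [(0, 30), (45, 60), (90, 60), (135, 60), (180, 60), (225, 60), (270, 40), (315, 30)]
```

Run:
```python
from ik import *
G=(.62,-.03,.03); az=np.degrees(np.arctan2(G[1],G[0]))
for lean in (0,45,90,225,270,180):
  for y in (0,180):
    q=None
    P,R=tcp(G,az+lean+y,0); q,e,a=ik(P,R)
    print("lean",lean,y)
    for t in range(0,51,10):
        P,R=tcp(G,az+lean+y,t if y==0 else -t)
        q,e,a=ik(P,R,seed=q); print("  ",t,q.round(0),round(e,1),round(a,1))
```

```text
lean 0 0
   0 [-13.  24.  99.   0.  57.  80.] 0.0 0.0
   10 [-14.  19. 106.   3.  45.  77.] 0.0 0.0
   20 [-15.  16. 113.   8.  33.  72.] 0.0 0.0
   30 [-16.  13. 119.  19.  20.  60.] 0.0 0.0
   40 [-19.  12. 123.  60.  14.  18.] 4.5 2.3
   50 [-18.  14. 127. 132.  15. -52.] 0.0 0.0
lean 0 180
   0 [ -13.   24.   99.    0.   57. -100.] 0.0 0.0
   10 [ -14.   19.  106.    3.   45. -103.] 0.0 0.0
   20 [ -15.   16.  113.    8.   33. -108.] 0.0 0.0
   30 [ -16.   13.  119.   19.   20. -120.] 0.0 0.0
   40 [ -18.   12.  123.   54.   14. -155.] 5.2 2.4
   50 [ -18.   10.  123.   55.   14. -155.] 23.6 9.8
lean 45 0
   0 [-13.  24.  99.  -0.  57.  35.] 0.0 0.0
   10 [-17.  21. 104.  11.  51.  24.] 0.0 0.0
   20 [-21.  19. 108.  25.  46.  11.] 0.0 0.0
   30 [-25.  18. 112.  41.  45.  -5.] 0.0 0.0
   40 [-29.  19. 115.  56.  47. -21.] 0.0 0.0
   50 [-32.  22. 116.  70.  52. -35.] 0.0 0.0
lean 45 180
   0 [ -13.   24.   99.   -0.   57. -145.] 0.0 0.0
   10 [ -17.   21.  104.   11.   51. -155.] 0.7 0.4
   20 [ -17.   19.  107.   16.   46. -155.] 12.4 6.9
   30 [ -17.   17.  109.   21.   42. -15
[... 1769 characters left out ...]
 97. -35.  61.  21.] 0.0 0.0
   40 [  2.  32.  95. -45.  65.  29.] 0.0 0.0
   50 [  5.  36.  93. -52.  71.  35.] 1.3 1.0
lean 180 0
   0 [ -13.   24.   99.    0.   57. -100.] 0.0 0.0
   10 [-13.  29.  92.  -2.  69. -99.] 0.0 0.0
   20 [-12.  35.  85.  -3.  80. -98.] 0.0 0.0
   30 [-11.  41.  78.  -4.  91. -98.] 0.0 0.0
   40 [-11.  48.  71.  -5. 102. -97.] 0.0 0.0
   50 [-11.  54.  64.  -7. 112. -98.] 0.0 0.0
lean 180 180
   0 [-13.  24.  99.   0.  57.  80.] 0.0 0.0
   10 [-13.  29.  92.  -2.  69.  81.] 0.0 0.0
   20 [-12.  35.  85.  -3.  80.  82.] 0.0 0.0
   30 [-11.  41.  78.  -4.  91.  82.] 0.0 0.0
   40 [-11.  48.  71.  -5. 102.  83.] 0.0 0.0
   50 [-11.  54.  64.  -7. 112.  82.] 0.0 0.0
```

```bash
cat > plan.py <<'E'
from ik import *
def X(y): return np.array([np.cos(np.radians(y)),np.sin(np.radians(y)),0])
def g(w):  # (opening mm)->grip
    return round(1-2*w/94,2)
def plan(wps,start=None):
    "wps: list of (label, grasp point, yaw, tilt); each relative to the previous pose as commanded"
    if start is None: p0,R0=cur()
    else: p0,R0=tcp(*start)
    q=get_obs()["q"] if start is None else ik(p0,R0)[0]
    for l,G,y,t in wps:
        P,R=tcp(G,y,t); q,e,a=ik(P,R,seed=q)
        if e>1: q,e,a=ik(P,R)
        dp=R0.inv().apply(P-p0)*100; tv=(R0.inv()*R).as_rotvec(degrees=True)
        print(l,"turn",tv.round(1).tolist(),"dp",dp.round(2).tolist(),"rows",round(max(np.linalg.norm(dp)/4.17,np.linalg.norm(tv)/7.16),1),"|q",q.round(0).astype(int).tolist(),round(e,1),round(a,1))
def s1(c,y,h=.033,off=.006,c2=None):
    "c pot centre xy; upright grasp"
    c=np.r_[c,0]; G=c+X(y)*off+[0,0,h]; b=-rot(y,-45).apply([0,0,1])
    return [("pre",G+b*.09,y,-45),("at",G,y,-45)]
E
python3 - <<'E'
from plan import *
y=65.2;c=np.array([.4177,.0062])
plan(s1(c,y))
G=np.r_[c,0]+X(y)*.006+[0,0,.033]
print("lift/rot/lay from at")
C=np.r_[c,0]
plan([("lift",G+[0,0,.05],y,-45),("rot",C+[0,0,.08],y,45),("lay",C+[0,0,.0295],y,45)],start=(G,y,-45))
E
```

```text
pre turn [-12.0, -61.9, -67.9] dp [-8.81, 1.21, 15.02] rows 12.9 |q [13, 20, 106, -34, 87, 50] 0.0 0.0
at turn [-12.0, -61.9, -67.9] dp [-13.93, 6.98, 19.66] rows 12.9 |q [8, 22, 112, -38, 77, 52] 0.0 0.0
lift/rot/lay from at
lift turn [0.0, 0.0, 0.0] dp [-3.54, 0.0, -3.54] rows 1.2 |q [8, 16, 113, -37, 82, 48] 0.0 0.0
rot turn [-0.0, 90.0, 0.0] dp [-1.85, -0.0, -4.8] rows 12.6 |q [-43, -3, 135, 45, 72, -42] 0.0 0.0
lay turn [-0.0, 90.0, 0.0] dp [1.72, -0.0, -1.23] rows 12.6 |q [-43, 6, 134, 47, 66, -48] 0.0 0.0
```

Emit:
play_rows:
  moves:
    - {"turn":[-12,-61.9,-67.9],"dp":[-8.8,1.2,15.0],"grip":-1}
    - {"turn":[-12,-61.9,-67.9],"dp":[-8.8,1.2,5.0],"grip":-1}
    - {"turn":[-12,-61.9,-67.9],"dp":[-8.8,1.2,5.0],"grip":-1}
    - {"turn":[-12,-61.9,-67.9],"dp":[-8.8,1.2,5.0],"grip":-1}
    - {"turn":[-12,-61.9,-67.9],"dp":[-8.8,1.2,5.0],"grip":-1}
    - {"turn":[-12,-61.9,-67.9],"dp":[-8.8,1.2,5.0],"grip":-1}
    - {"turn":[-12,-61.9,-67.9],"dp":[-8.8,1.2,5.0],"grip":-1}
    - {"turn":[-12,-61.9,-67.9],"dp":[-8.8,1.2,5.0],"grip":-1}
    - {"turn":[-12,-61.9,-67.9],"dp":[-8.8,1.2,5.0],"grip":-1}
    - {"turn":[-12,-61.9,-67.9],"dp":[-8.8,1.2,10.0],"grip":-1}
    - {"turn":[-12,-61.9,-67.9],"dp":[-8.8,1.2,12.5],"grip":-1}
    - {"turn":[-12,-61.9,-67.9],"dp":[-8.8,1.2,15.0],"grip":-1}

```text
time_s: 9.28
tcp_pos: [0.4439, 0.0576, 0.0812]
ee_rot: [176.6, 40.5, 58.9]
contact_force: [-0.5, 0.5, -0.3]
gripper_width: 0.0939
```

Emit:
play_rows:
  moves:
    - {"turn":[0,-5,0],"dp":[0,0,0],"grip":-1}
    - {"turn":[0,-5,0],"dp":[0,0,0],"grip":-1}
    - {"turn":[0,-5,0],"dp":[0,0,0],"grip":-1}

```text
time_s: 9.53
tcp_pos: [0.4425, 0.0578, 0.082]
ee_rot: [176.2, 45.3, 58.2]
contact_force: [0.1, 0.2, 1.3]
gripper_width: 0.094
```

Run:
```python
from plan import *
print(get_obs()["ee_rot"],"want",rot(65.2,-45).as_euler("xyz",degrees=True))
y=65.2;c=np.array([.4177,.0062])
plan(s1(c,y))
show("wrist","g_wrist"); show("scene","g_scene")
```

```text
[176.2074  45.2808  58.2445] want [180.   45.   65.2]
pre turn [-1.1, 0.4, -4.9] dp [-0.17, -0.07, -0.0] rows 0.7 |q [13, 20, 106, -34, 87, 50] 0.0 0.0
at turn [-1.1, 0.4, -4.9] dp [-0.09, 0.1, 8.99] rows 2.2 |q [8, 22, 112, -38, 77, 52] 0.0 0.0
```

View pics/g_wrist.png

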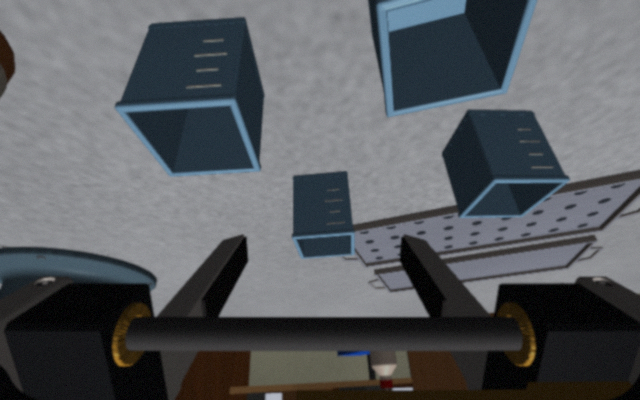

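View pics/g_scene.png

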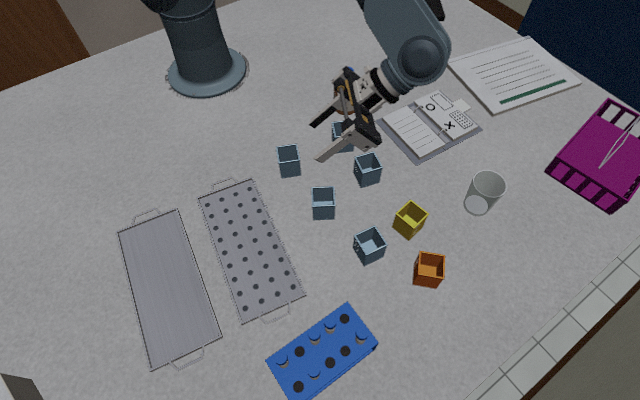

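Emit:
play_rows:
  moves:
    - {"turn":[-1.1,0.4,-4.9],"dp":[-0.2,-0.1,0],"grip":-1}
    - {"turn":[-1.1,0.4,-4.9],"dp":[-0.2,-0.1,2],"grip":-1}
    - {"turn":[-1.1,0.4,-4.9],"dp":[-0.1,0,5],"grip":-1}
    - {"turn":[-1.1,0.4,-4.9],"dp":[-0.1,0.1,7.5],"grip":-1}
    - {"turn":[-1.1,0.4,-4.9],"dp":[-0.1,0.1,9],"grip":-1}
    - {"turn":[-1.1,0.4,-4.9],"dp":[-0.1,0.1,9],"grip":-1}
    - {"turn":[-1.1,0.4,-4.9],"dp":[-0.1,0.1,9],"grip":-1}

```text
time_s: 10.22
tcp_pos: [0.4144, -0.0016, 0.0222]
ee_rot: [179.7, 44.9, 64.8]
contact_force: [-0.1, -0.3, 0.8]
gripper_width: 0.0938
```

Emit:
play_rows:
  moves:
    - {"turn":[0,0,0],"dp":[0,0,0],"grip":1}
    - {"turn":[0,0,0],"dp":[0,0,0],"grip":1}
    - {"turn":[0,0,0],"dp":[0,0,0],"grip":1}
    - {"turn":[0,0,0],"dp":[0,0,0],"grip":1}
    - {"turn":[0,0,0],"dp":[0,0,0],"grip":1}
    - {"turn":[0,0,0],"dp":[0,0,0],"grip":1}
    - {"turn":[0,0,0],"dp":[0,0,0],"grip":1}
    - {"turn":[0,0,0],"dp":[0,0,0],"grip":1}
    - {"turn":[0,0,0],"dp":[0,0,0],"grip":1}
  newtons: 20

```text
time_s: 10.97
tcp_pos: [0.4138, -0.0012, 0.0208]
ee_rot: [179.9, 45.0, 65.1]
contact_force: [0.5, 1.1, 0.5]
gripper_width: 0.0458
```

Run:
```python
from plan import *
o=get_obs();print(o["ee_rot"],o["gripper_width"],o["contact_force"])
y=65.2;c=np.array([.4177,.0062]);C=np.r_[c,0];G=C+X(y)*.006+[0,0,.033]
plan([("at",G,y,-45),("lift",G+[0,0,.05],y,-45),("rot",C+[0,0,.08],y,45),("lay",C+[0,0,.0295],y,45)])
show("wrist","h_wrist",(200,100,450,300),3)
```

```text
[179.9077  45.0274  65.0616] 0.04579943526492427 [0.4503 1.0514 0.4632]
at turn [-0.0, 0.0, -0.1] dp [0.15, 0.05, 0.03] rows 0.0 |q [8, 22, 112, -38, 77, 52] 0.0 0.0
lift turn [-0.0, 0.0, -0.1] dp [-3.38, 0.05, -3.51] rows 1.2 |q [8, 16, 113, -37, 82, 48] 0.0 0.0
rot turn [0.1, 90.0, -0.1] dp [-1.7, 0.05, -4.77] rows 12.6 |q [-43, -3, 135, 45, 72, -42] 0.0 0.0
lay turn [0.1, 90.0, -0.1] dp [1.88, 0.04, -1.2] rows 12.6 |q [-43, 6, 134, 47, 66, -48] 0.0 0.0
```

View pics/h_wrist.png

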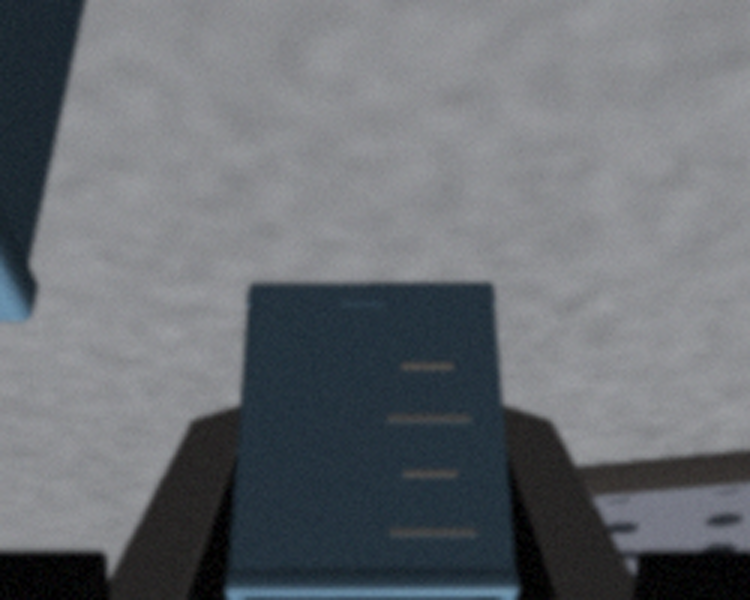

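Emit:
play_rows:
  moves:
    - {"turn":[0,0,0],"dp":[-2,0,-2],"grip":1}
    - {"turn":[0,0,0],"dp":[-4.2,0,-4.2],"grip":1}
    - {"turn":[0,90,0],"dp":[-3.9,0,-5],"grip":1}
    - {"turn":[0,90,0],"dp":[-3.6,0,-5],"grip":1}
    - {"turn":[0,90,0],"dp":[-3.3,0,-5],"grip":1}
    - {"turn":[0,90,0],"dp":[-3,0,-5],"grip":1}
    - {"turn":[0,90,0],"dp":[-2.8,0,-5],"grip":1}
    - {"turn":[0,90,0],"dp":[-2.6,0,-5],"grip":1}
    - {"turn":[0,90,0],"dp":[-2.4,0,-5],"grip":1}
    - {"turn":[0,90,0],"dp":[-2.2,0,-4.9],"grip":1}
    - {"turn":[0,90,0],"dp":[-2,0,-4.8],"grip":1}
    - {"turn":[0,90,0],"dp":[-1.7,0,-4.8],"grip":1}

```text
time_s: 12.02
tcp_pos: [0.4238, 0.0181, 0.068]
ee_rot: [179.6, -26.9, 65.3]
contact_force: [-0.3, 0.4, -0.9]
gripper_width: 0.0457
```

Run:
```python
from plan import *
o=get_obs();print(o["ee_rot"],o["gripper_width"],o["contact_force"])
y=65.2;c=np.array([.4177,.0062]);C=np.r_[c,0]
plan([("rot",C+[0,0,.08],y,45),("lay",C+[0,0,.0295],y,45)])
show("side","h_side",(250,130,510,330),3)
```

```text
[179.6143 -26.9048  65.274 ] 0.04572655860840365 [-0.2526  0.4092 -0.8864]
rot turn [0.3, 18.1, 0.1] dp [-0.06, -0.05, 0.13] rows 2.5 |q [-43, -3, 135, 45, 72, -42] 0.0 0.0
lay turn [0.3, 18.1, 0.1] dp [-2.34, -0.08, 4.63] rows 2.5 |q [-43, 6, 134, 47, 66, -48] 0.0 0.0
```

View pics/h_side.png

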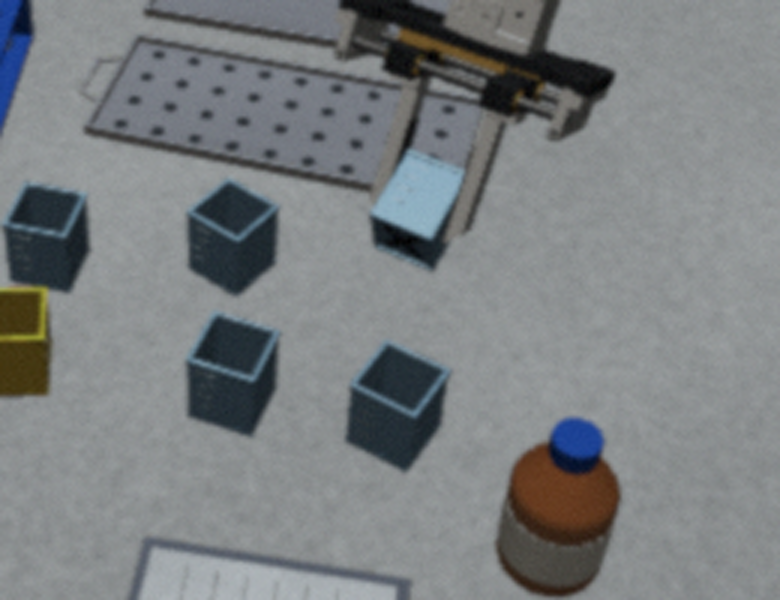

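The flip works, and the base faces the side camera with what looks like a cross. Now finish the rotation and lower.

Emit:
play_rows:
  moves:
    - {"turn":[0.3,18.1,0],"dp":[-0.1,0,0.1],"grip":1}
    - {"turn":[0.3,18.1,0],"dp":[-0.1,0,0.1],"grip":1}
    - {"turn":[0.3,18.1,0],"dp":[-0.1,0,0.1],"grip":1}
    - {"turn":[0.3,18.1,0],"dp":[-0.9,0,1.7],"grip":1}
    - {"turn":[0.3,18.1,0],"dp":[-1.6,0,3.2],"grip":1}
    - {"turn":[0.3,18.1,0],"dp":[-2.1,0,4.2],"grip":1}
    - {"turn":[0.3,18.1,0],"dp":[-2.3,0,4.6],"grip":1}
    - {"turn":[0.3,18.1,0],"dp":[-2.3,0,4.6],"grip":1}

```text
time_s: 12.73
tcp_pos: [0.4227, 0.019, 0.015]
ee_rot: [-179.5, -44.7, 65.1]
contact_force: [0.2, 0.2, -0.6]
gripper_width: 0.0457
```

Run:
```python
from plan import *
o=get_obs();print(o["ee_rot"],o["gripper_width"],o["contact_force"],o["tcp_pos"])
y=65.2;c=np.array([.4177,.0062]);C=np.r_[c,0]
plan([("lay",C+[0,0,.0295],y,45)])
show("side","i_side",(330,150,450,260),6)
```

```text
[-179.5331  -44.668    65.0507] 0.0457314071162832 [ 0.1938  0.2035 -0.5525] [0.4227 0.019  0.015 ]
lay turn [-0.4, 0.3, -0.1] dp [0.05, 0.09, -0.1] rows 0.1 |q [-43, 6, 134, 47, 66, -48] 0.0 0.0
```

View pics/i_side.png

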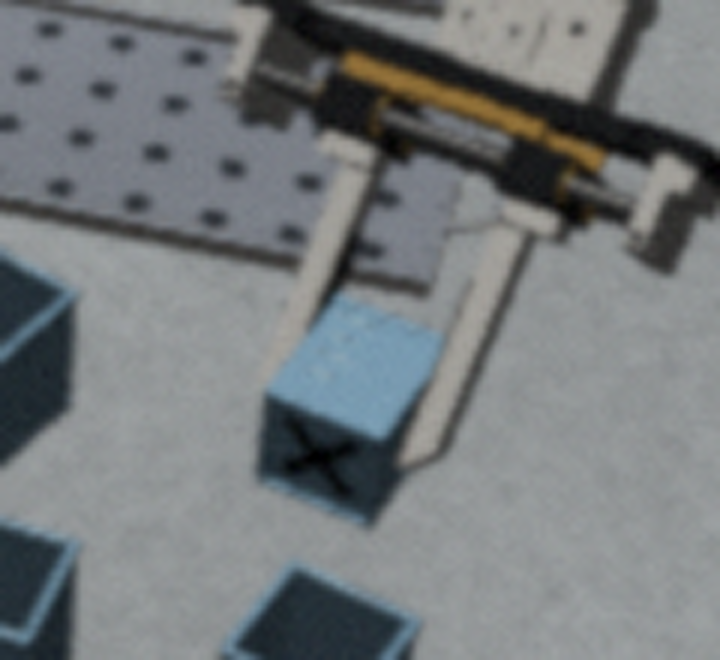

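Emit:
play_rows:
  moves:
    - {"turn":[0,0,0],"dp":[0,0,0],"grip":-0.5}
    - {"turn":[0,0,0],"dp":[0,0,0],"grip":-0.5}
    - {"turn":[0,0,0],"dp":[0,0,0],"grip":-0.5}
    - {"turn":[0,0,0],"dp":[0,0,0],"grip":-0.5}
    - {"turn":[0,0,0],"dp":[0,0,0],"grip":-0.5}
    - {"turn":[0,0,0],"dp":[0,0,-2],"grip":-1}
    - {"turn":[0,0,0],"dp":[0,0,-5],"grip":-1}
    - {"turn":[0,0,0],"dp":[0,0,-9],"grip":-1}
    - {"turn":[0,0,0],"dp":[0,0,-11],"grip":-1}
    - {"turn":[0,0,0],"dp":[0,0,-11],"grip":-1}

```text
time_s: 13.62
tcp_pos: [0.3926, -0.0557, 0.0963]
ee_rot: [179.7, -44.5, 65.3]
contact_force: [0.8, 0.1, 0.2]
gripper_width: 0.0936
```

Run:
```python
from plan import *
y=65.2;G1=np.array([.4227,.019,.015])-rot(y,45).apply([0,0,.019]); print(G1)
b=-rot(y,-45).apply([0,0,1])
G=G1+X(y)*.007; G[2]=.027
plan([("via",G+[0,0,.15],y,0),("pre",G+b*.09,y,-45),("at",G,y,-45)])
show("side","j_side",(250,130,510,330),3)
show("wrist","j_wrist")
```

```text
[0.4171 0.0068 0.0284]
via turn [0.3, -44.5, 0.0] dp [9.61, -0.38, 0.78] rows 6.2 |q [-14, -16, 124, 0, 72, 11] 0.0 0.0
pre turn [0.3, -89.5, -0.1] dp [7.53, -0.43, 10.06] rows 12.5 |q [13, 20, 106, -34, 86, 51] 0.0 0.0
at turn [0.3, -89.5, -0.1] dp [-1.47, -0.44, 10.15] rows 12.5 |q [8, 23, 112, -38, 77, 52] 0.0 0.0
```

View pics/j_side.png

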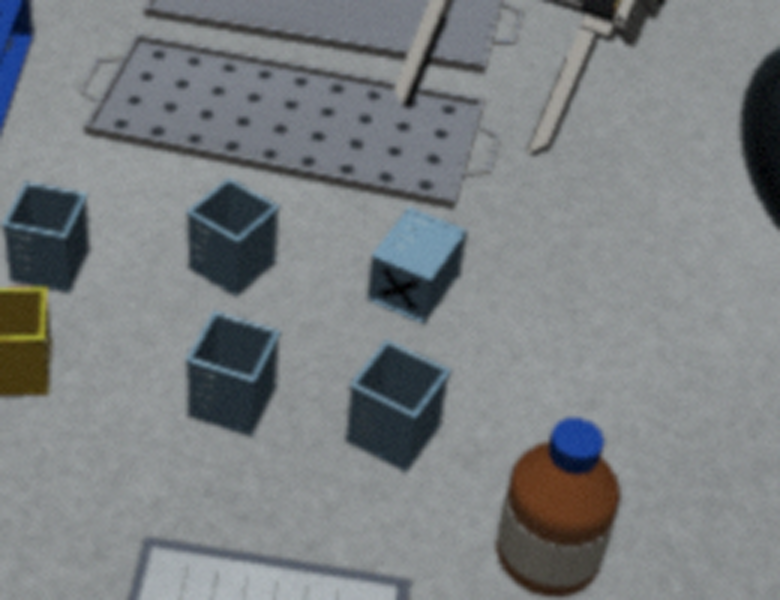

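View pics/j_wrist.png

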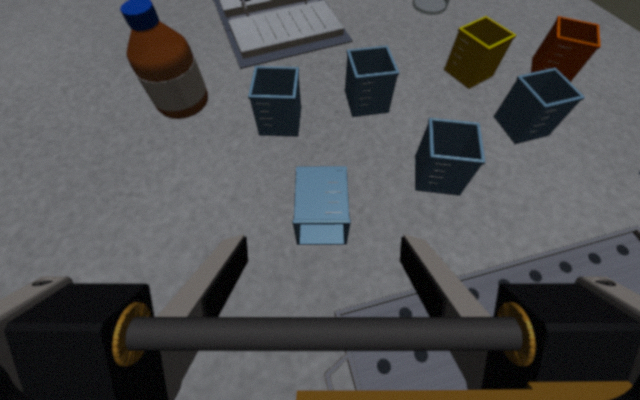

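Emit:
play_rows:
  moves:
    - {"turn":[0.3,-44.5,0],"dp":[3,-0.2,-2],"grip":-1}
    - {"turn":[0.3,-44.5,0],"dp":[6,-0.3,-1],"grip":-1}
    - {"turn":[0.3,-44.5,0],"dp":[9.6,-0.4,0.8],"grip":-1}
    - {"turn":[0.3,-44.5,0],"dp":[9.6,-0.4,0.8],"grip":-1}
    - {"turn":[0.3,-89.5,0],"dp":[9.6,-0.4,0.8],"grip":-1}
    - {"turn":[0.3,-89.5,0],"dp":[9.6,-0.4,4],"grip":-1}
    - {"turn":[0.3,-89.5,0],"dp":[9,-0.4,7],"grip":-1}
    - {"turn":[0.3,-89.5,0],"dp":[7.5,-0.4,10],"grip":-1}
    - {"turn":[0.3,-89.5,0],"dp":[7.5,-0.4,10],"grip":-1}
    - {"turn":[0.3,-89.5,0],"dp":[7.5,-0.4,10],"grip":-1}
    - {"turn":[0.3,-89.5,0],"dp":[7.5,-0.4,10],"grip":-1}
    - {"turn":[0.3,-89.5,0],"dp":[7.5,-0.4,10],"grip":-1}

```text
time_s: 14.72
tcp_pos: [0.4377, 0.064, 0.0735]
ee_rot: [-179.3, 39.7, 66.0]
contact_force: [0.1, -0.1, -0.7]
gripper_width: 0.0938
```

Run:
```python
from plan import *
y=65.2;G1=np.array([.4227,.019,.015])-rot(y,45).apply([0,0,.019])
b=-rot(y,-45).apply([0,0,1])
G=G1+X(y)*.007; G[2]=.027
plan([("at",G,y,-45)])
```

```text
at turn [-0.2, -5.3, 0.6] dp [-1.33, 0.55, 8.89] rows 2.2 |q [8, 23, 112, -38, 77, 52] 0.0 0.0
```

Emit:
play_rows:
  moves:
    - {"turn":[0,-3,0],"dp":[0,0,0],"grip":-1}
    - {"turn":[0,-3,0],"dp":[0,0,0],"grip":-1}

```text
time_s: 14.88
tcp_pos: [0.4365, 0.0643, 0.0712]
ee_rot: [-178.8, 42.6, 66.4]
contact_force: [-0.7, -0.9, 0.7]
gripper_width: 0.0941
```

Run:
```python
from plan import *
y=65.2;G1=np.array([.4227,.019,.015])-rot(y,45).apply([0,0,.019])
b=-rot(y,-45).apply([0,0,1])
G=G1+X(y)*.007; G[2]=.027
plan([("at",G,y,-45)])
show("wrist","k_wrist",(200,100,450,300),3)
```

```text
at turn [-0.3, -2.4, 0.9] dp [-1.02, 0.69, 8.76] rows 2.1 |q [8, 23, 112, -38, 77, 52] 0.0 0.0
```

View pics/k_wrist.png

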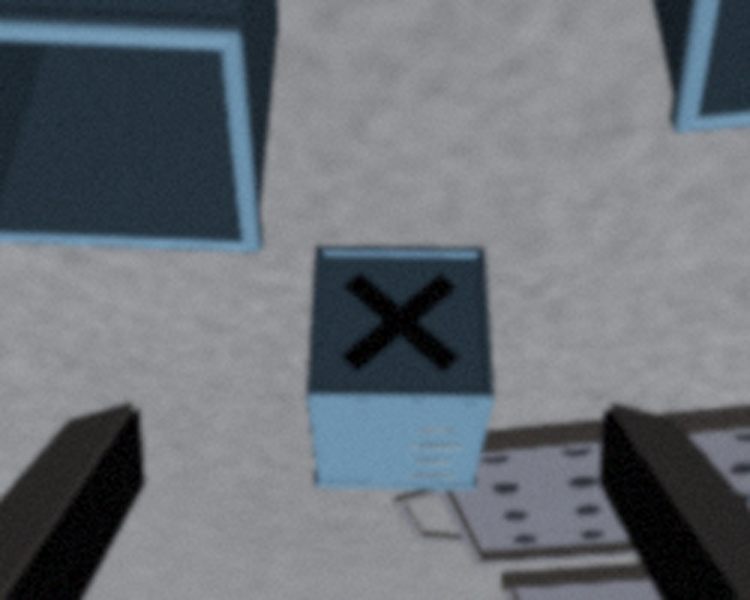

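Emit:
play_rows:
  moves:
    - {"turn":[-0.3,-2.4,0.9],"dp":[-0.5,0.4,2],"grip":-1}
    - {"turn":[-0.3,-2.4,0.9],"dp":[-1,0.7,5],"grip":-1}
    - {"turn":[-0.3,-2.4,0.9],"dp":[-1,0.7,7.5],"grip":-1}
    - {"turn":[-0.3,-2.4,0.9],"dp":[-1,0.7,8.8],"grip":-1}
    - {"turn":[-0.3,-2.4,0.9],"dp":[-1,0.7,8.8],"grip":1}
    - {"turn":[-0.3,-2.4,0.9],"dp":[-1,0.7,8.8],"grip":1}
    - {"turn":[-0.3,-2.4,0.9],"dp":[-1,0.7,8.8],"grip":1}
    - {"turn":[-0.3,-2.4,0.9],"dp":[-1,0.7,8.8],"grip":1}
    - {"turn":[-0.3,-2.4,0.9],"dp":[-1,0.7,8.8],"grip":1}
    - {"turn":[-0.3,-2.4,0.9],"dp":[-1,0.7,8.8],"grip":1}
    - {"turn":[-0.3,-2.4,0.9],"dp":[-1,0.7,8.8],"grip":1}
    - {"turn":[-0.3,-2.4,0.9],"dp":[-1,0.7,8.8],"grip":1}
  newtons: 25

```text
time_s: 15.93
tcp_pos: [0.4172, -0.0007, 0.0172]
ee_rot: [179.4, 44.7, 64.5]
contact_force: [-0.9, 0.9, 1.5]
gripper_width: 0.0455
```

Emit:
play_rows:
  moves:
    - {"turn":[0,0,0],"dp":[0,0,0],"grip":1}
    - {"turn":[0,0,0],"dp":[0,0,0],"grip":1}

```text
time_s: 16.1
tcp_pos: [0.4171, -0.0008, 0.0171]
ee_rot: [179.5, 44.7, 64.5]
contact_force: [0.1, 1.9, 3.6]
gripper_width: 0.0459
```

```bash
cat >> plan.py <<'E'
TC={"perf":(np.array([.5255,-.1635,0]),-10),"plain":(np.array([.503,-.336,0]),-9)}
def slot(t,s):
    c,y=TC[t]; return c+X(y)*s
E
python3 - <<'E'
from plan import *
p,R=cur(); G0=p-R.apply([0,0,.019]); print(G0)
y=80; S=slot("perf",-.085)-X(y)*.0075; print(S)
plan([("lift",G0+[0,0,.10],65,-45),("mid",(G0+S)/2*[1,1,0]+[0,0,.15],73,0),("over",S+[0,0,.10],y,45),("down",S+[0,0,.0365],y,45)])
E
```

```text
[0.4227 0.0114 0.0306]
[ 0.4405 -0.1561  0.    ]
lift turn [0.2, -0.3, -0.4] dp [-7.05, 0.06, -7.11] rows 2.4 |q [7, 11, 112, -37, 86, 45] 0.0 0.0
mid turn [-2.8, 44.7, -7.9] dp [-12.16, 4.43, -3.94] rows 6.3 |q [-24, -11, 123, 0, 68, -7] 0.0 0.0
over turn [0.5, 89.2, -16.8] dp [-13.21, 8.41, 3.39] rows 12.7 |q [-52, 14, 113, 32, 87, -54] 0.0 0.0
down turn [0.5, 89.2, -16.8] dp [-8.74, 8.37, 7.9] rows 12.7 |q [-52, 22, 112, 32, 81, -57] 0.0 0.0
```

Emit:
play_rows:
  moves:
    - {"turn":[0,0,0],"dp":[-2,0,-2],"grip":1}
    - {"turn":[0,0,0],"dp":[-4.5,0,-4.5],"grip":1}
    - {"turn":[0,0,0],"dp":[-7,0,-7],"grip":1}
    - {"turn":[0.5,89.2,-16.8],"dp":[-8.5,1,-7],"grip":1}
    - {"turn":[0.5,89.2,-16.8],"dp":[-10,2,-6],"grip":1}
    - {"turn":[0.5,89.2,-16.8],"dp":[-11,3.2,-5],"grip":1}
    - {"turn":[0.5,89.2,-16.8],"dp":[-12.2,4.4,-4],"grip":1}
    - {"turn":[0.5,89.2,-16.8],"dp":[-12.4,5.2,-2.5],"grip":1}
    - {"turn":[0.5,89.2,-16.8],"dp":[-12.6,6,-1],"grip":1}
    - {"turn":[0.5,89.2,-16.8],"dp":[-12.8,7,0.5],"grip":1}
    - {"turn":[0.5,89.2,-16.8],"dp":[-13,7.8,2],"grip":1}
    - {"turn":[0.5,89.2,-16.8],"dp":[-13.2,8.4,3.4],"grip":1}

```text
time_s: 17.1
tcp_pos: [0.4432, -0.1447, 0.0869]
ee_rot: [-177.7, -19.3, 75.1]
contact_force: [0.1, -0.8, -1.3]
gripper_width: 0.046
```

Emit:
play_rows:
  moves:
    - {"turn":[0,27,-3],"dp":[0,0,0],"grip":1}
    - {"turn":[0,27,-3],"dp":[0,0,0],"grip":1}
    - {"turn":[0,27,-3],"dp":[0,0,0],"grip":1}
    - {"turn":[0,27,-3],"dp":[0,0,0],"grip":1}
    - {"turn":[0,27,-3],"dp":[0,0,0],"grip":1}

```text
time_s: 17.52
tcp_pos: [0.4413, -0.1443, 0.0838]
ee_rot: [-178.4, -46.3, 76.9]
contact_force: [-0.8, 0.7, -0.7]
gripper_width: 0.0458
```

Run:
```python
from plan import *
o=get_obs();print(o["tcp_pos"],o["ee_rot"],o["gripper_width"],o["contact_force"])
y=80; S=slot("perf",-.085)-X(y)*.0075
plan([("over",S+[0,0,.10],y,45),("down",S+[0,0,.0365],y,45)])
show("scene","l_scene",(90,120,410,380),2.3)
show("side","l_side",(250,80,510,280),3)
```

```text
[ 0.4413 -0.1443  0.0838] [-178.3924  -46.3238   76.9465] 0.04582842602198398 [-0.7604  0.6655 -0.6867]
over turn [0.6, -1.4, -2.1] dp [0.32, 0.11, -0.07] rows 0.4 |q [-52, 14, 113, 32, 87, -54] 0.0 0.0
down turn [0.6, -1.4, -2.1] dp [-4.27, 0.24, 4.31] rows 1.5 |q [-52, 22, 112, 32, 81, -57] 0.0 0.0
```

View pics/l_scene.png

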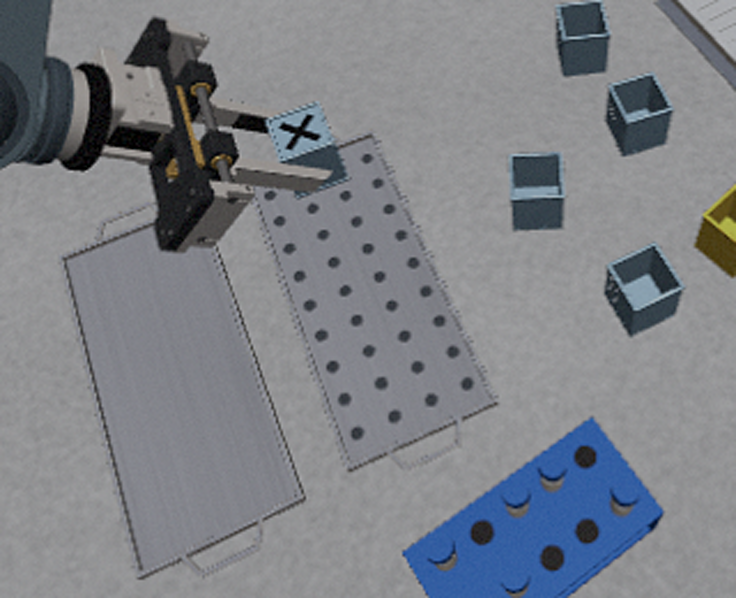

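View pics/l_side.png

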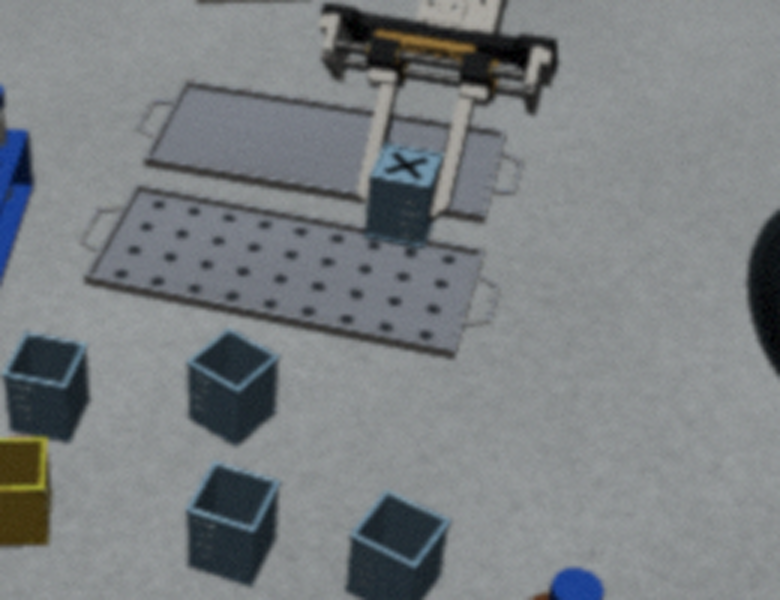

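Emit:
play_rows:
  moves:
    - {"turn":[0.6,-1.4,-2.1],"dp":[-1,0.1,1.1],"grip":1}
    - {"turn":[0.6,-1.4,-2.1],"dp":[-2.2,0.2,2.3],"grip":1}
    - {"turn":[0.6,-1.4,-2.1],"dp":[-3.2,0.2,3.3],"grip":1}
    - {"turn":[0.6,-1.4,-2.1],"dp":[-3.9,0.2,4],"grip":1}
    - {"turn":[0.6,-1.4,-2.1],"dp":[-4.3,0.2,4.3],"grip":1}
    - {"turn":[0.6,-1.4,-2.1],"dp":[-4.3,0.2,4.3],"grip":1}
    - {"turn":[0.6,-1.4,-2.1],"dp":[-4.3,0.2,4.3],"grip":1}

```text
time_s: 18.2
tcp_pos: [0.4443, -0.142, 0.0259]
ee_rot: [179.7, -44.7, 80.5]
contact_force: [-0.2, 0.5, -0.7]
gripper_width: 0.0454
```

Run:
```python
from plan import *
o=get_obs();print(o["tcp_pos"],o["ee_rot"],o["gripper_width"],o["contact_force"])
y=80; S=slot("perf",-.085)-X(y)*.0075
plan([("down",S+[0,0,.0365],y,45)])
show("side","m_side",(330,100,430,180),7)
```

```text
[ 0.4443 -0.142   0.0259] [179.6633 -44.672   80.5131] 0.0453980133072337 [-0.2241  0.5273 -0.6847]
down turn [-0.0, 0.3, 0.4] dp [-0.28, -0.13, 0.12] rows 0.1 |q [-52, 22, 112, 32, 81, -57] 0.0 0.0
```

View pics/m_side.png

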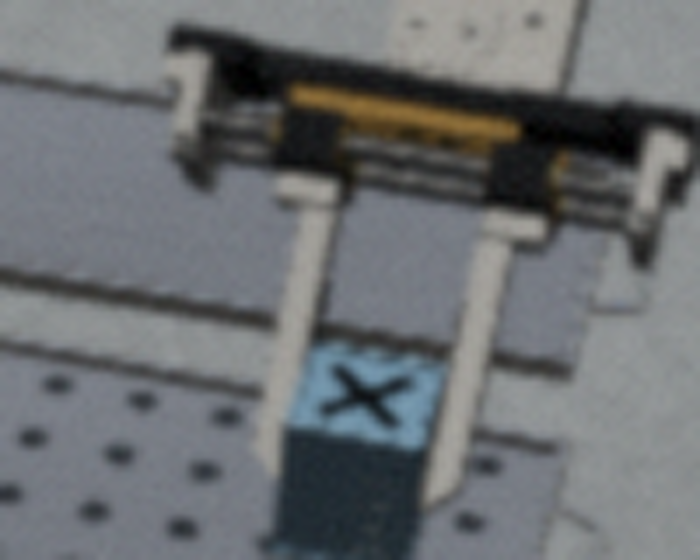

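Emit:
play_rows:
  moves:
    - {"turn":[0,0,0],"dp":[-0.1,0,0.1],"grip":1}
    - {"turn":[0,0,0],"dp":[-0.2,0,0.2],"grip":1}
    - {"turn":[0,0,0],"dp":[-0.2,0,0.2],"grip":1}

```text
time_s: 18.5
tcp_pos: [0.444, -0.1422, 0.0226]
ee_rot: [179.7, -44.7, 80.5]
contact_force: [0.3, 0.0, -0.6]
gripper_width: 0.0458
```

Emit:
play_rows:
  moves:
    - {"turn":[0,0,0],"dp":[0,0,0],"grip":-0.45}
    - {"turn":[0,0,0],"dp":[0,0,0],"grip":-0.45}
    - {"turn":[0,0,0],"dp":[0,0,0],"grip":-0.45}
    - {"turn":[0,0,0],"dp":[0,0,0],"grip":-0.45}
    - {"turn":[0,0,0],"dp":[0,0,0],"grip":-0.45}
    - {"turn":[0,0,0],"dp":[0,0,-2],"grip":-0.45}
    - {"turn":[0,0,0],"dp":[0,0,-5],"grip":-0.45}
    - {"turn":[0,0,0],"dp":[0,0,-9],"grip":-1}
    - {"turn":[0,0,0],"dp":[2,0,-12],"grip":-1}
    - {"turn":[0,0,0],"dp":[4,0,-15],"grip":-1}
    - {"turn":[0,0,0],"dp":[4,0,-15],"grip":-1}

```text
time_s: 19.42
tcp_pos: [0.4327, -0.2224, 0.1634]
ee_rot: [179.0, -44.2, 80.9]
contact_force: [-0.3, -1.1, 0.1]
gripper_width: 0.091
```

Run:
```python
from plan import *
o=get_obs();print(o["tcp_pos"],o["ee_rot"],o["time_s"])
show("wrist","n_wrist"); show("side","n_side")
for n in ["wrist","side"]:
  for r in tip_of("pot_a",n): print(n,round(r["score"],2),np.round(r["location"]),plane(n,r["location"],0))
```

```text
[ 0.4327 -0.2224  0.1634] [178.9855 -44.2405  80.8772] 19.4167
wrist 0.81 [456. 110.] [0.6742 0.0288 0.    ]
wrist 0.78 [283.  75.] [0.4271 0.1502 0.    ]
wrist 0.75 [347.  77.] [0.5292 0.1276 0.    ]
wrist 0.75 [377. 125.] [0.5498 0.0178 0.    ]
wrist 0.66 [501.  78.] [0.7744 0.0849 0.    ]
wrist 0.65 [323. 217.] [ 0.4477 -0.1161  0.    ]
wrist 0.56 [434.  70.] [0.6734 0.1213 0.    ]
side 0.96 [380. 158.] [ 0.4486 -0.2204  0.    ]
side 0.87 [376. 276.] [0.4397 0.1528 0.    ]
side 0.81 [326. 266.] [0.5393 0.1401 0.    ]
side 0.79 [328. 222.] [0.5514 0.0168 0.    ]
side 0.71 [257. 251.] [0.6848 0.1197 0.    ]
side 0.64 [211. 235.] [0.7923 0.0874 0.    ]
side 0.62 [266. 218.] [0.6867 0.0229 0.    ]
```

View pics/n_wrist.png

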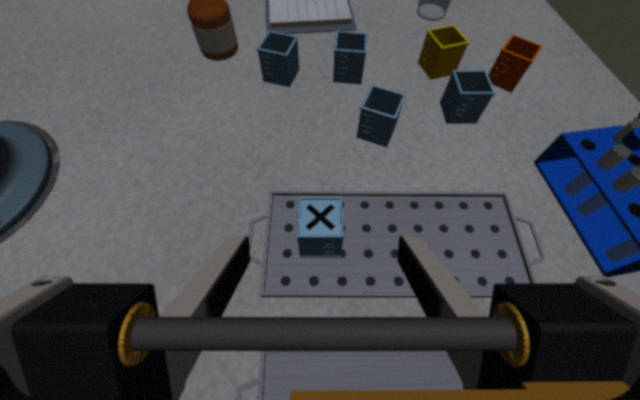

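View pics/n_side.png

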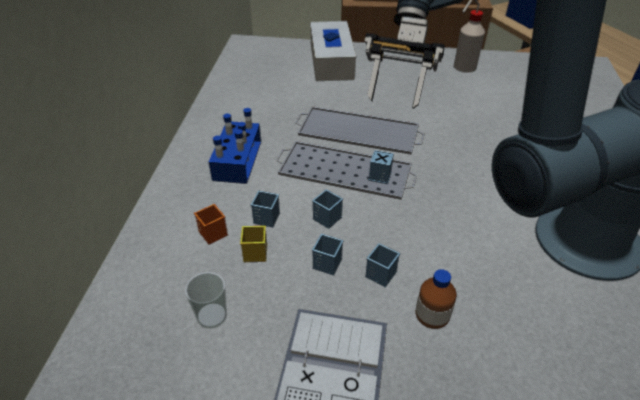

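Run:
```python
from plan import *
plan([("v",[.53,-.03,.22],60,0)])
```

```text
v turn [-7.8, -44.4, 19.2] dp [17.44, 6.7, 11.02] rows 6.8 |q [-15, -2, 107, 0, 75, 15] 0.0 0.0
```

Emit:
play_rows:
  moves:
    - {"turn":[-7.8,-44.4,19.2],"dp":[6,1,-1],"grip":-1}
    - {"turn":[-7.8,-44.4,19.2],"dp":[10,3,2],"grip":-1}
    - {"turn":[-7.8,-44.4,19.2],"dp":[13,4.5,5],"grip":-1}
    - {"turn":[-7.8,-44.4,19.2],"dp":[15,6,8],"grip":-1}
    - {"turn":[-7.8,-44.4,19.2],"dp":[17.4,6.7,11],"grip":-1}
    - {"turn":[-7.8,-44.4,19.2],"dp":[17.4,6.7,11],"grip":-1}
    - {"turn":[-7.8,-44.4,19.2],"dp":[17.4,6.7,11],"grip":-1}
    - {"turn":[-7.8,-44.4,19.2],"dp":[17.4,6.7,11],"grip":-1}
    - {"turn":[-7.8,-44.4,19.2],"dp":[17.4,6.7,11],"grip":-1}

```text
time_s: 20.37
tcp_pos: [0.5296, -0.0291, 0.1998]
ee_rot: [-179.9, 0.1, 60.3]
contact_force: [-0.6, -0.5, -0.1]
gripper_width: 0.0943
```

Run:
```python
from plan import *
o=get_obs();print(o["tcp_pos"],o["ee_rot"],o["time_s"])
show("wrist","o_wrist")
```

```text
[ 0.5296 -0.0291  0.1998] [-179.9043    0.0787   60.3249] 20.3667
```

View pics/o_wrist.png

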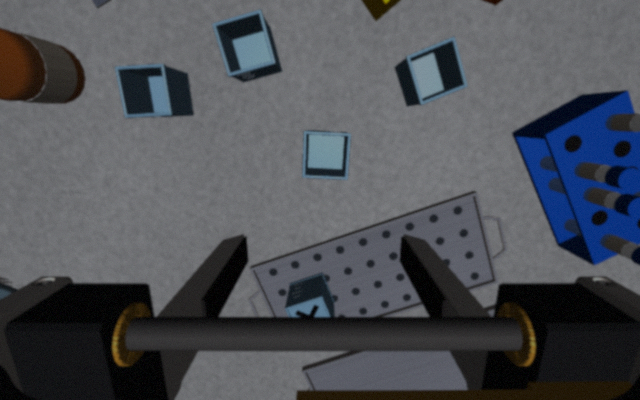

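```bash
cat >> plan.py <<'E'
def rim(n,pts,crop,s,z=.058):
    p=np.array([plane(n,(crop[0]+u/s-.5+.5/s,crop[1]+w/s-.5+.5/s),z) for u,w in pts])[:,:2]
    e=[np.degrees(np.arctan2(*(p[(i+1)%4]-p[i])[::-1]))%90 for i in range(4)]
    print(p.mean(0),"edges",[round(np.linalg.norm(p[(i+1)%4]-p[i])*1000) for i in range(4)],np.round(e,1))
E
python3 - <<'E'
from plan import *
show("wrist","o_c1",(290,20,480,190),4)
show("wrist","o_c2",(105,0,295,130),4)
E
```

```text
(no output)
```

View pics/o_c1.png

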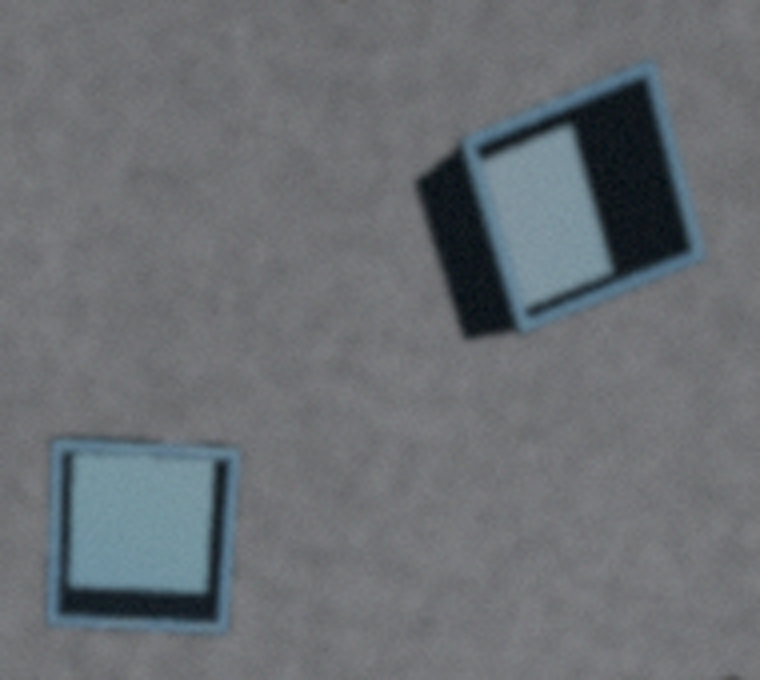

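View pics/o_c2.png

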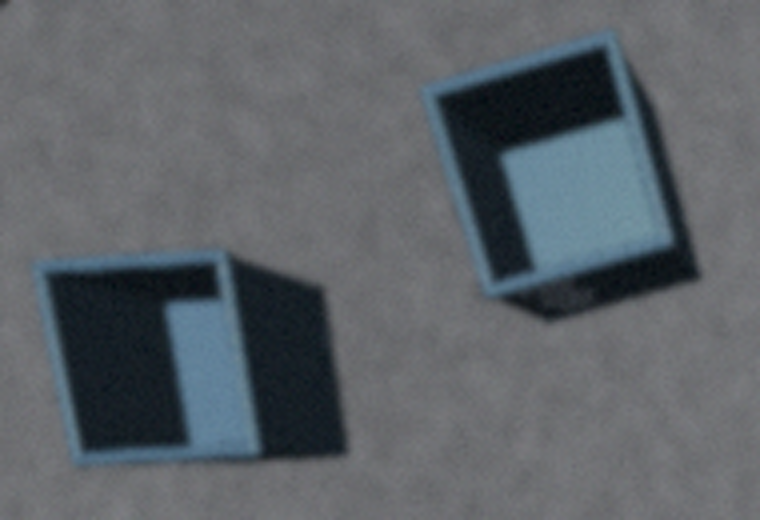

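Run:
```python
from plan import *
c1=(290,20);c2=(105,0)
print("P4");rim("wrist",[(52,440),(239,449),(227,632),(48,625)],c1,4)
print("P5");rim("wrist",[(462,140),(655,62),(704,258),(520,332)],c1,4)
print("P2");rim("wrist",[(34,263),(228,252),(260,455),(75,465)],c2,4)
print("P3");rim("wrist",[(423,90),(615,32),(676,245),(488,298)],c2,4)
```

```text
P4
[0.552  0.0038] edges [47, 46, 46, 47] [57.2 57.3 57.7 57.7]
P5
[0.6833 0.0201] edges [47, 46, 46, 46] [80.9 80.8 81.6 81.5]
P2
[0.4297 0.1464] edges [47, 46, 46, 46] [62.6 62.2 62.7 62.7]
P3
[0.5374 0.1326] edges [46, 46, 47, 46] [74.6 75.  74.3 74.3]
```

```bash
cat > s.py <<'E'
import sys
from plan import *
x,yy,y=map(float,sys.argv[2:5]); C=np.array([x,yy,0]); b=-rot(y,-45).apply([0,0,1])
o=get_obs(); print("t",o["time_s"],"w",round(o["gripper_width"],4),"F",o["contact_force"].round(1),"tcp",o["tcp_pos"])
m=sys.argv[1]
if m=="up":
    plan(s1([x,yy],y))
if m=="lay":   # after upright grip: grasp point from actual pose
    p,R=cur(); G=p-R.apply([0,0,.019]); h=G[2]; d=(G-C)@X(y); print("h1",h,"off",d)
    plan([("lift",G+[0,0,.055],y,-45),("rot",C+[0,0,.085],y,45),("lay",C+[0,0,.0235+d],y,45)])
if m=="layz":
    plan([("lay",C+[0,0,float(sys.argv[5])],y,45)])
if m=="re":  # after laying; argv5 = h1 ; C= actual grasp point when laid
    G=C+X(y)*(float(sys.argv[5])-.026); G[2]=.028
    plan([("via",G+[0,0,.15],y,0),("pre",G+b*.09,y,-45),("at",G,y,-45)])
if m=="put":  # argv2,3 base-face centre xy lying?, argv5 tray argv6 slot argv7 h2
    p,R=cur(); G0=p-R.apply([0,0,.019]); off=G0[2]-.023; h2=float(sys.argv[7]); print("h2",h2,"off",off)
    yn=80; S=slot(sys.argv[5],float(sys.argv[6]))-X(yn)*off
    print("final grasp",S,.062-h2)
    plan([("lift",G0+[0,0,.10],y,-45),("over",S+[0,0,.10],yn,45),("down",S+[0,0,.062-h2+.0005],yn,45)])
E
python3 s.py up .552 .004 57.5
```

```text
t 20.5167 w 0.0941 F [ 0.5 -0.   0.7] tcp [ 0.5295 -0.0324  0.2006]
pre turn [0.9, -44.9, 2.3] dp [9.9, 0.37, 11.72] rows 6.3 |q [9, 36, 83, -32, 94, 49] 0.0 0.0
at turn [0.9, -44.9, 2.3] dp [3.55, 0.1, 18.09] rows 6.3 |q [5, 36, 90, -34, 85, 50] 0.0 0.0
```

Emit:
play_rows:
  moves:
    - {"turn":[0.9,-44.9,2.3],"dp":[3,0.2,0],"grip":-1}
    - {"turn":[0.9,-44.9,2.3],"dp":[6,0.4,2],"grip":-1}
    - {"turn":[0.9,-44.9,2.3],"dp":[9,0.4,5],"grip":-1}
    - {"turn":[0.9,-44.9,2.3],"dp":[9.9,0.4,8],"grip":-1}
    - {"turn":[0.9,-44.9,2.3],"dp":[9.9,0.4,10],"grip":-1}
    - {"turn":[0.9,-44.9,2.3],"dp":[9.9,0.4,11.7],"grip":-1}
    - {"turn":[0.9,-44.9,2.3],"dp":[9.9,0.4,11.7],"grip":-1}
    - {"turn":[0.9,-44.9,2.3],"dp":[9.9,0.4,11.7],"grip":-1}

```text
time_s: 21.18
tcp_pos: [0.5812, 0.051, 0.0794]
ee_rot: [-179.6, 45.3, 57.8]
contact_force: [0.9, -0.3, 0.3]
gripper_width: 0.0937
```

```bash
python3 s.py up .552 .004 57.5; python3 -c "
from h import *
show('wrist','p_wrist')"
```

```text
t 21.1833 w 0.0937 F [ 0.9 -0.3  0.3] tcp [0.5812 0.051  0.0794]
pre turn [-0.2, 0.3, 0.2] dp [-0.21, 0.06, -0.33] rows 0.1 |q [9, 36, 83, -32, 94, 49] 0.0 0.0
at turn [-0.2, 0.3, 0.2] dp [-0.16, 0.09, 8.67] rows 2.1 |q [5, 36, 90, -34, 85, 50] 0.0 0.0
```

View pics/p_wrist.png

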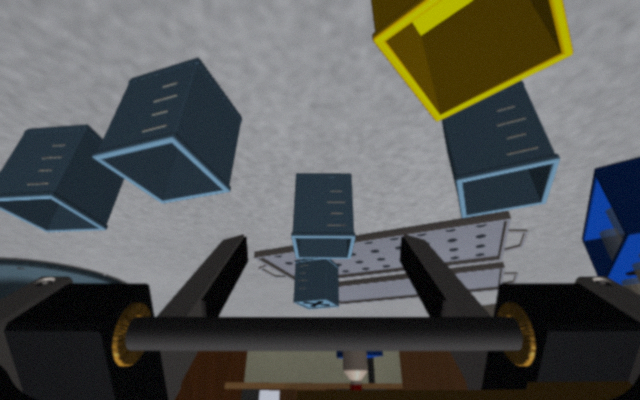

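Emit:
play_rows:
  moves:
    - {"turn":[-0.2,0.3,0.2],"dp":[-0.4,0.1,2],"grip":-1}
    - {"turn":[-0.2,0.3,0.2],"dp":[-0.5,0.1,5],"grip":-1}
    - {"turn":[-0.2,0.3,0.2],"dp":[-0.5,0.1,7.3],"grip":-1}
    - {"turn":[-0.2,0.3,0.2],"dp":[-0.5,0.1,8.3],"grip":-1}
    - {"turn":[-0.2,0.3,0.2],"dp":[-0.5,0.1,8.3],"grip":1}
    - {"turn":[-0.2,0.3,0.2],"dp":[-0.5,0.1,8.3],"grip":1}
    - {"turn":[-0.2,0.3,0.2],"dp":[-0.5,0.1,8.3],"grip":1}
    - {"turn":[-0.2,0.3,0.2],"dp":[-0.5,0.1,8.3],"grip":1}
    - {"turn":[-0.2,0.3,0.2],"dp":[-0.5,0.1,8.3],"grip":1}
    - {"turn":[-0.2,0.3,0.2],"dp":[-0.5,0.1,8.3],"grip":1}
    - {"turn":[-0.2,0.3,0.2],"dp":[-0.5,0.1,8.3],"grip":1}
    - {"turn":[-0.2,0.3,0.2],"dp":[-0.5,0.1,8.3],"grip":1}

```text
time_s: 22.23
tcp_pos: [0.5511, -0.0005, 0.0297]
ee_rot: [179.4, 44.7, 57.2]
contact_force: [-0.4, 1.1, 0.6]
gripper_width: 0.0458
```

Emit:
play_rows:
  moves:
    - {"turn":[0,0,0],"dp":[0,0,0],"grip":1}
    - {"turn":[0,0,0],"dp":[0,0,0],"grip":1}

```text
time_s: 22.4
tcp_pos: [0.5511, -0.0006, 0.0297]
ee_rot: [179.4, 44.7, 57.2]
contact_force: [-0.7, 1.0, 1.9]
gripper_width: 0.0459
```

```bash
python3 s.py lay .552 .004 57.5
```

```text
t 22.4 w 0.0459 F [-0.7  1.   1.9] tcp [ 0.5511 -0.0006  0.0297]
h1 0.043162969773182326 off 0.008959358243141998
lift turn [0.4, -0.3, -0.2] dp [-3.88, 0.03, -3.91] rows 1.3 |q [5, 31, 90, -34, 90, 47] 0.0 0.0
rot turn [0.5, 89.7, 0.1] dp [-1.68, -0.13, -4.24] rows 12.5 |q [-32, 10, 120, 53, 62, -31] 0.0 0.0
lay turn [0.5, 89.7, 0.1] dp [2.02, -0.18, -0.5] rows 12.5 |q [-32, 17, 120, 56, 59, -37] 0.0 0.0
```

Emit:
play_rows:
  moves:
    - {"turn":[0,0,0],"dp":[-2,0,-2],"grip":1}
    - {"turn":[0,0,0],"dp":[-4.5,0,-4.5],"grip":1}
    - {"turn":[0.4,89.7,0],"dp":[-4,0,-4.8],"grip":1}
    - {"turn":[0.4,89.7,0],"dp":[-3.7,0,-4.8],"grip":1}
    - {"turn":[0.4,89.7,0],"dp":[-3.4,0,-4.8],"grip":1}
    - {"turn":[0.4,89.7,0],"dp":[-3.1,0,-4.8],"grip":1}
    - {"turn":[0.4,89.7,0],"dp":[-2.8,0,-4.8],"grip":1}
    - {"turn":[0.4,89.7,0],"dp":[-2.5,0,-4.7],"grip":1}
    - {"turn":[0.4,89.7,0],"dp":[-2.2,0,-4.6],"grip":1}
    - {"turn":[0.4,89.7,0],"dp":[-2,0,-4.5],"grip":1}
    - {"turn":[0.4,89.7,0],"dp":[-1.8,0,-4.4],"grip":1}
    - {"turn":[0.4,89.7,0],"dp":[-1.7,0,-4.3],"grip":1}

```text
time_s: 23.4
tcp_pos: [0.5611, 0.0141, 0.073]
ee_rot: [179.6, -27.3, 57.8]
contact_force: [0.2, 0.2, -1.2]
gripper_width: 0.0458
```

Emit:
play_rows:
  moves:
    - {"turn":[0,18,0],"dp":[0,0,0],"grip":1}
    - {"turn":[0,18,0],"dp":[0,0,0],"grip":1}
    - {"turn":[0,18,0],"dp":[0,0,0],"grip":1}
    - {"turn":[0,18,0],"dp":[0,0,0],"grip":1}

```text
time_s: 23.73
tcp_pos: [0.5585, 0.0134, 0.0695]
ee_rot: [-179.8, -44.9, 57.3]
contact_force: [-0.2, 0.7, -1.8]
gripper_width: 0.0458
```

```bash
python3 s.py layz .552 .004 57.5 .0325;python3 -c "
from h import *
show('side','p_side',(230,130,430,290),4)"
```

```text
t 23.7333 w 0.0458 F [-0.2  0.7 -1.8] tcp [0.5585 0.0134 0.0695]
lay turn [0.0, 0.1, -0.2] dp [-3.42, -0.04, 3.71] rows 1.2 |q [-32, 17, 120, 56, 59, -37] 0.0 0.0
```

View pics/p_side.png

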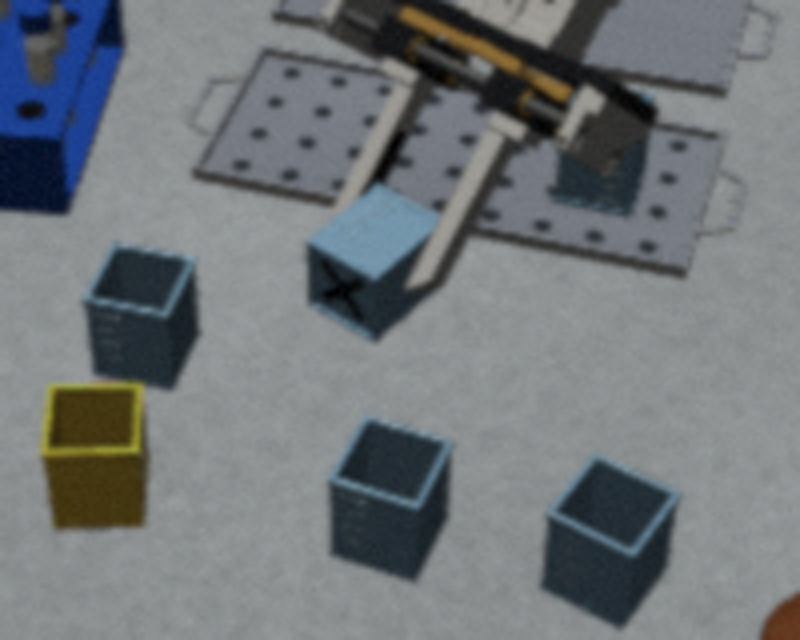

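Emit:
play_rows:
  moves:
    - {"turn":[0,0,0],"dp":[-1.2,0,1.3],"grip":1}
    - {"turn":[0,0,0],"dp":[-2.2,0,2.4],"grip":1}
    - {"turn":[0,0,0],"dp":[-3,0,3.3],"grip":1}
    - {"turn":[0,0,0],"dp":[-3.4,0,3.7],"grip":1}
    - {"turn":[0,0,0],"dp":[-3.4,0,3.7],"grip":1}
    - {"turn":[0,0,0],"dp":[-3.4,0,3.7],"grip":1}

```text
time_s: 24.28
tcp_pos: [0.5622, 0.0165, 0.0224]
ee_rot: [179.7, -44.9, 57.9]
contact_force: [0.3, 0.2, -1.1]
gripper_width: 0.046
```

```bash
python3 s.py layz .552 .004 57.5 .0325
```

```text
t 24.2833 w 0.046 F [ 0.3  0.2 -1.1] tcp [0.5622 0.0165 0.0224]
lay turn [0.1, 0.1, 0.3] dp [-0.42, -0.19, 0.05] rows 0.1 |q [-32, 17, 120, 56, 59, -37] 0.0 0.0
```

Emit:
play_rows:
  moves:
    - {"turn":[0,0,0],"dp":[-0.2,0,0.2],"grip":1}
    - {"turn":[0,0,0],"dp":[-0.2,0,0.2],"grip":1}
    - {"turn":[0,0,0],"dp":[-0.2,0,0.2],"grip":1}

```text
time_s: 24.53
tcp_pos: [0.5621, 0.0161, 0.0194]
ee_rot: [179.7, -44.9, 57.8]
contact_force: [-0.3, 0.0, 0.1]
gripper_width: 0.0459
```

Emit:
play_rows:
  moves:
    - {"turn":[0,0,0],"dp":[0,0,0],"grip":-0.5}
    - {"turn":[0,0,0],"dp":[0,0,0],"grip":-0.5}
    - {"turn":[0,0,0],"dp":[0,0,0],"grip":-0.5}
    - {"turn":[0,0,0],"dp":[0,0,0],"grip":-0.5}
    - {"turn":[0,0,0],"dp":[0,0,0],"grip":-0.5}
    - {"turn":[0,0,0],"dp":[0,0,-2],"grip":-1}
    - {"turn":[0,0,0],"dp":[0,0,-5],"grip":-1}
    - {"turn":[0,0,0],"dp":[0,0,-9],"grip":-1}
    - {"turn":[0,0,0],"dp":[2,0,-9],"grip":-1}
    - {"turn":[0,0,0],"dp":[2,0,-9],"grip":-1}

```text
time_s: 25.37
tcp_pos: [0.5371, -0.0273, 0.1002]
ee_rot: [179.2, -44.9, 58.0]
contact_force: [-0.0, -0.3, 0.2]
gripper_width: 0.0933
```

```bash
python3 s.py re .5549 .0048 57.5 .043; python3 -c "
from h import *
show('wrist','q_wrist')"
```

```text
t 25.3667 w 0.0933 F [-0.  -0.3  0.2] tcp [ 0.5371 -0.0273  0.1002]
via turn [0.5, -44.9, 0.2] dp [7.95, -0.17, -0.38] rows 6.3 |q [-10, 5, 104, 0, 70, 23] 0.0 0.0
pre turn [0.6, -89.9, -0.0] dp [5.8, -0.25, 8.89] rows 12.6 |q [9, 38, 81, -32, 95, 49] 0.0 0.0
at turn [0.6, -89.9, -0.0] dp [-3.2, -0.31, 8.9] rows 12.6 |q [5, 38, 88, -34, 86, 50] 0.0 0.0
```

View pics/q_wrist.png

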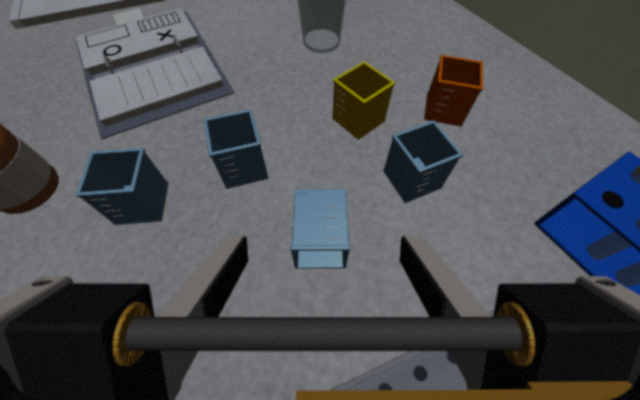

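```bash
cat > t.py <<'E'
from plan import *
y=57.5;G=np.array([.5549,.0048,0])+X(y)*.013;G[2]=.034
b=-rot(y,-40).apply([0,0,1])
plan([("via",G+[0,0,.15],y,0),("pre",G+b*.09,y,-40),("at",G,y,-40)])
E
python3 t.py
```

```text
via turn [0.3, -44.9, 0.2] dp [8.22, -0.0, -1.26] rows 6.3 |q [-10, 5, 104, 0, 71, 23] 0.0 0.0
pre turn [0.4, -84.9, 0.1] dp [6.04, -0.05, 7.39] rows 11.9 |q [8, 33, 84, -29, 91, 47] 0.0 0.0
at turn [0.4, -84.9, 0.1] dp [-2.92, -0.1, 8.19] rows 11.9 |q [4, 34, 91, -31, 82, 49] 0.0 0.0
```

Emit:
play_rows:
  moves:
    - {"turn":[0.3,-84.9,0],"dp":[3,0,-2],"grip":-1}
    - {"turn":[0.3,-84.9,0],"dp":[6,0,-2],"grip":-1}
    - {"turn":[0.3,-84.9,0],"dp":[8.2,0,-1.3],"grip":-1}
    - {"turn":[0.3,-84.9,0],"dp":[8.2,0,-1.3],"grip":-1}
    - {"turn":[0.3,-84.9,0],"dp":[8.2,0,-0.5],"grip":-1}
    - {"turn":[0.3,-84.9,0],"dp":[8.2,0,1],"grip":-1}
    - {"turn":[0.3,-84.9,0],"dp":[8,0,2.5],"grip":-1}
    - {"turn":[0.3,-84.9,0],"dp":[7.5,0,4],"grip":-1}
    - {"turn":[0.3,-84.9,0],"dp":[7,0,5.5],"grip":-1}
    - {"turn":[0.3,-84.9,0],"dp":[6.4,0,6.5],"grip":-1}
    - {"turn":[0.3,-84.9,0],"dp":[6,0,7.4],"grip":-1}
    - {"turn":[0.3,-84.9,0],"dp":[6,0,7.4],"grip":-1}

```text
time_s: 26.42
tcp_pos: [0.584, 0.0562, 0.0828]
ee_rot: [-179.5, 40.5, 58.1]
contact_force: [0.3, -0.6, -0.5]
gripper_width: 0.0941
```

Emit:
play_rows:
  moves:
    - {"turn":[0,0,0],"dp":[0,0,0],"grip":-1}
    - {"turn":[0,0,0],"dp":[0,0,0],"grip":-1}

```text
time_s: 26.58
tcp_pos: [0.5844, 0.0557, 0.0832]
ee_rot: [-179.5, 40.1, 58.1]
contact_force: [0.7, -0.7, -0.6]
gripper_width: 0.094
```

```bash
python3 t.py; python3 -c "
from h import *
show('wrist','r_wrist')"
```

```text
via turn [-0.3, 40.1, 0.4] dp [-8.77, 0.17, -3.32] rows 5.6 |q [-10, 5, 104, 0, 71, 23] 0.0 0.0
pre turn [-0.1, 0.1, 0.5] dp [-0.35, 0.25, -0.39] rows 0.1 |q [8, 33, 84, -29, 91, 47] 0.0 0.0
at turn [-0.1, 0.1, 0.5] dp [-0.34, 0.27, 8.61] rows 2.1 |q [4, 34, 91, -31, 82, 49] 0.0 0.0
```

View pics/r_wrist.png

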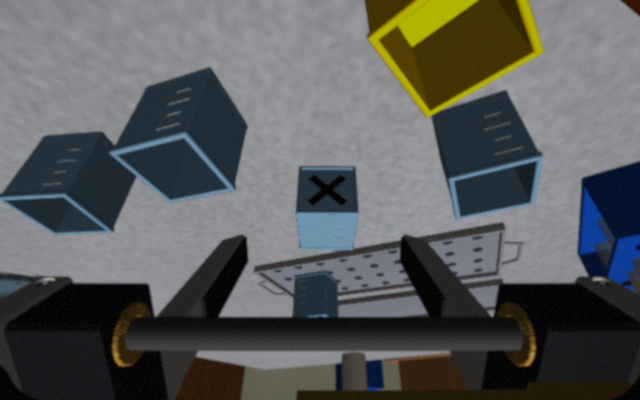

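Emit:
play_rows:
  moves:
    - {"turn":[-0.1,0.1,0.5],"dp":[-0.3,0.3,2],"grip":-0.6}
    - {"turn":[-0.1,0.1,0.5],"dp":[-0.3,0.3,5],"grip":-0.6}
    - {"turn":[-0.1,0.1,0.5],"dp":[-0.3,0.3,7.5],"grip":-0.6}
    - {"turn":[-0.1,0.1,0.5],"dp":[-0.3,0.3,8.6],"grip":-0.6}
    - {"turn":[-0.1,0.1,0.5],"dp":[-0.3,0.3,8.8],"grip":1}
    - {"turn":[-0.1,0.1,0.5],"dp":[-0.3,0.3,8.8],"grip":1}
    - {"turn":[-0.1,0.1,0.5],"dp":[-0.3,0.3,8.8],"grip":1}
    - {"turn":[-0.1,0.1,0.5],"dp":[-0.3,0.3,8.8],"grip":1}
    - {"turn":[-0.1,0.1,0.5],"dp":[-0.3,0.3,8.8],"grip":1}
    - {"turn":[-0.1,0.1,0.5],"dp":[-0.3,0.3,8.8],"grip":1}
    - {"turn":[-0.1,0.1,0.5],"dp":[-0.3,0.3,8.8],"grip":1}
    - {"turn":[-0.1,0.1,0.5],"dp":[-0.3,0.3,8.8],"grip":1}
  newtons: 25

```text
time_s: 27.63
tcp_pos: [0.5579, 0.004, 0.0226]
ee_rot: [179.5, 39.8, 57.0]
contact_force: [0.1, 1.9, 5.9]
gripper_width: 0.0459
```

```bash
cat > put.py <<'E'
import sys
from plan import *
# args: laid grasp point x y, h1, yaw, tray, slot, current tilt
lx,ly,h1,y=map(float,sys.argv[1:5]); tr=sys.argv[5]; sl=float(sys.argv[6]); t0=float(sys.argv[7])
o=get_obs(); print("t",o["time_s"],"w",round(o["gripper_width"],4),"F",o["contact_force"].round(1))
p,R=cur(); G0=p-R.apply([0,0,.019]); h2=h1-(G0-np.array([lx,ly,0]))@X(y); off=G0[2]-.023
yn=80; S=slot(tr,sl)-X(yn)*off
print("G0",G0,"h2",h2,"off",off,"final grasp xyz",S[:2],.062-h2)
t1=t0+90
plan([("lift",G0+[0,0,.10],y,t0),("over",S+[0,0,.10],yn,t1),("down",S+[0,0,.062-h2+.0005],yn,t1)])
E
python3 put.py .5549 .0048 .043 57.5 perf 0.005 -40
```

```text
t 27.6333 w 0.0459 F [0.1 1.9 5.9]
G0 [0.5644 0.0143 0.0372] h2 0.029889697230512827 off 0.014225226617423904 final grasp xyz [ 0.528  -0.1784] 0.032110302769487176
lift turn [0.2, -0.2, -0.4] dp [-6.41, 0.06, -7.68] rows 2.4 |q [4, 26, 90, -31, 90, 44] 0.0 0.0
over turn [2.7, 88.6, -25.0] dp [-16.14, 6.81, 5.03] rows 12.9 |q [-48, 26, 100, 37, 90, -50] 0.0 0.0
down turn [2.7, 88.6, -25.0] dp [-11.83, 6.77, 10.21] rows 12.9 |q [-48, 33, 99, 37, 86, -54] 0.0 0.0
```

Emit:
play_rows:
  moves:
    - {"turn":[0,0,0],"dp":[-2,0,-2.4],"grip":1}
    - {"turn":[0,0,0],"dp":[-4.5,0,-5.3],"grip":1}
    - {"turn":[0,0,0],"dp":[-7,0,-8.4],"grip":1}
    - {"turn":[2.7,88.6,-25],"dp":[-8.5,0.5,-8],"grip":1}
    - {"turn":[2.7,88.6,-25],"dp":[-10,1.5,-7],"grip":1}
    - {"turn":[2.7,88.6,-25],"dp":[-11.5,2.5,-5.5],"grip":1}
    - {"turn":[2.7,88.6,-25],"dp":[-13,3.5,-4],"grip":1}
    - {"turn":[2.7,88.6,-25],"dp":[-14,4.2,-2],"grip":1}
    - {"turn":[2.7,88.6,-25],"dp":[-14.8,5,-0.3],"grip":1}
    - {"turn":[2.7,88.6,-25],"dp":[-15.4,5.6,1.5],"grip":1}
    - {"turn":[2.7,88.6,-25],"dp":[-15.8,6.2,3.2],"grip":1}
    - {"turn":[2.7,88.6,-25],"dp":[-16.1,6.8,5],"grip":1}

```text
time_s: 28.63
tcp_pos: [0.5301, -0.1657, 0.0877]
ee_rot: [-176.1, -23.3, 72.0]
contact_force: [1.2, 0.1, -0.9]
gripper_width: 0.0455
```

Emit:
play_rows:
  moves:
    - {"turn":[0,27,-3],"dp":[0,0,0],"grip":1}
    - {"turn":[0,27,-3],"dp":[0,0,0],"grip":1}
    - {"turn":[0,27,-3],"dp":[0,0,0],"grip":1}
    - {"turn":[0,27,-3],"dp":[0,0,0],"grip":1}
    - {"turn":[0,27,-3],"dp":[0,0,0],"grip":1}

```text
time_s: 29.05
tcp_pos: [0.528, -0.1654, 0.0834]
ee_rot: [-176.2, -50.4, 72.7]
contact_force: [0.3, -0.6, -1.7]
gripper_width: 0.0459
```

```bash
cat > fin.py <<'E'
import sys
from plan import *
x,yy,z,t=map(float,sys.argv[1:5]); o=get_obs(); print("t",o["time_s"],"w",round(o["gripper_width"],4),"F",o["contact_force"].round(1),"tcp",o["tcp_pos"],o["ee_rot"])
S=np.array([x,yy,0]); plan([("over",S+[0,0,z+.05],80,t),("down",S+[0,0,z],80,t)])
E
python3 fin.py .528 -.1784 .0325 50; python3 -c "
from h import *
show('side','s_side',(230,90,490,290),3)"
```

```text
t 29.05 w 0.0459 F [ 0.3 -0.6 -1.7] tcp [ 0.528  -0.1654  0.0834] [-176.1776  -50.3881   72.7223]
over turn [1.8, -0.5, -4.6] dp [-0.88, 0.27, 0.97] rows 0.7 |q [-48, 28, 99, 37, 89, -51] 0.0 0.0
down turn [1.8, -0.5, -4.6] dp [-4.74, 0.48, 4.16] rows 1.5 |q [-48, 33, 99, 37, 86, -54] 0.0 0.0
```

View pics/s_side.png

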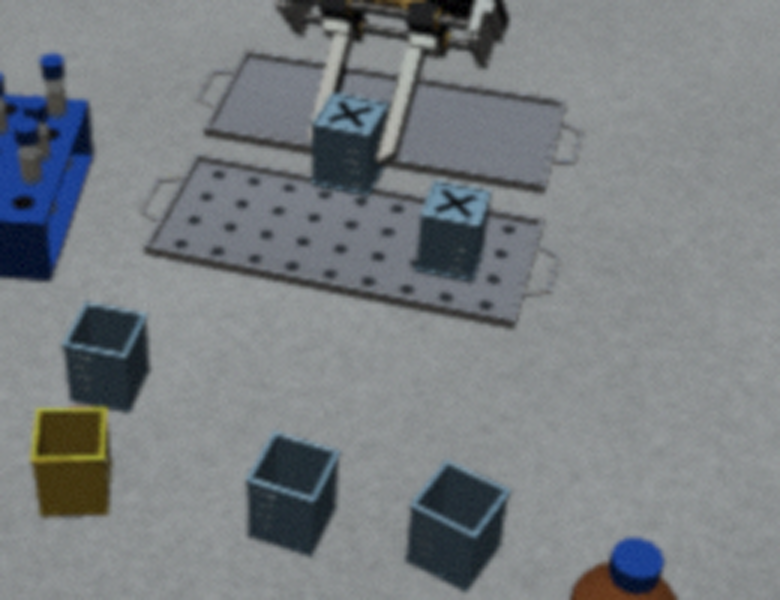

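Emit:
play_rows:
  moves:
    - {"turn":[1.8,-0.5,-4.6],"dp":[-1.2,0.2,1.2],"grip":1}
    - {"turn":[1.8,-0.5,-4.6],"dp":[-2.5,0.3,2.3],"grip":1}
    - {"turn":[1.8,-0.5,-4.6],"dp":[-3.7,0.4,3.3],"grip":1}
    - {"turn":[1.8,-0.5,-4.6],"dp":[-4.4,0.5,3.9],"grip":1}
    - {"turn":[1.8,-0.5,-4.6],"dp":[-4.7,0.5,4.2],"grip":1}
    - {"turn":[1.8,-0.5,-4.6],"dp":[-4.7,0.5,4.2],"grip":1}
    - {"turn":[1.8,-0.5,-4.6],"dp":[-4.7,0.5,4.2],"grip":1}

```text
time_s: 29.68
tcp_pos: [0.5331, -0.1625, 0.0241]
ee_rot: [179.6, -49.8, 80.6]
contact_force: [-0.9, 0.3, 0.2]
gripper_width: 0.0459
```

```bash
python3 fin.py .528 -.1784 .0325 50
```

```text
t 29.6833 w 0.0459 F [-0.9  0.3  0.2] tcp [ 0.5331 -0.1625  0.0241] [179.6    -49.7615  80.5524]
over turn [-0.0, 0.2, 0.4] dp [3.4, -0.21, -3.14] rows 1.1 |q [-48, 28, 99, 37, 89, -51] 0.0 0.0
down turn [-0.0, 0.2, 0.4] dp [-0.42, -0.23, 0.09] rows 0.1 |q [-48, 33, 99, 37, 86, -54] 0.0 0.0
```

Emit:
play_rows:
  moves:
    - {"turn":[0,0,0],"dp":[-0.15,0,0.1],"grip":1}
    - {"turn":[0,0,0],"dp":[-0.25,0,0.2],"grip":1}
    - {"turn":[0,0,0],"dp":[-0.25,0,0.2],"grip":1}

```text
time_s: 29.93
tcp_pos: [0.5332, -0.1632, 0.021]
ee_rot: [179.6, -49.8, 80.5]
contact_force: [-0.7, -1.4, 2.2]
gripper_width: 0.046
```

Emit:
play_rows:
  moves:
    - {"turn":[0,0,0],"dp":[0,0,0],"grip":-0.4}
    - {"turn":[0,0,0],"dp":[0,0,0],"grip":-0.4}
    - {"turn":[0,0,0],"dp":[0,0,0],"grip":-0.4}
    - {"turn":[0,0,0],"dp":[0,0,0],"grip":-0.4}
    - {"turn":[0,0,0],"dp":[0,0,0],"grip":-0.4}
    - {"turn":[0,0,0],"dp":[0,0,-2],"grip":-0.4}
    - {"turn":[0,0,0],"dp":[0,0,-5],"grip":-0.4}
    - {"turn":[0,0,0],"dp":[0,0,-9],"grip":-0.4}
    - {"turn":[0,0,0],"dp":[2,0,-12],"grip":-1}
    - {"turn":[0,0,0],"dp":[4,0,-15],"grip":-1}
    - {"turn":[0,0,0],"dp":[4,0,-15],"grip":-1}

```text
time_s: 30.85
tcp_pos: [0.5194, -0.2548, 0.1542]
ee_rot: [178.8, -49.4, 81.0]
contact_force: [0.8, -0.7, 0.2]
gripper_width: 0.0826
```

Run:
```python
from plan import *
print(get_obs()["time_s"])
show("wrist","t_wrist")
plan([("v",[.58,.02,.24],75,0)])
```

```text
30.85
v turn [-1.7, -49.5, 5.1] dp [23.46, 1.45, 16.72] rows 7.0 |q [-9, 4, 99, 0, 77, 6] 0.0 0.0
```

View pics/t_wrist.png

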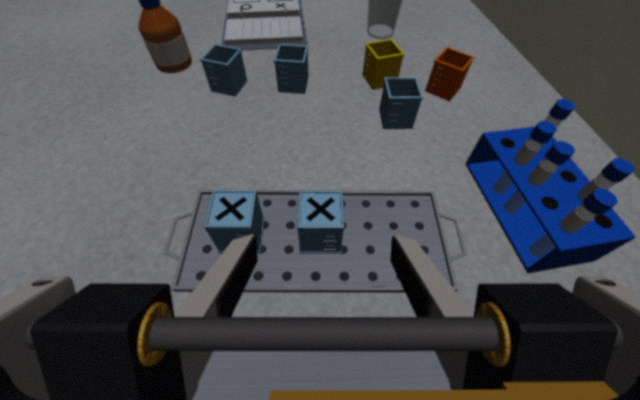

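```bash
cat > up.py <<'E'
import sys
from plan import *
x,yy,y,h,t=map(float,sys.argv[1:6])
C=np.array([x,yy,0]);G=C+X(y)*.006+[0,0,h];b=-rot(y,t).apply([0,0,1])
o=get_obs(); print("t",o["time_s"],"w",round(o["gripper_width"],4),"F",o["contact_force"].round(1),"tcp",o["tcp_pos"])
plan([("via",G+[0,0,.18],y,0),("pre",G+b*.09,y,t),("at",G,y,t)])
E
python3 up.py .683 .020 81.2 .042 -40
```

```text
t 30.9 w 0.0865 F [ 0.9  0.5 -0.3] tcp [ 0.5185 -0.253   0.1511]
via turn [1.0, -49.5, -0.8] dp [23.55, 11.57, 19.75] rows 7.9 |q [-7, 19, 84, 0, 77, 1] 0.0 0.0
pre turn [0.7, -89.5, -1.1] dp [18.41, 11.37, 30.15] rows 12.5 |q [11, 38, 76, -38, 83, 30] 0.0 0.0
at turn [0.7, -89.5, -1.1] dp [9.41, 11.41, 30.23] rows 12.5 |q [6, 41, 80, -40, 76, 31] 0.0 0.0
```

Emit:
play_rows:
  moves:
    - {"turn":[0.7,-89.5,-1.1],"dp":[4,1.4,0],"grip":-1}
    - {"turn":[0.7,-89.5,-1.1],"dp":[7,2.8,2],"grip":-1}
    - {"turn":[0.7,-89.5,-1.1],"dp":[10,4.2,4.5],"grip":-1}
    - {"turn":[0.7,-89.5,-1.1],"dp":[13,5.6,7],"grip":-1}
    - {"turn":[0.7,-89.5,-1.1],"dp":[16,7,10],"grip":-1}
    - {"turn":[0.7,-89.5,-1.1],"dp":[18.5,8.5,13],"grip":-1}
    - {"turn":[0.7,-89.5,-1.1],"dp":[21,10,16],"grip":-1}
    - {"turn":[0.7,-89.5,-1.1],"dp":[23.5,11.5,19],"grip":-1}
    - {"turn":[0.7,-89.5,-1.1],"dp":[23.5,11.5,21],"grip":-1}
    - {"turn":[0.7,-89.5,-1.1],"dp":[22.5,11.4,24],"grip":-1}
    - {"turn":[0.7,-89.5,-1.1],"dp":[20.5,11.4,27],"grip":-1}
    - {"turn":[0.7,-89.5,-1.1],"dp":[18.4,11.4,30.1],"grip":-1}

```text
time_s: 31.9
tcp_pos: [0.6895, 0.0765, 0.0939]
ee_rot: [-179.9, 36.4, 81.5]
contact_force: [0.8, -0.8, 0.0]
gripper_width: 0.0938
```

Emit:
play_rows:
  moves:
    - {"turn":[0,-3.5,0],"dp":[0,0,0],"grip":-1}
    - {"turn":[0,-3.5,0],"dp":[0,0,0],"grip":-1}
    - {"turn":[0,-3.5,0],"dp":[0,0,0],"grip":-1}

```text
time_s: 32.15
tcp_pos: [0.6881, 0.0749, 0.092]
ee_rot: [-179.4, 39.6, 81.7]
contact_force: [0.2, -0.2, 0.3]
gripper_width: 0.0942
```

```bash
python3 up.py .683 .020 81.2 .042 -40; python3 -c "
from h import *
show('wrist','u_wrist')"
```

```text
t 32.15 w 0.0942 F [ 0.2 -0.2  0.3] tcp [0.6881 0.0749 0.092 ]
via turn [-0.4, 39.6, 0.3] dp [-10.85, 0.23, -5.43] rows 5.5 |q [-7, 19, 84, 0, 77, 1] 0.0 0.0
pre turn [-0.3, -0.4, 0.4] dp [-0.54, 0.34, -0.12] rows 0.2 |q [11, 38, 76, -38, 83, 30] 0.0 0.0
at turn [-0.3, -0.4, 0.4] dp [-0.6, 0.38, 8.88] rows 2.1 |q [6, 41, 80, -40, 76, 31] 0.0 0.0
```

View pics/u_wrist.png

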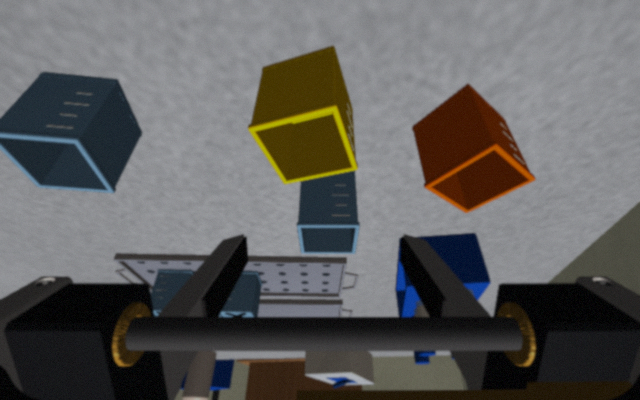

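Emit:
play_rows:
  moves:
    - {"turn":[-0.3,-0.4,0.4],"dp":[-0.4,0.3,2],"grip":-0.6}
    - {"turn":[-0.3,-0.4,0.4],"dp":[-0.6,0.4,5],"grip":-0.6}
    - {"turn":[-0.3,-0.4,0.4],"dp":[-0.6,0.4,7.5],"grip":-0.6}
    - {"turn":[-0.3,-0.4,0.4],"dp":[-0.6,0.4,9],"grip":-0.6}
    - {"turn":[-0.3,-0.4,0.4],"dp":[-0.6,0.4,9],"grip":1}
    - {"turn":[-0.3,-0.4,0.4],"dp":[-0.6,0.4,9],"grip":1}
    - {"turn":[-0.3,-0.4,0.4],"dp":[-0.6,0.4,9],"grip":1}
    - {"turn":[-0.3,-0.4,0.4],"dp":[-0.6,0.4,9],"grip":1}
    - {"turn":[-0.3,-0.4,0.4],"dp":[-0.6,0.4,9],"grip":1}
    - {"turn":[-0.3,-0.4,0.4],"dp":[-0.6,0.4,9],"grip":1}
    - {"turn":[-0.3,-0.4,0.4],"dp":[-0.6,0.4,9],"grip":1}
    - {"turn":[-0.3,-0.4,0.4],"dp":[-0.6,0.4,9],"grip":1}

```text
time_s: 33.2
tcp_pos: [0.6842, 0.0131, 0.0305]
ee_rot: [179.6, 40.0, 80.9]
contact_force: [-0.6, 2.6, 5.9]
gripper_width: 0.0455
```

```bash
cat > lay.py <<'E'
import sys
from plan import *
# pot x y yaw ; lay x y yaw ; t0
x,yy,y,lx,ly,y2,t=map(float,sys.argv[1:8])
o=get_obs(); print("t",o["time_s"],"w",round(o["gripper_width"],4),"F",o["contact_force"].round(1),"tcp",o["tcp_pos"])
p,R=cur(); G=p-R.apply([0,0,.019]); d=(G-np.array([x,yy,0]))@X(y); print("h1",G[2],"off",d,"lay z",.0235+d)
L=np.array([lx,ly,0])
plan([("lift",G+[0,0,.055],y,t),("rot",L+[0,0,.085],y2,t+90),("lay",L+[0,0,.0235+d],y2,t+90)])
E
python3 lay.py .683 .020 81.2 .58 0 80 -40
```

```text
t 33.2 w 0.0455 F [-0.6  2.6  5.9] tcp [0.6842 0.0131 0.0305]
h1 0.04505813692692853 off 0.005570854181128148 lay z 0.029070854181128147
lift turn [0.2, -0.0, -0.2] dp [-3.54, 0.02, -4.21] rows 1.3 |q [6, 36, 80, -39, 79, 28] 0.0 0.0
rot turn [0.3, 90.0, 1.3] dp [-3.86, -10.04, -2.36] rows 12.6 |q [-31, 23, 106, 47, 79, -42] 0.0 0.0
lay turn [0.3, 90.0, 1.3] dp [-0.26, -10.08, 1.92] rows 12.6 |q [-31, 29, 105, 48, 75, -46] 0.0 0.0
```

Emit:
play_rows:
  moves:
    - {"turn":[0,0,0],"dp":[-2,0,-2.4],"grip":1}
    - {"turn":[0,0,0],"dp":[-4,0,-4.8],"grip":1}
    - {"turn":[0.3,90,1.3],"dp":[-4,-2,-5],"grip":1}
    - {"turn":[0.3,90,1.3],"dp":[-4,-4,-4.5],"grip":1}
    - {"turn":[0.3,90,1.3],"dp":[-4,-6,-4],"grip":1}
    - {"turn":[0.3,90,1.3],"dp":[-4,-8,-3.5],"grip":1}
    - {"turn":[0.3,90,1.3],"dp":[-4,-9,-3],"grip":1}
    - {"turn":[0.3,90,1.3],"dp":[-4,-10,-2.7],"grip":1}
    - {"turn":[0.3,90,1.3],"dp":[-4,-10,-2.5],"grip":1}
    - {"turn":[0.3,90,1.3],"dp":[-4,-10,-2.4],"grip":1}
    - {"turn":[0.3,90,1.3],"dp":[-3.9,-10,-2.4],"grip":1}
    - {"turn":[0.3,90,1.3],"dp":[-3.9,-10,-2.4],"grip":1}

```text
time_s: 34.2
tcp_pos: [0.5827, 0.0131, 0.0731]
ee_rot: [179.7, -31.9, 80.3]
contact_force: [0.0, -0.3, -1.5]
gripper_width: 0.0459
```

Emit:
play_rows:
  moves:
    - {"turn":[0,18.4,0],"dp":[0,0,0],"grip":1}
    - {"turn":[0,18.4,0],"dp":[0,0,0],"grip":1}
    - {"turn":[0,18.4,0],"dp":[0,0,0],"grip":1}
    - {"turn":[0,18.4,0],"dp":[0,0,0],"grip":1}

```text
time_s: 34.53
tcp_pos: [0.5807, 0.0121, 0.0693]
ee_rot: [-179.7, -50.1, 79.7]
contact_force: [0.4, 0.2, -0.7]
gripper_width: 0.0462
```

```bash
cat > layz.py <<'E'
import sys
from plan import *
x,yy,z,y,t=map(float,sys.argv[1:6])
o=get_obs(); print("t",o["time_s"],"w",round(o["gripper_width"],4),"F",o["contact_force"].round(1),"tcp",o["tcp_pos"])
p,R=cur(); print("G",p-R.apply([0,0,.019]))
plan([("lay",[x,yy,z],y,t)])
E
python3 layz.py .58 0 .029 80 50;python3 -c "
from h import *
show('side','v_side',(230,130,430,290),4)"
```

```text
t 34.5333 w 0.0462 F [ 0.4  0.2 -0.7] tcp [0.5807 0.0121 0.0693]
G [ 0.5782 -0.0022  0.0815]
lay turn [-0.1, -0.1, -0.2] dp [-3.87, 0.16, 3.56] rows 1.3 |q [-31, 29, 105, 48, 75, -46] 0.0 0.0
```

View pics/v_side.png

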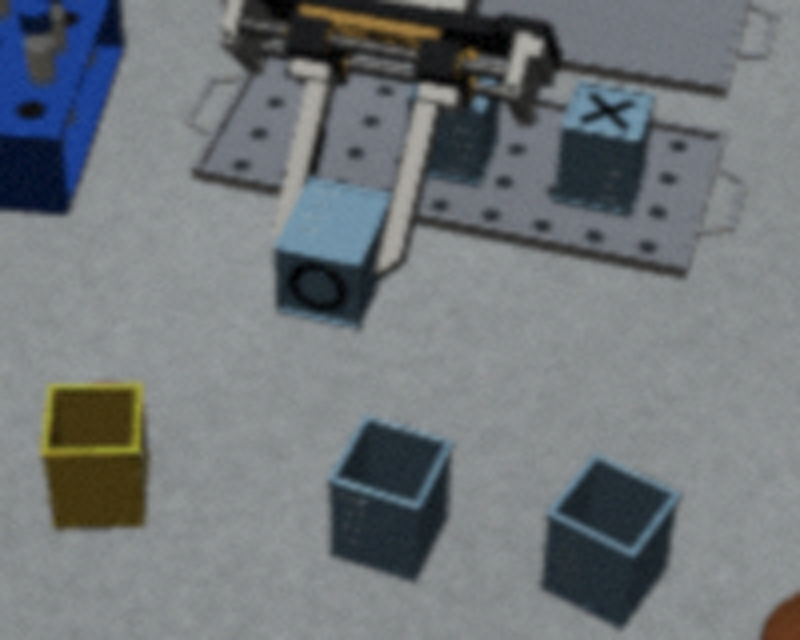

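Emit:
play_rows:
  moves:
    - {"turn":[0,0,0],"dp":[-1.3,0.1,1.2],"grip":1}
    - {"turn":[0,0,0],"dp":[-2.5,0.2,2.3],"grip":1}
    - {"turn":[0,0,0],"dp":[-3.4,0.2,3.1],"grip":1}
    - {"turn":[0,0,0],"dp":[-3.9,0.2,3.6],"grip":1}
    - {"turn":[0,0,0],"dp":[-3.9,0.2,3.6],"grip":1}
    - {"turn":[0,0,0],"dp":[-3.9,0.2,3.6],"grip":1}

```text
time_s: 35.08
tcp_pos: [0.5845, 0.0161, 0.0191]
ee_rot: [179.9, -50.0, 80.3]
contact_force: [0.3, -0.3, -0.4]
gripper_width: 0.0457
```

```bash
python3 layz.py .58 0 .029 80 50
```

```text
t 35.0833 w 0.0457 F [ 0.3 -0.3 -0.4] tcp [0.5845 0.0161 0.0191]
G [0.582  0.0017 0.0314]
lay turn [-0.1, 0.0, 0.2] dp [-0.31, -0.17, -0.0] rows 0.1 |q [-31, 29, 105, 48, 75, -46] 0.0 0.0
```

Emit:
play_rows:
  moves:
    - {"turn":[0,0,0],"dp":[-0.15,0,0.12],"grip":1}
    - {"turn":[0,0,0],"dp":[-0.15,0,0.12],"grip":1}
    - {"turn":[0,0,0],"dp":[-0.15,0,0.12],"grip":1}

```text
time_s: 35.33
tcp_pos: [0.5847, 0.0154, 0.0175]
ee_rot: [179.8, -50.0, 80.3]
contact_force: [0.4, -0.5, -0.5]
gripper_width: 0.0458
```

Emit:
play_rows:
  moves:
    - {"turn":[0,0,0],"dp":[0,0,0],"grip":-0.5}
    - {"turn":[0,0,0],"dp":[0,0,0],"grip":-0.5}
    - {"turn":[0,0,0],"dp":[0,0,0],"grip":-0.5}
    - {"turn":[0,0,0],"dp":[0,0,0],"grip":-0.5}
    - {"turn":[0,0,0],"dp":[0,0,0],"grip":-0.5}
    - {"turn":[0,0,0],"dp":[0,0,-2],"grip":-1}
    - {"turn":[0,0,0],"dp":[0,0,-5],"grip":-1}
    - {"turn":[0,0,0],"dp":[0,0,-9],"grip":-1}
    - {"turn":[0,0,0],"dp":[2,0,-9],"grip":-1}
    - {"turn":[0,0,0],"dp":[2,0,-9],"grip":-1}

```text
time_s: 36.17
tcp_pos: [0.5767, -0.0413, 0.0934]
ee_rot: [179.4, -49.9, 80.5]
contact_force: [-0.3, 0.7, 1.2]
gripper_width: 0.0937
```

```bash
cat > re.py <<'E'
import sys
from plan import *
# laid tcp x y (at release), laid tilt, h1, yaw, regrasp tilt, h2
tx,ty,tl,h1,y,t,h2=map(float,sys.argv[1:8])
L=np.array([tx,ty,0])-rot(y,tl).apply([0,0,.019])*[1,1,0]; print("laid grasp",L[:2])
G=L+X(y)*(h1-h2);G[2]=.030;b=-rot(y,t).apply([0,0,1])
plan([("via",G+[0,0,.15],y,0),("pre",G+b*.09,y,t),("at",G,y,t)])
E
mv re.py regrasp.py
python3 regrasp.py .5845 .0161 50 .045 80 -45 .027
```

```text
laid grasp [0.582  0.0018]
via turn [0.3, -49.9, 0.2] dp [9.12, -0.18, 0.34] rows 7.0 |q [-9, 8, 101, 0, 71, 1] 0.0 0.0
pre turn [0.4, -94.9, 0.1] dp [6.18, -0.23, 9.38] rows 13.3 |q [13, 32, 89, -41, 83, 38] 0.0 0.0
at turn [0.4, -94.9, 0.1] dp [-2.79, -0.28, 8.61] rows 13.3 |q [8, 34, 94, -44, 75, 39] 0.0 0.0
```

Emit:
play_rows:
  moves:
    - {"turn":[0.3,-94.9,0],"dp":[3,0,-2],"grip":-1}
    - {"turn":[0.3,-94.9,0],"dp":[6,-0.1,-2],"grip":-1}
    - {"turn":[0.3,-94.9,0],"dp":[9,-0.2,-1],"grip":-1}
    - {"turn":[0.3,-94.9,0],"dp":[9.1,-0.2,0.3],"grip":-1}
    - {"turn":[0.3,-94.9,0],"dp":[9.1,-0.2,0.3],"grip":-1}
    - {"turn":[0.3,-94.9,0],"dp":[9.1,-0.2,1.5],"grip":-1}
    - {"turn":[0.3,-94.9,0],"dp":[9,-0.2,3],"grip":-1}
    - {"turn":[0.3,-94.9,0],"dp":[8.5,-0.2,4.5],"grip":-1}
    - {"turn":[0.3,-94.9,0],"dp":[8,-0.2,6],"grip":-1}
    - {"turn":[0.3,-94.9,0],"dp":[7.2,-0.2,7.5],"grip":-1}
    - {"turn":[0.3,-94.9,0],"dp":[6.2,-0.2,9],"grip":-1}
    - {"turn":[0.3,-94.9,0],"dp":[6.2,-0.2,9.4],"grip":-1}

```text
time_s: 37.17
tcp_pos: [0.5896, 0.072, 0.0736]
ee_rot: [-179.4, 36.4, 80.7]
contact_force: [0.0, 0.4, -0.2]
gripper_width: 0.0936
```

Emit:
play_rows:
  moves:
    - {"turn":[0,-9,0],"dp":[0,0,0],"grip":-1}
    - {"turn":[0,-9,0],"dp":[0,0,0],"grip":-1}
    - {"turn":[0,-9,0],"dp":[0,0,0],"grip":-1}

```text
time_s: 37.42
tcp_pos: [0.5901, 0.0722, 0.0737]
ee_rot: [-179.2, 45.0, 80.9]
contact_force: [0.4, 0.5, -0.2]
gripper_width: 0.0945
```

```bash
python3 regrasp.py .5845 .0161 50 .045 80 -45 .027; python3 -c "
from h import *
show('wrist','w_wrist')"
```

```text
laid grasp [0.582  0.0018]
via turn [-0.4, 45.0, 0.6] dp [-9.9, 0.3, -2.44] rows 6.3 |q [-9, 8, 101, 0, 71, 1] 0.0 0.0
pre turn [-0.1, -0.0, 0.6] dp [-0.64, 0.41, -0.28] rows 0.2 |q [13, 32, 89, -41, 83, 38] 0.0 0.0
at turn [-0.1, -0.0, 0.6] dp [-0.64, 0.43, 8.72] rows 2.1 |q [8, 34, 94, -44, 75, 39] 0.0 0.0
```

View pics/w_wrist.png

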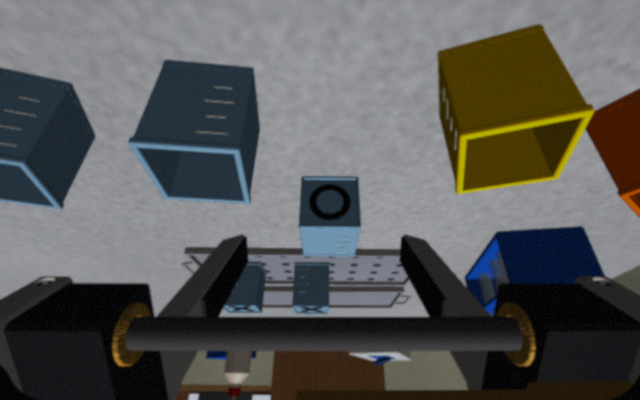

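Emit:
play_rows:
  moves:
    - {"turn":[-0.1,0,0.6],"dp":[-0.4,0.3,2],"grip":-0.6}
    - {"turn":[-0.1,0,0.6],"dp":[-0.6,0.4,5],"grip":-0.6}
    - {"turn":[-0.1,0,0.6],"dp":[-0.6,0.4,7.5],"grip":-0.6}
    - {"turn":[-0.1,0,0.6],"dp":[-0.6,0.4,8.9],"grip":-0.6}
    - {"turn":[-0.1,0,0.6],"dp":[-0.6,0.4,8.9],"grip":1}
    - {"turn":[-0.1,0,0.6],"dp":[-0.6,0.4,8.9],"grip":1}
    - {"turn":[-0.1,0,0.6],"dp":[-0.6,0.4,8.9],"grip":1}
    - {"turn":[-0.1,0,0.6],"dp":[-0.6,0.4,8.9],"grip":1}
    - {"turn":[-0.1,0,0.6],"dp":[-0.6,0.4,8.9],"grip":1}
    - {"turn":[-0.1,0,0.6],"dp":[-0.6,0.4,8.9],"grip":1}
    - {"turn":[-0.1,0,0.6],"dp":[-0.6,0.4,8.9],"grip":1}
    - {"turn":[-0.1,0,0.6],"dp":[-0.6,0.4,8.9],"grip":1}

```text
time_s: 38.47
tcp_pos: [0.5851, 0.0048, 0.0197]
ee_rot: [179.4, 44.9, 79.5]
contact_force: [-0.1, 3.5, 6.9]
gripper_width: 0.0461
```

```bash
python3 put.py .582 .0018 .045 80 plain 0.085 -45
```

```text
t 38.4667 w 0.0461 F [-0.1  3.5  6.9]
G0 [0.5874 0.0181 0.0331] h2 0.028035917302371906 off 0.010105741268984385 final grasp xyz [ 0.5852 -0.3592] 0.033964082697628094
lift turn [0.2, -0.1, -0.4] dp [-7.06, 0.06, -7.08] rows 2.4 |q [8, 25, 94, -43, 81, 33] 0.0 0.0
over turn [0.4, 89.9, -0.2] dp [-29.12, 6.46, 19.65] rows 12.6 |q [-53, 42, 74, 32, 97, -48] 0.0 0.0
down turn [0.4, 89.9, -0.2] dp [-24.49, 6.41, 24.29] rows 12.6 |q [-53, 47, 73, 31, 93, -50] 0.0 0.0
```

Emit:
play_rows:
  moves:
    - {"turn":[0,0,0],"dp":[-2,0,-2],"grip":1}
    - {"turn":[0,0,0],"dp":[-4.8,0,-4.8],"grip":1}
    - {"turn":[0,0,0],"dp":[-7.5,0,-7.5],"grip":1}
    - {"turn":[0.4,89.9,-0.2],"dp":[-10,0.7,-5.5],"grip":1}
    - {"turn":[0.4,89.9,-0.2],"dp":[-12.5,1.4,-3],"grip":1}
    - {"turn":[0.4,89.9,-0.2],"dp":[-15,2.1,-0.5],"grip":1}
    - {"turn":[0.4,89.9,-0.2],"dp":[-17.5,2.8,2],"grip":1}
    - {"turn":[0.4,89.9,-0.2],"dp":[-20,3.5,4.8],"grip":1}
    - {"turn":[0.4,89.9,-0.2],"dp":[-22.3,4.3,7.8],"grip":1}
    - {"turn":[0.4,89.9,-0.2],"dp":[-24.5,5,10.8],"grip":1}
    - {"turn":[0.4,89.9,-0.2],"dp":[-26.5,5.8,13.8],"grip":1}
    - {"turn":[0.4,89.9,-0.2],"dp":[-28,6.4,17],"grip":1}

```text
time_s: 39.47
tcp_pos: [0.5914, -0.3238, 0.0987]
ee_rot: [179.6, -19.7, 80.0]
contact_force: [0.7, -0.3, 0.2]
gripper_width: 0.0455
```

Emit:
play_rows:
  moves:
    - {"turn":[0,25,0],"dp":[0,0,0],"grip":1}
    - {"turn":[0,25,0],"dp":[0,0,0],"grip":1}
    - {"turn":[0,25,0],"dp":[0,0,0],"grip":1}
    - {"turn":[0,25,0],"dp":[0,0,0],"grip":1}
    - {"turn":[0,25,0],"dp":[0,0,0],"grip":1}

```text
time_s: 39.88
tcp_pos: [0.5888, -0.3217, 0.0926]
ee_rot: [-179.7, -44.7, 79.5]
contact_force: [0.2, -0.1, -0.9]
gripper_width: 0.0462
```

```bash
python3 fin.py .5852 -.3592 .0345 45; python3 -c "
from h import *
show('side','x_side',(230,60,490,260),3)
show('scene','x_scene')"
```

```text
t 39.8833 w 0.0462 F [ 0.2 -0.1 -0.9] tcp [ 0.5888 -0.3217  0.0926] [-179.6693  -44.7261   79.4643]
over turn [0.0, 0.3, -0.4] dp [-3.22, 0.32, -0.16] rows 0.8 |q [-53, 43, 74, 32, 96, -49] 0.0 0.0
down turn [0.0, 0.3, -0.4] dp [-6.74, 0.34, 3.39] rows 1.8 |q [-53, 47, 73, 31, 93, -50] 0.0 0.0
```

View pics/x_scene.png

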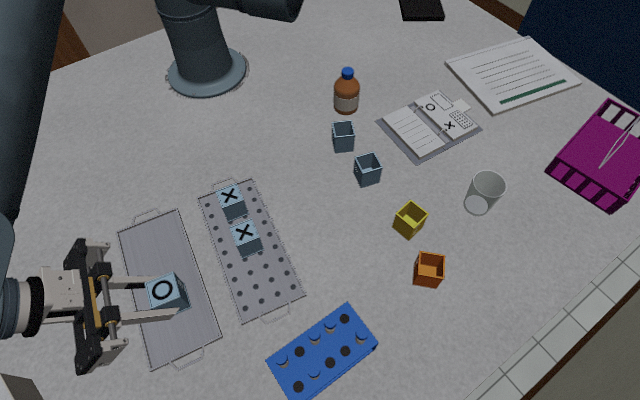

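Run:
```python
from plan import *
for nm,c in {"plain":[(118,232),(178,209),(222,338),(152,368)],"perf":[(198,198),(252,180),(305,294),(243,322)]}.items():
    p=np.array([plane("scene",u,.010) for u in c])[:,:2]; print(nm,p.mean(0),p.tolist())
    e=(p[2]-p[1]+p[3]-p[0])/2; print(np.degrees(np.arctan2(e[1],e[0])),np.linalg.norm(e))
```

```text
plain [ 0.5104 -0.3318] [[0.3550934861338617, -0.37229308723985943], [0.37537966523352406, -0.24788566995576067], [0.6675046144202954, -0.2929517038392343], [0.6435875671829624, -0.41407752366717077]]
-8.50737190685968 0.2935393766027179
perf [ 0.5311 -0.1652] [[0.37457793962673314, -0.20097002289839525], [0.40051864937555887, -0.08194116017324349], [0.6852304336553973, -0.12907594040500606], [0.6641743653446522, -0.24899979181669837]]
-9.408587776681685 0.29106967013318463
```

Emit:
play_rows:
  moves:
    - {"turn":[0,0.3,-0.4],"dp":[-2.6,0.3,-0.2],"grip":1}
    - {"turn":[0,0.3,-0.4],"dp":[-3.4,0.3,0.3],"grip":1}
    - {"turn":[0,0.3,-0.4],"dp":[-4.6,0.3,1.3],"grip":1}
    - {"turn":[0,0.3,-0.4],"dp":[-5.8,0.3,2.4],"grip":1}
    - {"turn":[0,0.3,-0.4],"dp":[-6.5,0.3,3.1],"grip":1}
    - {"turn":[0,0.3,-0.4],"dp":[-6.8,0.3,3.5],"grip":1}
    - {"turn":[0,0.3,-0.4],"dp":[-6.8,0.3,3.5],"grip":1}
    - {"turn":[0,0.3,-0.4],"dp":[-6.8,0.3,3.5],"grip":1}

```text
time_s: 40.65
tcp_pos: [0.5894, -0.3441, 0.0233]
ee_rot: [179.6, -44.8, 80.5]
contact_force: [-0.0, -0.5, -0.8]
gripper_width: 0.0456
```

```bash
python3 fin.py .5852 -.3592 .0345 45
```

```text
t 40.65 w 0.0456 F [-0.  -0.5 -0.8] tcp [ 0.5894 -0.3441  0.0233] [179.6034 -44.8223  80.4697]
over turn [0.1, 0.2, 0.3] dp [3.21, -0.13, -3.54] rows 1.1 |q [-53, 43, 74, 32, 96, -49] 0.0 0.0
down turn [0.1, 0.2, 0.3] dp [-0.31, -0.15, 0.01] rows 0.1 |q [-53, 47, 73, 31, 93, -50] 0.0 0.0
```

Emit:
play_rows:
  moves:
    - {"turn":[0,0,0],"dp":[-0.17,0,0.17],"grip":1}
    - {"turn":[0,0,0],"dp":[-0.17,0,0.17],"grip":1}
    - {"turn":[0,0,0],"dp":[-0.17,0,0.17],"grip":1}

```text
time_s: 40.9
tcp_pos: [0.5898, -0.3447, 0.0218]
ee_rot: [179.5, -44.8, 80.5]
contact_force: [0.8, -1.2, 1.0]
gripper_width: 0.0462
```

Emit:
play_rows:
  moves:
    - {"turn":[0,0,0],"dp":[0,0,0],"grip":-0.4}
    - {"turn":[0,0,0],"dp":[0,0,0],"grip":-0.4}
    - {"turn":[0,0,0],"dp":[0,0,0],"grip":-0.4}
    - {"turn":[0,0,0],"dp":[0,0,0],"grip":-0.4}
    - {"turn":[0,0,0],"dp":[0,0,0],"grip":-0.4}
    - {"turn":[0,0,0],"dp":[0,0,-2],"grip":-0.4}
    - {"turn":[0,0,0],"dp":[0,0,-5],"grip":-0.4}
    - {"turn":[0,0,0],"dp":[0,0,-9],"grip":-0.4}
    - {"turn":[0,0,0],"dp":[3,0,-11],"grip":-1}
    - {"turn":[0,0,0],"dp":[6,0,-13],"grip":-1}
    - {"turn":[0,0,0],"dp":[6,0,-13],"grip":-1}

```text
time_s: 41.82
tcp_pos: [0.5826, -0.3951, 0.1642]
ee_rot: [178.8, -44.4, 81.0]
contact_force: [-0.2, -0.2, 1.1]
gripper_width: 0.0822
```

```bash
python3 up.py .537 .133 74.5 .040 -45; python3 -c "
from h import *
show('wrist','y_wrist');show('side','y_side')"
```

```text
t 41.8167 w 0.0822 F [-0.2 -0.2  1.1] tcp [ 0.5826 -0.3951  0.1642]
via turn [-1.4, -44.4, 5.8] dp [39.79, -13.37, 33.49] rows 12.9 |q [3, 2, 103, 0, 75, 18] 0.0 0.0
pre turn [1.0, -89.3, 6.3] dp [35.61, -13.03, 44.91] rows 14.1 |q [23, 34, 84, -34, 93, 46] 0.0 0.0
at turn [1.0, -89.3, 6.3] dp [26.64, -13.76, 45.03] rows 13.0 |q [19, 35, 91, -36, 84, 48] 0.0 0.0
```

View pics/y_wrist.png

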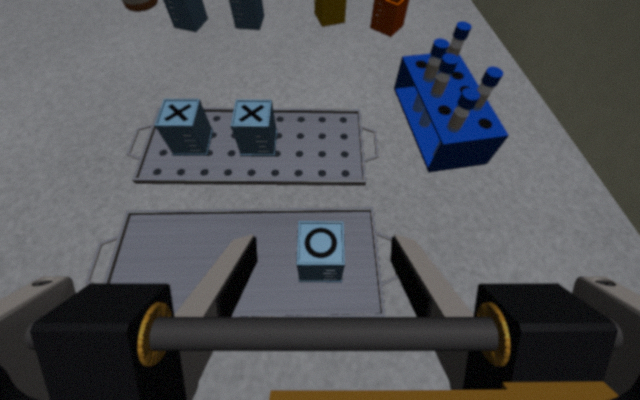

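View pics/y_side.png

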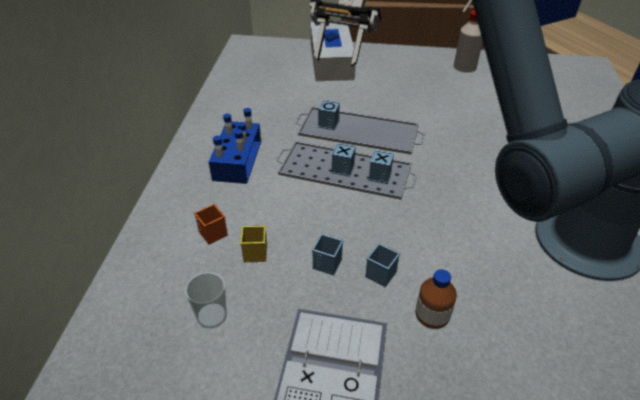

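Run:
```python
from plan import *
plan([("v",[.50,.06,.24],70,0)])
```

```text
v turn [-3.5, -44.6, 9.8] dp [35.35, -15.65, 25.84] rows 11.2 |q [-6, -7, 109, 0, 77, 14] 0.0 0.0
```

Emit:
play_rows:
  moves:
    - {"turn":[-3.5,-44.6,9.8],"dp":[4,-1,0],"grip":-1}
    - {"turn":[-3.5,-44.6,9.8],"dp":[35.3,-15.6,25.8],"grip":-1}
    - {"turn":[-3.5,-44.6,9.8],"dp":[35.3,-15.6,25.8],"grip":-1}
    - {"turn":[-3.5,-44.6,9.8],"dp":[35.3,-15.6,25.8],"grip":-1}
    - {"turn":[-3.5,-44.6,9.8],"dp":[35.3,-15.6,25.8],"grip":-1}
    - {"turn":[-3.5,-44.6,9.8],"dp":[35.3,-15.6,25.8],"grip":-1}
    - {"turn":[-3.5,-44.6,9.8],"dp":[35.3,-15.6,25.8],"grip":-1}
    - {"turn":[-3.5,-44.6,9.8],"dp":[35.3,-15.6,25.8],"grip":-1}
    - {"turn":[-3.5,-44.6,9.8],"dp":[35.3,-15.6,25.8],"grip":-1}
    - {"turn":[-3.5,-44.6,9.8],"dp":[35.3,-15.6,25.8],"grip":-1}
    - {"turn":[-3.5,-44.6,9.8],"dp":[35.3,-15.6,25.8],"grip":-1}
    - {"turn":[-3.5,-44.6,9.8],"dp":[35.3,-15.6,25.8],"grip":-1}

```text
time_s: 42.92
tcp_pos: [0.4979, 0.064, 0.2192]
ee_rot: [-179.6, -0.1, 70.3]
contact_force: [0.4, -0.8, 0.4]
gripper_width: 0.0941
```

Emit:
play_rows:
  moves:
    - {"turn":[0,0,0],"dp":[0,0,0],"grip":-1}
    - {"turn":[0,0,0],"dp":[0,0,0],"grip":-1}
    - {"turn":[0,0,0],"dp":[0,0,0],"grip":-1}

```text
time_s: 43.17
tcp_pos: [0.4997, 0.059, 0.2194]
ee_rot: [-179.7, -0.1, 70.0]
contact_force: [0.1, 0.2, 0.1]
gripper_width: 0.0941
```

Run:
```python
from plan import *
print(get_obs()["tcp_pos"],get_obs()["ee_rot"])
for r in tip_of("pot_a","wrist"): print(round(r["score"],2),np.round(r["location"]),plane("wrist",r["location"],0))
show("wrist","z_wrist")
```

```text
[0.4997 0.059  0.2194] [-179.6788   -0.0562   70.0019]
0.89 [254. 108.] [0.4503 0.1736 0.    ]
0.88 [387.  26.] [0.6286 0.2033 0.    ]
0.71 [244.  25.] [0.4762 0.2611 0.    ]
0.62 [332.  17.] [0.5726 0.2339 0.    ]
0.61 [316. 243.] [ 0.4598 -0.0165  0.    ]
0.6 [192.  23.] [0.4199 0.2837 0.    ]
0.56 [177. 110.] [0.3614 0.204  0.    ]
```

View pics/z_wrist.png

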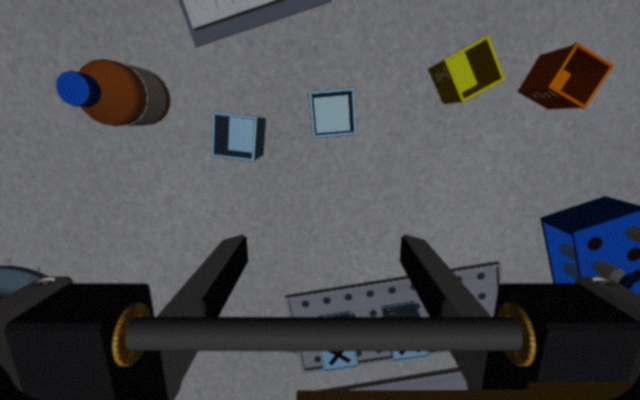

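Run:
```python
from plan import *
show("wrist","z_c",(195,70,375,180),4)
```

```text
(no output)
```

View pics/z_c.png

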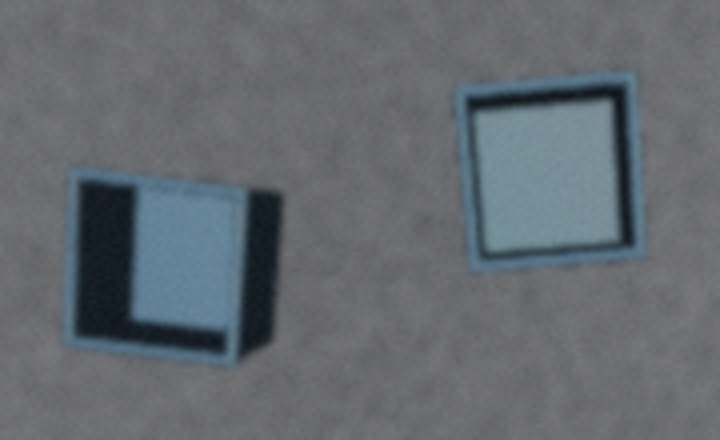

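```bash
python3 - <<'E'
from plan import *
c=(195,70)
print("P3");rim("wrist",[(456,85),(634,71),(648,256),(472,271)],c,4)
print("P2");rim("wrist",[(70,168),(247,187),(237,366),(64,347)],c,4)
E
python3 up.py .537 .133 74.5 .040 -45
```

```text
P3
[0.537  0.1342] edges [46, 46, 47, 47] [74.1 75.8 74.7 74.4]
P2
[0.4293 0.1476] edges [46, 47, 47, 47] [63.9 63.4 63.6 62.7]
t 43.3167 w 0.094 F [-0.7  0.5  0.5] tcp [0.5001 0.0585 0.2201]
via turn [-0.3, -0.1, -4.6] dp [8.86, 0.87, 1.91] rows 2.2 |q [3, 2, 103, 0, 75, 18] 0.0 0.0
pre turn [-2.1, -45.1, -4.2] dp [13.85, 0.52, 13.0] rows 6.3 |q [23, 34, 84, -34, 93, 46] 0.0 0.0
at turn [-2.1, -45.1, -4.2] dp [7.5, 1.06, 19.35] rows 6.3 |q [19, 35, 91, -36, 84, 48] 0.0 0.0
```

Emit:
play_rows:
  moves:
    - {"turn":[-2.1,-45.1,-4.2],"dp":[3.5,0.2,0],"grip":-1}
    - {"turn":[-2.1,-45.1,-4.2],"dp":[7,0.4,1],"grip":-1}
    - {"turn":[-2.1,-45.1,-4.2],"dp":[10.5,0.5,3],"grip":-1}
    - {"turn":[-2.1,-45.1,-4.2],"dp":[13.5,0.5,5],"grip":-1}
    - {"turn":[-2.1,-45.1,-4.2],"dp":[13.9,0.5,8],"grip":-1}
    - {"turn":[-2.1,-45.1,-4.2],"dp":[13.9,0.5,11],"grip":-1}
    - {"turn":[-2.1,-45.1,-4.2],"dp":[13.9,0.5,13],"grip":-1}
    - {"turn":[-2.1,-45.1,-4.2],"dp":[13.9,0.5,13],"grip":-1}
    - {"turn":[-2.1,-45.1,-4.2],"dp":[13.9,0.5,13],"grip":-1}

```text
time_s: 44.07
tcp_pos: [0.5512, 0.1882, 0.0892]
ee_rot: [-179.9, 45.1, 74.6]
contact_force: [-0.6, 0.1, 1.2]
gripper_width: 0.094
```

```bash
python3 up.py .537 .134 74.6 .038 -45; python3 -c "
from h import *
show('wrist','a2_wrist')"
```

```text
t 44.0667 w 0.094 F [-0.6  0.1  1.2] tcp [0.5512 0.1882 0.0892]
via turn [-0.1, 45.1, -0.0] dp [-11.32, 0.06, -4.2] rows 6.3 |q [3, 2, 103, 0, 75, 18] 0.0 0.0
pre turn [-0.1, 0.1, 0.0] dp [0.08, 0.07, 0.06] rows 0.0 |q [23, 35, 84, -34, 93, 47] 0.0 0.0
at turn [-0.1, 0.1, 0.0] dp [0.1, 0.08, 9.06] rows 2.2 |q [19, 35, 91, -36, 84, 48] 0.0 0.0
```

View pics/a2_wrist.png

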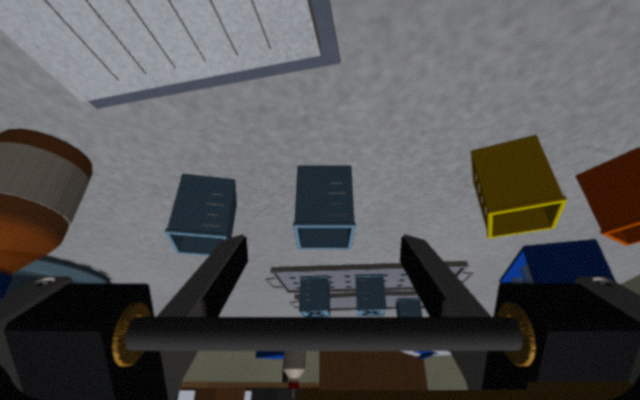

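Emit:
play_rows:
  moves:
    - {"turn":[-0.1,0.1,0],"dp":[0.1,0.1,2],"grip":-0.6}
    - {"turn":[-0.1,0.1,0],"dp":[0.1,0.1,5],"grip":-0.6}
    - {"turn":[-0.1,0.1,0],"dp":[0.1,0.1,7.5],"grip":-0.6}
    - {"turn":[-0.1,0.1,0],"dp":[0.1,0.1,9.1],"grip":-0.6}
    - {"turn":[-0.1,0.1,0],"dp":[0.1,0.1,9.1],"grip":1}
    - {"turn":[-0.1,0.1,0],"dp":[0.1,0.1,9.1],"grip":1}
    - {"turn":[-0.1,0.1,0],"dp":[0.1,0.1,9.1],"grip":1}
    - {"turn":[-0.1,0.1,0],"dp":[0.1,0.1,9.1],"grip":1}
    - {"turn":[-0.1,0.1,0],"dp":[0.1,0.1,9.1],"grip":1}
    - {"turn":[-0.1,0.1,0],"dp":[0.1,0.1,9.1],"grip":1}
    - {"turn":[-0.1,0.1,0],"dp":[0.1,0.1,9.1],"grip":1}
    - {"turn":[-0.1,0.1,0],"dp":[0.1,0.1,9.1],"grip":1}

```text
time_s: 45.12
tcp_pos: [0.5373, 0.1283, 0.0276]
ee_rot: [179.5, 44.9, 74.4]
contact_force: [-0.3, 2.4, 5.8]
gripper_width: 0.0459
```

```bash
python3 lay.py .537 .134 74.6 .565 0.02 75 -45
```

```text
t 45.1167 w 0.0459 F [-0.3  2.4  5.8] tcp [0.5373 0.1283 0.0276]
h1 0.041113696713046384 off 0.008016537890562232 lay z 0.03151653789056223
lift turn [0.3, -0.1, -0.2] dp [-3.88, 0.02, -3.9] rows 1.3 |q [19, 30, 91, -36, 88, 45] 0.0 0.0
rot turn [0.4, 89.9, -0.3] dp [-9.01, 5.55, 2.82] rows 12.6 |q [-29, 17, 111, 46, 72, -37] 0.0 0.0
lay turn [0.4, 89.9, -0.3] dp [-5.24, 5.52, 6.61] rows 12.6 |q [-29, 23, 111, 48, 68, -42] 0.0 0.0
```

Emit:
play_rows:
  moves:
    - {"turn":[0,0,0],"dp":[-2,0,-2],"grip":1}
    - {"turn":[0,0,0],"dp":[-4.5,0,-4.5],"grip":1}
    - {"turn":[0.4,89.9,-0.3],"dp":[-6,1,-4],"grip":1}
    - {"turn":[0.4,89.9,-0.3],"dp":[-7,2,-2.5],"grip":1}
    - {"turn":[0.4,89.9,-0.3],"dp":[-8,3,-1],"grip":1}
    - {"turn":[0.4,89.9,-0.3],"dp":[-9,4,0.5],"grip":1}
    - {"turn":[0.4,89.9,-0.3],"dp":[-9.3,5,2],"grip":1}
    - {"turn":[0.4,89.9,-0.3],"dp":[-9.3,5.5,2.5],"grip":1}
    - {"turn":[0.4,89.9,-0.3],"dp":[-9.2,5.5,2.7],"grip":1}
    - {"turn":[0.4,89.9,-0.3],"dp":[-9.1,5.5,2.8],"grip":1}
    - {"turn":[0.4,89.9,-0.3],"dp":[-9,5.5,2.8],"grip":1}
    - {"turn":[0.4,89.9,-0.3],"dp":[-9,5.5,2.8],"grip":1}

```text
time_s: 46.12
tcp_pos: [0.5677, 0.0321, 0.0711]
ee_rot: [179.9, -27.0, 74.9]
contact_force: [0.1, 0.2, -1.5]
gripper_width: 0.0459
```

Emit:
play_rows:
  moves:
    - {"turn":[0,18.2,0],"dp":[0,0,0],"grip":1}
    - {"turn":[0,18.2,0],"dp":[0,0,0],"grip":1}
    - {"turn":[0,18.2,0],"dp":[0,0,0],"grip":1}
    - {"turn":[0,18.2,0],"dp":[0,0,0],"grip":1}

```text
time_s: 46.45
tcp_pos: [0.5656, 0.0311, 0.0676]
ee_rot: [-179.5, -45.0, 74.3]
contact_force: [0.3, -0.0, -0.4]
gripper_width: 0.046
```

```bash
python3 layz.py .565 .02 .0315 75 45;python3 -c "
from h import *
show('side','b2_side',(230,130,430,290),4)"
```

```text
t 46.45 w 0.046 F [ 0.3 -0.  -0.4] tcp [0.5656 0.0311 0.0676]
G [0.5621 0.0181 0.0811]
lay turn [-0.0, 0.0, -0.5] dp [-3.32, 0.26, 3.69] rows 1.2 |q [-29, 23, 111, 48, 68, -42] 0.0 0.0
```

View pics/b2_side.png

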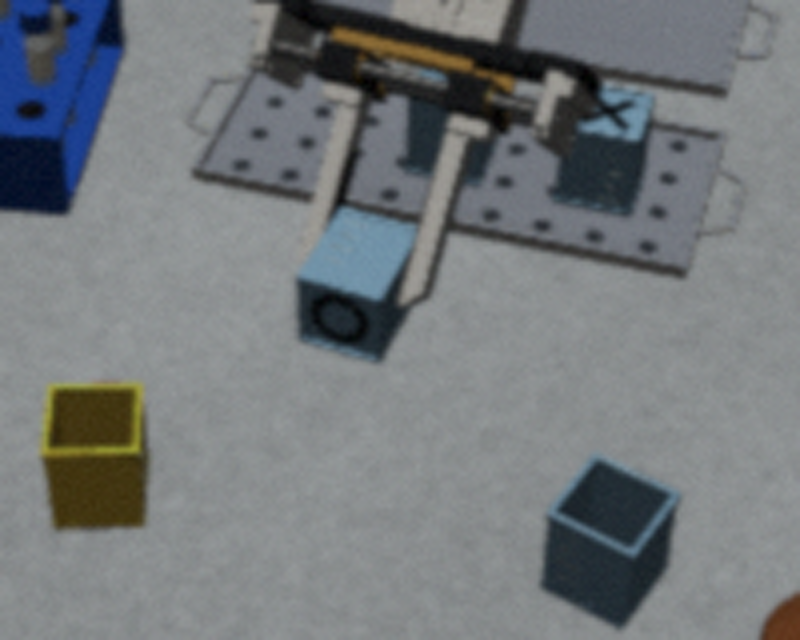

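Ring again. Lower with a small allowance for the usual 2–3 mm shortfall.

Emit:
play_rows:
  moves:
    - {"turn":[0,0,0],"dp":[-1.3,0.1,1.3],"grip":1}
    - {"turn":[0,0,0],"dp":[-2.4,0.2,2.5],"grip":1}
    - {"turn":[0,0,0],"dp":[-3.1,0.2,3.4],"grip":1}
    - {"turn":[0,0,0],"dp":[-3.5,0.2,3.8],"grip":1}
    - {"turn":[0,0,0],"dp":[-3.5,0.2,3.8],"grip":1}
    - {"turn":[0,0,0],"dp":[-3.5,0.2,3.8],"grip":1}

```text
time_s: 47.0
tcp_pos: [0.5695, 0.0342, 0.0185]
ee_rot: [-179.9, -44.9, 74.8]
contact_force: [0.7, -0.1, -1.5]
gripper_width: 0.0458
```

```bash
python3 layz.py .565 .02 .0315 75 45
```

```text
t 47.0 w 0.0458 F [ 0.7 -0.1 -1.5] tcp [0.5695 0.0342 0.0185]
G [0.566  0.0213 0.032 ]
lay turn [0.0, 0.1, -0.1] dp [-0.14, -0.07, -0.07] rows 0.0 |q [-29, 23, 111, 48, 68, -42] 0.0 0.0
```

Emit:
play_rows:
  moves:
    - {"turn":[0,0,0],"dp":[-0.05,0,0.05],"grip":1}
    - {"turn":[0,0,0],"dp":[-0.05,0,0.05],"grip":-0.5}
    - {"turn":[0,0,0],"dp":[-0.05,0,0.05],"grip":-0.5}
    - {"turn":[0,0,0],"dp":[-0.05,0,0.05],"grip":-0.5}
    - {"turn":[0,0,0],"dp":[-0.05,0,0.05],"grip":-0.5}
    - {"turn":[0,0,0],"dp":[0,0,0],"grip":-0.5}
    - {"turn":[0,0,0],"dp":[0,0,-2],"grip":-1}
    - {"turn":[0,0,0],"dp":[0,0,-5],"grip":-1}
    - {"turn":[0,0,0],"dp":[0,0,-9],"grip":-1}
    - {"turn":[0,0,0],"dp":[2,0,-9],"grip":-1}
    - {"turn":[0,0,0],"dp":[2,0,-9],"grip":-1}

```text
time_s: 47.92
tcp_pos: [0.5585, -0.0153, 0.0994]
ee_rot: [179.7, -44.8, 75.0]
contact_force: [0.9, 0.1, -0.3]
gripper_width: 0.0937
```

```bash
python3 regrasp.py .5695 .0342 45 .041 75 -45 .027
```

```text
laid grasp [0.566  0.0212]
via turn [0.3, -44.8, -0.1] dp [7.97, -0.22, -0.76] rows 6.3 |q [-8, 6, 103, 0, 71, 7] 0.0 0.0
pre turn [0.3, -89.8, -0.2] dp [5.84, -0.27, 8.51] rows 12.5 |q [14, 33, 88, -38, 86, 41] 0.0 0.0
at turn [0.3, -89.8, -0.2] dp [-3.16, -0.27, 8.53] rows 12.5 |q [9, 35, 94, -41, 78, 43] 0.0 0.0
```

Emit:
play_rows:
  moves:
    - {"turn":[0.3,-89.8,0],"dp":[3,0,-2],"grip":-1}
    - {"turn":[0.3,-89.8,0],"dp":[6,-0.1,-2],"grip":-1}
    - {"turn":[0.3,-89.8,0],"dp":[8,-0.2,-1.3],"grip":-1}
    - {"turn":[0.3,-89.8,0],"dp":[8,-0.2,-0.8],"grip":-1}
    - {"turn":[0.3,-89.8,0],"dp":[8,-0.2,0],"grip":-1}
    - {"turn":[0.3,-89.8,0],"dp":[8,-0.2,1.5],"grip":-1}
    - {"turn":[0.3,-89.8,0],"dp":[8,-0.2,3],"grip":-1}
    - {"turn":[0.3,-89.8,0],"dp":[7.5,-0.2,4.5],"grip":-1}
    - {"turn":[0.3,-89.8,0],"dp":[7,-0.2,6],"grip":-1}
    - {"turn":[0.3,-89.8,0],"dp":[6.2,-0.3,7.5],"grip":-1}
    - {"turn":[0.3,-89.8,0],"dp":[5.8,-0.3,8.5],"grip":-1}
    - {"turn":[0.3,-89.8,0],"dp":[5.8,-0.3,8.5],"grip":-1}

```text
time_s: 48.92
tcp_pos: [0.578, 0.0858, 0.0735]
ee_rot: [-179.1, 41.5, 75.6]
contact_force: [-0.2, -0.7, 0.6]
gripper_width: 0.0941
```

Emit:
play_rows:
  moves:
    - {"turn":[0,-4,0],"dp":[0,0,0],"grip":-1}
    - {"turn":[0,-4,0],"dp":[0,0,0],"grip":-1}
    - {"turn":[0,-4,0],"dp":[0,0,0],"grip":-1}

```text
time_s: 49.17
tcp_pos: [0.5788, 0.0852, 0.0745]
ee_rot: [-179.1, 45.0, 75.6]
contact_force: [-0.3, -0.2, 0.5]
gripper_width: 0.0938
```

```bash
python3 regrasp.py .5695 .0342 45 .041 75 -45 .027; python3 -c "
from h import *
show('wrist','c2_wrist')"
```

```text
laid grasp [0.566  0.0212]
via turn [-0.6, 45.0, 0.2] dp [-9.73, 0.33, -2.5] rows 6.3 |q [-8, 6, 103, 0, 71, 7] 0.0 0.0
pre turn [-0.5, 0.0, 0.4] dp [-0.47, 0.42, -0.34] rows 0.2 |q [14, 33, 88, -38, 86, 41] 0.0 0.0
at turn [-0.5, 0.0, 0.4] dp [-0.46, 0.49, 8.66] rows 2.1 |q [9, 35, 94, -41, 78, 43] 0.0 0.0
```

View pics/c2_wrist.png

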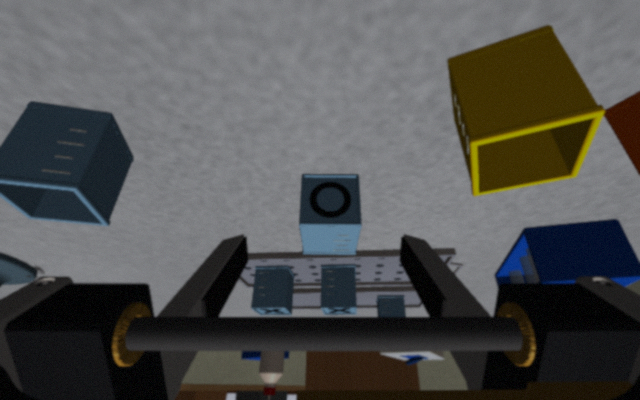

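Emit:
play_rows:
  moves:
    - {"turn":[-0.5,0,0.4],"dp":[-0.3,0.3,2],"grip":-0.6}
    - {"turn":[-0.5,0,0.4],"dp":[-0.5,0.5,5],"grip":-0.6}
    - {"turn":[-0.5,0,0.4],"dp":[-0.5,0.5,7.5],"grip":-0.6}
    - {"turn":[-0.5,0,0.4],"dp":[-0.5,0.5,8.9],"grip":-0.6}
    - {"turn":[-0.5,0,0.4],"dp":[-0.5,0.5,8.9],"grip":1}
    - {"turn":[-0.5,0,0.4],"dp":[-0.5,0.5,8.9],"grip":1}
    - {"turn":[-0.5,0,0.4],"dp":[-0.5,0.5,8.9],"grip":1}
    - {"turn":[-0.5,0,0.4],"dp":[-0.5,0.5,8.9],"grip":1}
    - {"turn":[-0.5,0,0.4],"dp":[-0.5,0.5,8.9],"grip":1}
    - {"turn":[-0.5,0,0.4],"dp":[-0.5,0.5,8.9],"grip":1}
    - {"turn":[-0.5,0,0.4],"dp":[-0.5,0.5,8.9],"grip":1}
    - {"turn":[-0.5,0,0.4],"dp":[-0.5,0.5,8.9],"grip":1}

```text
time_s: 50.22
tcp_pos: [0.568, 0.02, 0.0186]
ee_rot: [179.5, 45.0, 74.6]
contact_force: [0.4, 3.6, 6.1]
gripper_width: 0.046
```

```bash
python3 put.py .566 .0212 .041 75 plain 0.0 -45
```

```text
t 50.2167 w 0.046 F [0.4 3.6 6.1]
G0 [0.5714 0.033  0.032 ] h2 0.028246568706161837 off 0.009028784497438887 final grasp xyz [ 0.5014 -0.3449] 0.03375343129383816
lift turn [0.2, -0.0, -0.3] dp [-7.07, 0.05, -7.07] rows 2.4 |q [9, 25, 94, -40, 85, 37] 0.0 0.0
over turn [0.4, 89.9, -5.6] dp [-29.99, 2.95, 20.39] rows 12.6 |q [-57, 34, 86, 29, 96, -54] 0.0 0.0
down turn [0.4, 89.9, -5.6] dp [-25.34, 2.92, 25.04] rows 12.6 |q [-57, 39, 85, 29, 91, -56] 0.0 0.0
```

Emit:
play_rows:
  moves:
    - {"turn":[0,0,0],"dp":[-2,0,-2],"grip":1}
    - {"turn":[0,0,0],"dp":[-4.8,0,-4.8],"grip":1}
    - {"turn":[0,0,0],"dp":[-7.7,0,-7.7],"grip":1}
    - {"turn":[0.4,89.9,-5.6],"dp":[-10.5,0.3,-5.5],"grip":1}
    - {"turn":[0.4,89.9,-5.6],"dp":[-13,0.6,-3],"grip":1}
    - {"turn":[0.4,89.9,-5.6],"dp":[-15.5,1,-0.5],"grip":1}
    - {"turn":[0.4,89.9,-5.6],"dp":[-18,1.3,2],"grip":1}
    - {"turn":[0.4,89.9,-5.6],"dp":[-20.5,1.6,4.8],"grip":1}
    - {"turn":[0.4,89.9,-5.6],"dp":[-22.8,1.9,7.8],"grip":1}
    - {"turn":[0.4,89.9,-5.6],"dp":[-25.2,2.2,10.8],"grip":1}
    - {"turn":[0.4,89.9,-5.6],"dp":[-27.3,2.6,14],"grip":1}
    - {"turn":[0.4,89.9,-5.6],"dp":[-29.4,2.9,17.2],"grip":1}

```text
time_s: 51.22
tcp_pos: [0.5088, -0.309, 0.1055]
ee_rot: [-179.3, -19.2, 78.3]
contact_force: [1.9, -0.0, 0.7]
gripper_width: 0.0457
```

Emit:
play_rows:
  moves:
    - {"turn":[0,25,0],"dp":[0,0,0],"grip":1}
    - {"turn":[0,25,0],"dp":[0,0,0],"grip":1}
    - {"turn":[0,25,0],"dp":[0,0,0],"grip":1}
    - {"turn":[0,25,0],"dp":[0,0,0],"grip":1}
    - {"turn":[0,25,0],"dp":[0,0,0],"grip":1}

```text
time_s: 51.63
tcp_pos: [0.5073, -0.3075, 0.101]
ee_rot: [-178.4, -44.2, 77.3]
contact_force: [0.4, 0.3, -0.8]
gripper_width: 0.0461
```

```bash
python3 fin.py .5014 -.3449 .0343 45; python3 -c "
from h import *
show('side','d2_side',(230,60,490,260),3)"
```

```text
t 51.6333 w 0.0461 F [ 0.4  0.3 -0.8] tcp [ 0.5073 -0.3075  0.101 ] [-178.4283  -44.1696   77.2684]
over turn [0.3, 0.8, -2.0] dp [-3.84, 0.19, 0.46] rows 0.9 |q [-57, 35, 86, 29, 95, -54] 0.0 0.0
down turn [0.3, 0.8, -2.0] dp [-7.33, 0.29, 4.05] rows 2.0 |q [-57, 39, 85, 29, 91, -56] 0.0 0.0
```

View pics/d2_side.png

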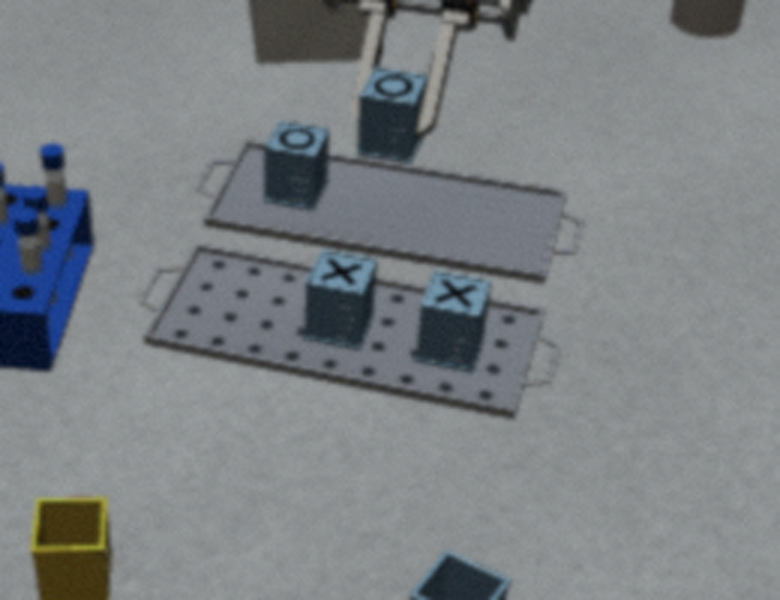

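Emit:
play_rows:
  moves:
    - {"turn":[0.3,0.8,-2],"dp":[-2.8,0.2,0],"grip":1}
    - {"turn":[0.3,0.8,-2],"dp":[-3.9,0.2,0.5],"grip":1}
    - {"turn":[0.3,0.8,-2],"dp":[-5.2,0.2,1.8],"grip":1}
    - {"turn":[0.3,0.8,-2],"dp":[-6.4,0.3,3],"grip":1}
    - {"turn":[0.3,0.8,-2],"dp":[-7.1,0.3,3.8],"grip":1}
    - {"turn":[0.3,0.8,-2],"dp":[-7.4,0.3,4.1],"grip":1}
    - {"turn":[0.3,0.8,-2],"dp":[-7.4,0.3,4.1],"grip":1}
    - {"turn":[0.3,0.8,-2],"dp":[-7.4,0.3,4.1],"grip":1}

```text
time_s: 52.35
tcp_pos: [0.5061, -0.3309, 0.0237]
ee_rot: [179.6, -44.7, 80.5]
contact_force: [0.5, -0.1, -0.6]
gripper_width: 0.0456
```

```bash
python3 fin.py .5014 -.3449 .0343 45
```

```text
t 52.35 w 0.0456 F [ 0.5 -0.1 -0.6] tcp [ 0.5061 -0.3309  0.0237] [179.578  -44.7422  80.5194]
over turn [0.1, 0.3, 0.4] dp [3.23, -0.19, -3.43] rows 1.1 |q [-57, 35, 86, 29, 95, -54] 0.0 0.0
down turn [0.1, 0.3, 0.4] dp [-0.29, -0.22, 0.12] rows 0.1 |q [-57, 39, 85, 29, 91, -56] 0.0 0.0
```

Emit:
play_rows:
  moves:
    - {"turn":[0,0,0],"dp":[-0.2,0,0.2],"grip":1}
    - {"turn":[0,0,0],"dp":[-0.2,0,0.2],"grip":1}
    - {"turn":[0,0,0],"dp":[-0.2,0,0.2],"grip":1}

```text
time_s: 52.6
tcp_pos: [0.5062, -0.3316, 0.0211]
ee_rot: [179.5, -44.7, 80.5]
contact_force: [1.1, -1.1, 1.0]
gripper_width: 0.0458
```

Emit:
play_rows:
  moves:
    - {"turn":[0,0,0],"dp":[0,0,0],"grip":-0.4}
    - {"turn":[0,0,0],"dp":[0,0,0],"grip":-0.4}
    - {"turn":[0,0,0],"dp":[0,0,0],"grip":-0.4}
    - {"turn":[0,0,0],"dp":[0,0,0],"grip":-0.4}
    - {"turn":[0,0,0],"dp":[0,0,0],"grip":-0.4}
    - {"turn":[0,0,0],"dp":[0,0,-2],"grip":-0.4}
    - {"turn":[0,0,0],"dp":[0,0,-5],"grip":-0.4}
    - {"turn":[0,0,0],"dp":[0,0,-9],"grip":-0.4}
    - {"turn":[0,0,0],"dp":[3,0,-11],"grip":-1}
    - {"turn":[0,0,0],"dp":[6,0,-13],"grip":-1}
    - {"turn":[0,0,0],"dp":[6,0,-13],"grip":-1}

```text
time_s: 53.52
tcp_pos: [0.4989, -0.3818, 0.1623]
ee_rot: [178.9, -44.3, 81.0]
contact_force: [-0.5, -0.2, 1.2]
gripper_width: 0.0826
```

Run:
```python
from plan import *
plan([("v",[.42,.06,.24],63,0)])
show("side","e2_side"); show("wrist","e2_wrist")
```

```text
v turn [-5.9, -44.1, 16.7] dp [34.43, -15.19, 25.13] rows 10.9 |q [-7, -19, 120, 0, 79, 20] 0.0 0.0
```

View pics/e2_wrist.png

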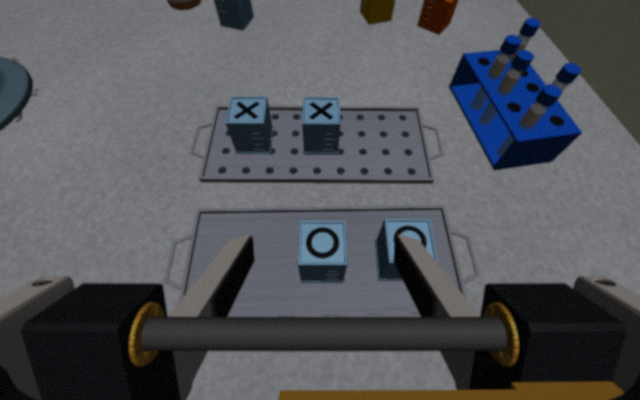

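View pics/e2_side.png

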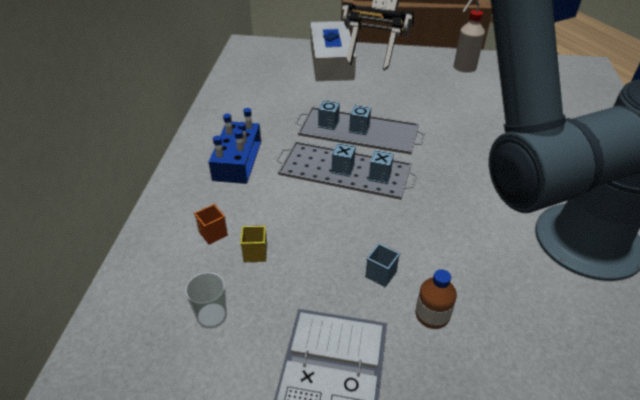

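Emit:
play_rows:
  moves:
    - {"turn":[-5.9,-44.1,16.7],"dp":[4,-1,0],"grip":-1}
    - {"turn":[-5.9,-44.1,16.7],"dp":[34.4,-15.2,25.1],"grip":-1}
    - {"turn":[-5.9,-44.1,16.7],"dp":[34.4,-15.2,25.1],"grip":-1}
    - {"turn":[-5.9,-44.1,16.7],"dp":[34.4,-15.2,25.1],"grip":-1}
    - {"turn":[-5.9,-44.1,16.7],"dp":[34.4,-15.2,25.1],"grip":-1}
    - {"turn":[-5.9,-44.1,16.7],"dp":[34.4,-15.2,25.1],"grip":-1}
    - {"turn":[-5.9,-44.1,16.7],"dp":[34.4,-15.2,25.1],"grip":-1}
    - {"turn":[-5.9,-44.1,16.7],"dp":[34.4,-15.2,25.1],"grip":-1}
    - {"turn":[-5.9,-44.1,16.7],"dp":[34.4,-15.2,25.1],"grip":-1}
    - {"turn":[-5.9,-44.1,16.7],"dp":[34.4,-15.2,25.1],"grip":-1}
    - {"turn":[-5.9,-44.1,16.7],"dp":[34.4,-15.2,25.1],"grip":-1}
    - {"turn":[-5.9,-44.1,16.7],"dp":[34.4,-15.2,25.1],"grip":-1}

```text
time_s: 54.62
tcp_pos: [0.4161, 0.0666, 0.2169]
ee_rot: [-179.2, -0.3, 63.4]
contact_force: [1.1, -0.5, -0.4]
gripper_width: 0.094
```

Emit:
play_rows:
  moves:
    - {"turn":[0,0,0],"dp":[0,0,0],"grip":-1}
    - {"turn":[0,0,0],"dp":[0,0,0],"grip":-1}
    - {"turn":[0,0,0],"dp":[0,0,0],"grip":-1}

```text
time_s: 54.87
tcp_pos: [0.4182, 0.0605, 0.2172]
ee_rot: [-179.2, -0.2, 62.8]
contact_force: [0.1, -0.2, -0.5]
gripper_width: 0.0938
```

```bash
python3 - <<'E'
from plan import *
show("wrist","f2_wrist")
show("wrist","f2_c",(280,60,440,190),5)
E
python3 up.py .4293 .147 63.3 .040 -45
```

```text
t 54.9667 w 0.0941 F [ 0.2  0.9 -0.8] tcp [0.4185 0.0602 0.2176]
via turn [-0.7, -0.3, -0.5] dp [8.81, -2.99, 1.74] rows 2.3 |q [5, -13, 117, 0, 76, 32] 0.0 0.0
pre turn [-0.9, -45.3, -0.2] dp [13.78, -2.89, 12.84] rows 6.3 |q [25, 28, 93, -26, 96, 58] 0.0 0.0
at turn [-0.9, -45.3, -0.2] dp [7.39, -2.76, 19.17] rows 6.3 |q [21, 29, 101, -28, 87, 59] 0.0 0.0
```

View pics/f2_wrist.png

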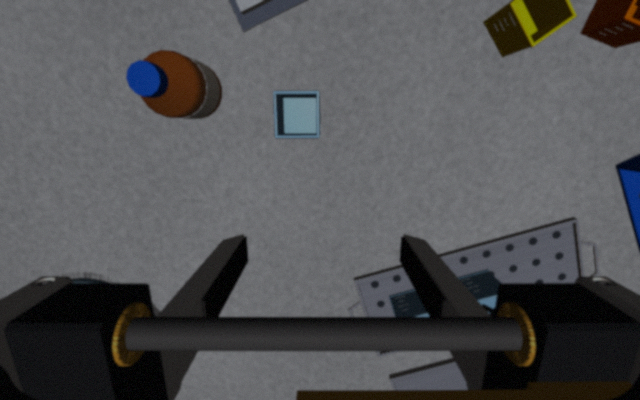

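View pics/f2_c.png

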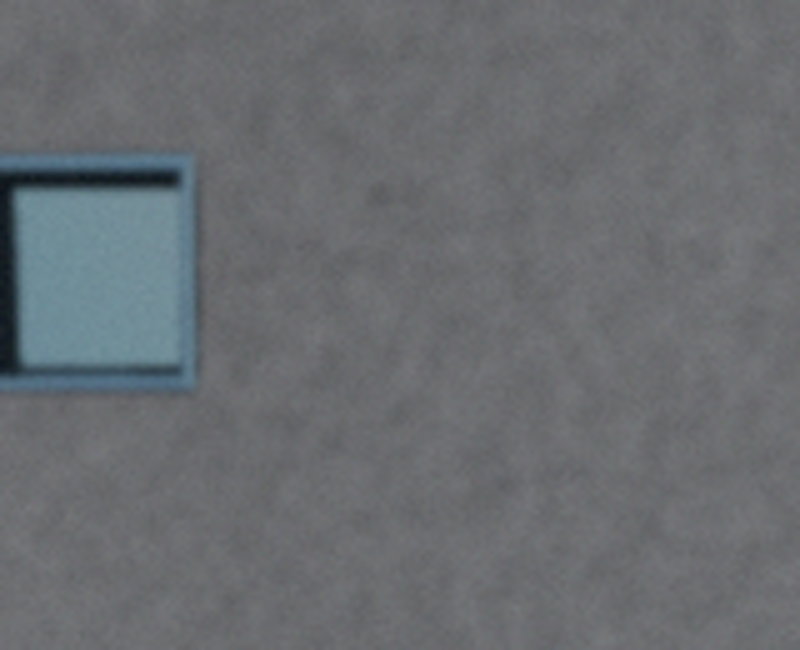

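Run:
```python
from plan import *
rim("wrist",[(274,91.5),(319,91.5),(319.5,138),(275,138)],(0,0),1)
```

```text
[0.4293 0.1466] edges [46, 46, 47, 47] [62.7 63.2 62.8 61.8]
```

Emit:
play_rows:
  moves:
    - {"turn":[-0.9,-45.3,-0.2],"dp":[3.5,-1.5,0],"grip":-0.8}
    - {"turn":[-0.9,-45.3,-0.2],"dp":[7,-2.5,1],"grip":-0.8}
    - {"turn":[-0.9,-45.3,-0.2],"dp":[10.5,-2.9,3],"grip":-0.8}
    - {"turn":[-0.9,-45.3,-0.2],"dp":[13.5,-2.9,5],"grip":-0.8}
    - {"turn":[-0.9,-45.3,-0.2],"dp":[13.8,-2.9,8],"grip":-0.8}
    - {"turn":[-0.9,-45.3,-0.2],"dp":[13.8,-2.9,11],"grip":-0.8}
    - {"turn":[-0.9,-45.3,-0.2],"dp":[13.8,-2.9,12.8],"grip":-0.8}
    - {"turn":[-0.9,-45.3,-0.2],"dp":[13.8,-2.9,12.8],"grip":-0.8}
    - {"turn":[-0.9,-45.3,-0.2],"dp":[13.8,-2.9,12.8],"grip":-0.8}

```text
time_s: 55.72
tcp_pos: [0.4538, 0.1978, 0.0894]
ee_rot: [-179.9, 45.1, 63.5]
contact_force: [-0.4, 0.7, 1.3]
gripper_width: 0.0845
```

```bash
python3 up.py .4293 .147 63.3 .038 -45; python3 -c "
from h import *
show('wrist','g2_wrist')"
```

```text
t 55.7167 w 0.0845 F [-0.4  0.7  1.3] tcp [0.4538 0.1978 0.0894]
via turn [-0.1, 45.1, 0.1] dp [-11.33, 0.06, -4.15] rows 6.3 |q [5, -13, 117, 0, 76, 32] 0.0 0.0
pre turn [-0.0, 0.1, 0.1] dp [0.07, 0.09, 0.1] rows 0.0 |q [25, 29, 93, -26, 96, 58] 0.0 0.0
at turn [-0.0, 0.1, 0.1] dp [0.09, 0.09, 9.1] rows 2.2 |q [21, 29, 101, -28, 87, 59] 0.0 0.0
```

View pics/g2_wrist.png

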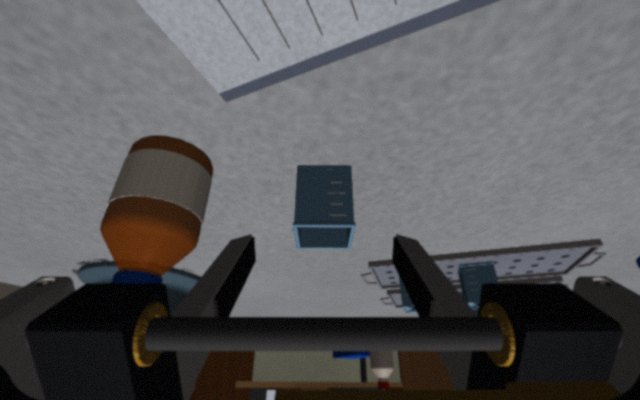

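Emit:
play_rows:
  moves:
    - {"turn":[0,0,0],"dp":[-0.3,0.1,2],"grip":-0.6}
    - {"turn":[0,0,0],"dp":[-0.3,0.1,4],"grip":-0.6}
    - {"turn":[0,0,0],"dp":[-0.3,0.1,6],"grip":-0.6}
    - {"turn":[0,0,0],"dp":[-0.3,0.1,8],"grip":-0.6}
    - {"turn":[0,0,0],"dp":[-0.3,0.1,8.7],"grip":-0.6}
    - {"turn":[0,0,0],"dp":[-0.3,0.1,8.7],"grip":1}
    - {"turn":[0,0,0],"dp":[-0.3,0.1,8.7],"grip":1}
    - {"turn":[0,0,0],"dp":[-0.3,0.1,8.7],"grip":1}
    - {"turn":[0,0,0],"dp":[-0.3,0.1,8.7],"grip":1}
    - {"turn":[0,0,0],"dp":[-0.3,0.1,8.7],"grip":1}
    - {"turn":[0,0,0],"dp":[-0.3,0.1,8.7],"grip":1}
    - {"turn":[0,0,0],"dp":[-0.3,0.1,8.7],"grip":1}

```text
time_s: 56.77
tcp_pos: [0.4276, 0.1421, 0.0328]
ee_rot: [179.8, 45.0, 63.3]
contact_force: [0.4, 2.3, 5.1]
gripper_width: 0.0458
```

Emit:
play_rows:
  moves:
    - {"turn":[0,0,0],"dp":[0,0,0],"grip":1}
    - {"turn":[0,0,0],"dp":[0,0,0],"grip":1}

```text
time_s: 56.93
tcp_pos: [0.4276, 0.1421, 0.0328]
ee_rot: [179.8, 45.0, 63.3]
contact_force: [0.7, 3.2, 5.9]
gripper_width: 0.046
```

```bash
python3 lay.py .4293 .147 63.3 .52 0.03 70 -45
```

```text
t 56.9333 w 0.046 F [0.7 3.2 5.9] tcp [0.4276 0.1421 0.0328]
h1 0.046214501489741225 off 0.008290695827914925 lay z 0.031790695827914925
lift turn [0.2, -0.0, 0.0] dp [-3.89, 0.01, -3.89] rows 1.3 |q [21, 23, 101, -28, 92, 56] 0.0 0.0
rot turn [0.2, 89.9, -7.2] dp [-5.95, 13.13, 0.51] rows 12.6 |q [-31, 10, 120, 48, 69, -37] 0.0 0.0
lay turn [0.2, 89.9, -7.2] dp [-2.19, 13.11, 4.27] rows 12.6 |q [-31, 17, 120, 50, 65, -42] 0.0 0.0
```

Emit:
play_rows:
  moves:
    - {"turn":[0,0,0],"dp":[-2,0,-2],"grip":1}
    - {"turn":[0,0,0],"dp":[-4.5,1,-4.5],"grip":1}
    - {"turn":[0,0,0],"dp":[-5,4,-4.5],"grip":1}
    - {"turn":[0.2,89.9,-7.2],"dp":[-5.5,7,-4],"grip":1}
    - {"turn":[0.2,89.9,-7.2],"dp":[-5.8,9,-3],"grip":1}
    - {"turn":[0.2,89.9,-7.2],"dp":[-6,11,-2],"grip":1}
    - {"turn":[0.2,89.9,-7.2],"dp":[-6,12.5,-1],"grip":1}
    - {"turn":[0.2,89.9,-7.2],"dp":[-6,13.1,0],"grip":1}
    - {"turn":[0.2,89.9,-7.2],"dp":[-6,13.1,0.5],"grip":1}
    - {"turn":[0.2,89.9,-7.2],"dp":[-6,13.1,0.5],"grip":1}
    - {"turn":[0.2,89.9,-7.2],"dp":[-6,13.1,0.5],"grip":1}
    - {"turn":[0.2,89.9,-7.2],"dp":[-6,13.1,0.5],"grip":1}

```text
time_s: 57.93
tcp_pos: [0.5239, 0.0415, 0.0717]
ee_rot: [-179.0, -19.6, 67.8]
contact_force: [-0.6, -0.5, 0.1]
gripper_width: 0.046
```

Emit:
play_rows:
  moves:
    - {"turn":[0,25.5,-1.5],"dp":[0,0,0],"grip":1}
    - {"turn":[0,25.5,-1.5],"dp":[0,0,0],"grip":1}
    - {"turn":[0,25.5,-1.5],"dp":[0,0,0],"grip":1}
    - {"turn":[0,25.5,-1.5],"dp":[0,0,0],"grip":1}
    - {"turn":[0,25.5,-1.5],"dp":[0,0,0],"grip":1}

```text
time_s: 58.35
tcp_pos: [0.5217, 0.0407, 0.0685]
ee_rot: [-179.1, -44.9, 68.6]
contact_force: [-0.7, 0.3, -0.7]
gripper_width: 0.0459
```

```bash
python3 layz.py .52 .03 .0318 70 45;python3 -c "
from h import *
show('side','h2_side',(250,130,490,330),3)"
```

```text
t 58.35 w 0.0459 F [-0.7  0.3 -0.7] tcp [0.5217 0.0407 0.0685]
G [0.5171 0.0281 0.082 ]
lay turn [0.1, 0.1, -1.0] dp [-3.34, 0.25, 3.75] rows 1.2 |q [-31, 17, 120, 50, 65, -42] 0.0 0.0
```

View pics/h2_side.png

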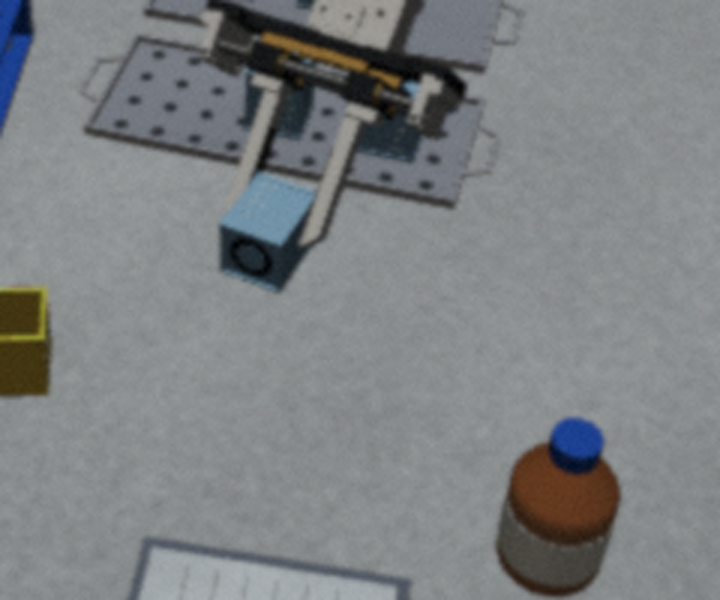

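Ring. It goes to the third slot of the plain tray. Lay it down first.

Emit:
play_rows:
  moves:
    - {"turn":[0,0,-1],"dp":[-1.3,0.1,1.3],"grip":1}
    - {"turn":[0,0,-1],"dp":[-2.4,0.2,2.5],"grip":1}
    - {"turn":[0,0,-1],"dp":[-3.1,0.2,3.4],"grip":1}
    - {"turn":[0,0,-1],"dp":[-3.5,0.2,3.9],"grip":1}
    - {"turn":[0,0,-1],"dp":[-3.5,0.2,3.9],"grip":1}
    - {"turn":[0,0,-1],"dp":[-3.5,0.2,3.9],"grip":1}

```text
time_s: 58.9
tcp_pos: [0.5263, 0.0441, 0.019]
ee_rot: [179.4, -44.8, 70.6]
contact_force: [0.2, -0.3, -0.3]
gripper_width: 0.0457
```

```bash
python3 layz.py .52 .03 .0318 70 45
```

```text
t 58.9 w 0.0457 F [ 0.2 -0.3 -0.3] tcp [0.5263 0.0441 0.019 ]
G [0.5217 0.0315 0.0325]
lay turn [0.1, 0.2, 0.4] dp [-0.19, -0.11, -0.09] rows 0.1 |q [-31, 17, 120, 50, 65, -42] 0.0 0.0
```

Emit:
play_rows:
  moves:
    - {"turn":[0,0,0],"dp":[-0.07,0,0.07],"grip":1}
    - {"turn":[0,0,0],"dp":[-0.07,0,0.07],"grip":-0.5}
    - {"turn":[0,0,0],"dp":[-0.07,0,0.07],"grip":-0.5}
    - {"turn":[0,0,0],"dp":[-0.07,0,0.07],"grip":-0.5}
    - {"turn":[0,0,0],"dp":[-0.07,0,0.07],"grip":-0.5}
    - {"turn":[0,0,0],"dp":[0,0,0],"grip":-0.5}
    - {"turn":[0,0,0],"dp":[0,0,-2],"grip":-1}
    - {"turn":[0,0,0],"dp":[0,0,-5],"grip":-1}
    - {"turn":[0,0,0],"dp":[0,0,-9],"grip":-1}
    - {"turn":[0,0,0],"dp":[2,0,-9],"grip":-1}
    - {"turn":[0,0,0],"dp":[2,0,-9],"grip":-1}

```text
time_s: 59.82
tcp_pos: [0.5108, -0.0042, 0.0996]
ee_rot: [179.0, -44.8, 70.8]
contact_force: [-0.9, -0.0, 1.3]
gripper_width: 0.0938
```

```bash
python3 regrasp.py .5263 .0441 45 .046 70.5 -45 .027
```

```text
laid grasp [0.5218 0.0314]
via turn [0.9, -44.8, -0.1] dp [8.31, -0.11, -0.4] rows 6.3 |q [-7, 1, 109, 0, 71, 13] 0.0 0.0
pre turn [0.8, -89.8, -0.5] dp [6.19, -0.25, 8.88] rows 12.5 |q [15, 31, 91, -36, 88, 46] 0.0 0.0
at turn [0.8, -89.8, -0.5] dp [-2.81, -0.28, 8.91] rows 12.5 |q [11, 32, 97, -38, 80, 47] 0.0 0.0
```

Emit:
play_rows:
  moves:
    - {"turn":[0.8,-89.8,-0.5],"dp":[3,0,-2],"grip":-1}
    - {"turn":[0.8,-89.8,-0.5],"dp":[6,-0.1,-2],"grip":-1}
    - {"turn":[0.8,-89.8,-0.5],"dp":[8.3,-0.1,-1.3],"grip":-1}
    - {"turn":[0.8,-89.8,-0.5],"dp":[8.3,-0.1,-0.8],"grip":-1}
    - {"turn":[0.8,-89.8,-0.5],"dp":[8.3,-0.1,0],"grip":-1}
    - {"turn":[0.8,-89.8,-0.5],"dp":[8.3,-0.1,1.5],"grip":-1}
    - {"turn":[0.8,-89.8,-0.5],"dp":[8.3,-0.2,3],"grip":-1}
    - {"turn":[0.8,-89.8,-0.5],"dp":[8,-0.2,4.5],"grip":-1}
    - {"turn":[0.8,-89.8,-0.5],"dp":[7.4,-0.2,6],"grip":-1}
    - {"turn":[0.8,-89.8,-0.5],"dp":[6.8,-0.2,7.5],"grip":-1}
    - {"turn":[0.8,-89.8,-0.5],"dp":[6.2,-0.2,8.8],"grip":-1}
    - {"turn":[0.8,-89.8,-0.5],"dp":[6.2,-0.2,8.8],"grip":-1}

```text
time_s: 60.82
tcp_pos: [0.541, 0.0991, 0.0742]
ee_rot: [-179.2, 41.6, 71.3]
contact_force: [-0.1, 0.2, -0.9]
gripper_width: 0.0937
```

Emit:
play_rows:
  moves:
    - {"turn":[0,-4,0],"dp":[0,0,0],"grip":-1}
    - {"turn":[0,-4,0],"dp":[0,0,0],"grip":-1}
    - {"turn":[0,-4,0],"dp":[0,0,0],"grip":-1}

```text
time_s: 61.07
tcp_pos: [0.5419, 0.0985, 0.0757]
ee_rot: [-179.2, 45.1, 71.3]
contact_force: [0.0, -0.8, -0.1]
gripper_width: 0.0942
```

```bash
python3 regrasp.py .5263 .0441 45 .046 70.5 -45 .027; python3 -c "
from h import *
show('wrist','i2_wrist')"
```

```text
laid grasp [0.5218 0.0314]
via turn [-0.4, 45.1, 0.4] dp [-9.64, 0.24, -2.41] rows 6.3 |q [-7, 1, 109, 0, 71, 13] 0.0 0.0
pre turn [-0.2, 0.1, 0.5] dp [-0.37, 0.34, -0.27] rows 0.1 |q [15, 31, 91, -36, 88, 46] 0.0 0.0
at turn [-0.2, 0.1, 0.5] dp [-0.35, 0.38, 8.73] rows 2.1 |q [11, 32, 97, -38, 80, 47] 0.0 0.0
```

View pics/i2_wrist.png

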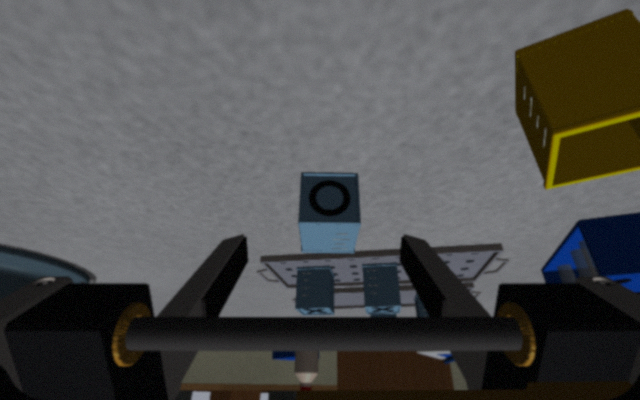

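Emit:
play_rows:
  moves:
    - {"turn":[-0.2,0,0.5],"dp":[-0.3,0.3,2],"grip":-0.6}
    - {"turn":[-0.2,0,0.5],"dp":[-0.4,0.4,5],"grip":-0.6}
    - {"turn":[-0.2,0,0.5],"dp":[-0.4,0.4,7.5],"grip":-0.6}
    - {"turn":[-0.2,0,0.5],"dp":[-0.4,0.4,8.9],"grip":-0.6}
    - {"turn":[-0.2,0,0.5],"dp":[-0.4,0.4,8.9],"grip":1}
    - {"turn":[-0.2,0,0.5],"dp":[-0.4,0.4,8.9],"grip":1}
    - {"turn":[-0.2,0,0.5],"dp":[-0.4,0.4,8.9],"grip":1}
    - {"turn":[-0.2,0,0.5],"dp":[-0.4,0.4,8.9],"grip":1}
    - {"turn":[-0.2,0,0.5],"dp":[-0.4,0.4,8.9],"grip":1}
    - {"turn":[-0.2,0,0.5],"dp":[-0.4,0.4,8.9],"grip":1}
    - {"turn":[-0.2,0,0.5],"dp":[-0.4,0.4,8.9],"grip":1}
    - {"turn":[-0.2,0,0.5],"dp":[-0.4,0.4,8.9],"grip":1}

```text
time_s: 62.12
tcp_pos: [0.5256, 0.0353, 0.0189]
ee_rot: [179.6, 45.1, 70.2]
contact_force: [0.5, 3.6, 5.0]
gripper_width: 0.0455
```

```bash
python3 put.py .5218 .0314 .046 70.5 plain -0.085 -45
```

```text
t 62.1167 w 0.0455 F [0.5 3.6 5. ]
G0 [0.53   0.048  0.0324] h2 0.027621552331513807 off 0.009352392377504577 final grasp xyz [ 0.4174 -0.3319] 0.03437844766848619
lift turn [0.1, 0.1, -0.2] dp [-7.08, 0.04, -7.06] rows 2.4 |q [10, 23, 97, -38, 87, 41] 0.0 0.0
over turn [0.3, 89.8, -10.6] dp [-30.85, 1.91, 21.34] rows 12.6 |q [-63, 27, 96, 25, 95, -60] 0.0 0.0
down turn [0.3, 89.8, -10.6] dp [-26.24, 1.88, 25.94] rows 12.6 |q [-63, 33, 96, 25, 90, -62] 0.0 0.0
```

Emit:
play_rows:
  moves:
    - {"turn":[0,0,0],"dp":[-2,0,-2],"grip":1}
    - {"turn":[0,0,0],"dp":[-4.8,0,-4.8],"grip":1}
    - {"turn":[0,0,0],"dp":[-7.7,0,-7.7],"grip":1}
    - {"turn":[0.3,89.8,-10.6],"dp":[-10.5,0.2,-5.5],"grip":1}
    - {"turn":[0.3,89.8,-10.6],"dp":[-13,0.4,-3],"grip":1}
    - {"turn":[0.3,89.8,-10.6],"dp":[-15.5,0.6,-0.5],"grip":1}
    - {"turn":[0.3,89.8,-10.6],"dp":[-18.2,0.8,2],"grip":1}
    - {"turn":[0.3,89.8,-10.6],"dp":[-20.8,1,4.8],"grip":1}
    - {"turn":[0.3,89.8,-10.6],"dp":[-23.2,1.2,7.8],"grip":1}
    - {"turn":[0.3,89.8,-10.6],"dp":[-25.6,1.4,11],"grip":1}
    - {"turn":[0.3,89.8,-10.6],"dp":[-27.9,1.6,14.2],"grip":1}
    - {"turn":[0.3,89.8,-10.6],"dp":[-30,1.8,17.6],"grip":1}

```text
time_s: 63.12
tcp_pos: [0.4304, -0.284, 0.1095]
ee_rot: [-178.3, -16.3, 76.6]
contact_force: [1.6, -0.1, -0.5]
gripper_width: 0.0462
```

Emit:
play_rows:
  moves:
    - {"turn":[0,25,-2],"dp":[0,0,0],"grip":1}
    - {"turn":[0,25,-2],"dp":[0,0,0],"grip":1}
    - {"turn":[0,25,-2],"dp":[0,0,0],"grip":1}
    - {"turn":[0,25,-2],"dp":[0,0,0],"grip":1}
    - {"turn":[0,25,-2],"dp":[0,0,0],"grip":1}

```text
time_s: 63.53
tcp_pos: [0.4291, -0.2828, 0.1053]
ee_rot: [-178.4, -41.4, 77.5]
contact_force: [-0.2, 0.1, -0.2]
gripper_width: 0.0458
```

```bash
python3 fin.py .420 -.3319 .0345 45; python3 -c "
from h import *
show('side','j2_side',(230,60,490,260),3)"
```

```text
t 63.5333 w 0.0458 F [-0.2  0.1 -0.2] tcp [ 0.4291 -0.2828  0.1053] [-178.3619  -41.3867   77.5158]
over turn [0.1, 3.6, -1.9] dp [-5.0, 0.12, 0.16] rows 1.2 |q [-63, 28, 96, 25, 94, -60] 0.0 0.0
down turn [0.1, 3.6, -1.9] dp [-8.3, 0.22, 3.91] rows 2.2 |q [-63, 33, 95, 25, 90, -62] 0.0 0.0
```

View pics/j2_side.png

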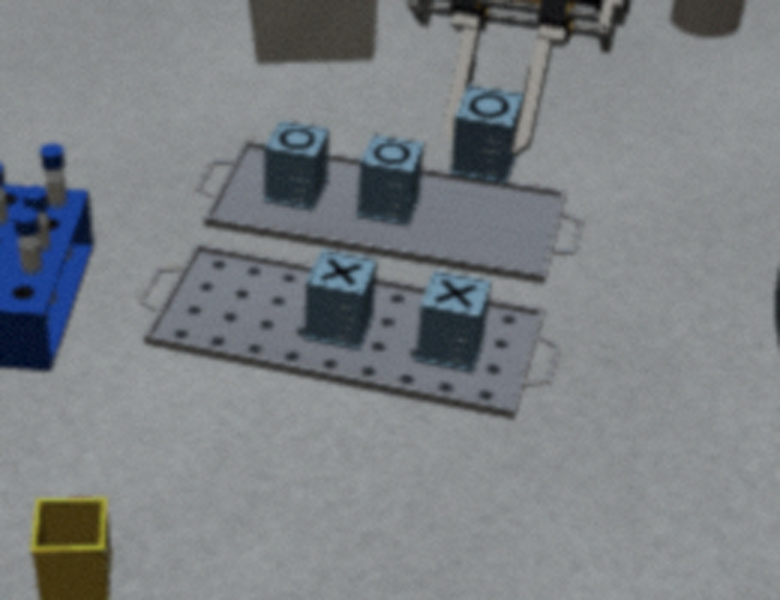

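Emit:
play_rows:
  moves:
    - {"turn":[0.1,3.6,-1.9],"dp":[-3,0.1,-0.2],"grip":1}
    - {"turn":[0.1,3.6,-1.9],"dp":[-5,0.1,0.2],"grip":1}
    - {"turn":[0.1,3.6,-1.9],"dp":[-6.2,0.2,1.6],"grip":1}
    - {"turn":[0.1,3.6,-1.9],"dp":[-7.3,0.2,2.8],"grip":1}
    - {"turn":[0.1,3.6,-1.9],"dp":[-8,0.2,3.6],"grip":1}
    - {"turn":[0.1,3.6,-1.9],"dp":[-8.3,0.2,3.9],"grip":1}
    - {"turn":[0.1,3.6,-1.9],"dp":[-8.3,0.2,3.9],"grip":1}
    - {"turn":[0.1,3.6,-1.9],"dp":[-8.3,0.2,3.9],"grip":1}

```text
time_s: 64.25
tcp_pos: [0.4242, -0.3177, 0.0244]
ee_rot: [179.7, -44.8, 80.5]
contact_force: [-0.0, 0.3, -0.4]
gripper_width: 0.0461
```

```bash
python3 fin.py .420 -.3319 .0345 45
```

```text
t 64.25 w 0.0461 F [-0.   0.3 -0.4] tcp [ 0.4242 -0.3177  0.0244] [179.7151 -44.751   80.4906]
over turn [-0.1, 0.2, 0.3] dp [3.2, -0.15, -3.4] rows 1.1 |q [-63, 28, 96, 25, 94, -60] 0.0 0.0
down turn [-0.1, 0.2, 0.3] dp [-0.32, -0.17, 0.15] rows 0.1 |q [-63, 33, 95, 25, 90, -62] 0.0 0.0
```

Emit:
play_rows:
  moves:
    - {"turn":[0,0,0],"dp":[-0.23,0,0.23],"grip":1}
    - {"turn":[0,0,0],"dp":[-0.23,0,0.23],"grip":1}
    - {"turn":[0,0,0],"dp":[-0.23,0,0.23],"grip":1}

```text
time_s: 64.5
tcp_pos: [0.4244, -0.3186, 0.0214]
ee_rot: [179.6, -44.7, 80.5]
contact_force: [1.2, -1.1, 3.0]
gripper_width: 0.0458
```

Emit:
play_rows:
  moves:
    - {"turn":[0,0,0],"dp":[0,0,0],"grip":-0.4}
    - {"turn":[0,0,0],"dp":[0,0,0],"grip":-0.4}
    - {"turn":[0,0,0],"dp":[0,0,0],"grip":-0.4}
    - {"turn":[0,0,0],"dp":[0,0,0],"grip":-0.4}
    - {"turn":[0,0,0],"dp":[0,0,0],"grip":-0.4}
    - {"turn":[0,0,0],"dp":[0,0,-2],"grip":-0.4}
    - {"turn":[0,0,0],"dp":[0,0,-5],"grip":-0.4}
    - {"turn":[0,0,0],"dp":[0,0,-9],"grip":-0.4}
    - {"turn":[0,0,0],"dp":[3,0,-11],"grip":-1}
    - {"turn":[0,0,0],"dp":[6,0,-13],"grip":-1}
    - {"turn":[0,0,0],"dp":[6,0,-13],"grip":-1}

```text
time_s: 65.42
tcp_pos: [0.4168, -0.3688, 0.1614]
ee_rot: [179.2, -44.3, 80.8]
contact_force: [0.3, -0.7, 1.6]
gripper_width: 0.0825
```

Run:
```python
from plan import *
show("wrist","k2_wrist"); show("scene","k2_scene"); show("side","k2_side")
for n in ["scene","side"]:
  for r in tip_of("pot_a",n): 
    P=plane(n,r["location"],.062)
    d={t:((P-c)@X(y),(P-c)@X(y+90)) for t,(c,y) in TC.items()}
    print(n,round(r["score"],2),np.round(r["location"]),P,{t:np.round(v,3) for t,v in d.items()})
  for l in ["bottle","beaker","tube_rack"]: print(l,[(round(r["score"],2),plane(n,r["location"],0)) for r in tip_of(l,n)[:1]])
```

```text
scene 0.95 [141. 234.] [ 0.424  -0.3269  0.062 ] {'perf': array([-0.072, -0.179]), 'plain': array([-0.079, -0.003])}
scene 0.94 [153. 267.] [ 0.501  -0.3336  0.062 ] {'perf': array([ 0.005, -0.172]), 'plain': array([-0.002,  0.002])}
scene 0.88 [243. 233.] [ 0.5342 -0.1664  0.062 ] {'perf': array([ 0.009, -0.001]), 'plain': array([0.004, 0.172])}
scene 0.82 [230. 192.] [ 0.438  -0.1439  0.062 ] {'perf': array([-0.09 ,  0.004]), 'plain': array([-0.094,  0.18 ])}
scene 0.75 [408. 224.] [0.7007 0.1008 0.062 ] {'perf': array([0.127, 0.291]), 'plain': array([0.127, 0.462])}
scene 0.65 [422. 276.] [0.7942 0.0512 0.062 ] {'perf': array([0.227, 0.258]), 'plain': array([0.227, 0.428])}
scene 0.6 [169. 313.] [ 0.5956 -0.3431  0.062 ] {'perf': array([ 0.1  , -0.165]), 'plain': array([0.093, 0.008])}
bottle [(0.94, array([0.3328, 0.2301, 0.    ]))]
beaker [(0.92, array([0.7337, 0.2835, 0.    ]))]
tube_rack [(0.93, array([ 0.7937, -0.1612,  0.    ]))]
side 0.98 [360. 112.] [ 0.5074 -0.3249  0.062 ] {'perf': array([ 0.01 , -0.162]), 'plain': array([0.003, 0.012])}
side 0.95 [346. 151.] [ 0.5287 -0.1568  0.062 ] {'perf': array([0.002, 0.007]), 'plain': array([-0.003,  0.181])}
side 0.91 [214. 237.] [0.76   0.1473 0.062 ] {'perf': array([0.177, 0.347]), 'plain': array([0.178, 0.518])}
side 0.86 [254. 252.] [0.6734 0.1764 0.062 ] {'perf': array([0.087, 0.36 ]), 'plain': array([0.088, 0.533])}
side 0.85 [379. 158.] [ 0.4514 -0.1398  0.062 ] {'perf': array([-0.077,  0.011]), 'plain': array([-0.082,  0.186])}
side 0.81 [391. 114.] [ 0.4297 -0.3278  0.062 ] {'perf': array([-0.066, -0.178]), 'plain': array([-0.074, -0.003])}
side 0.78 [329. 107.] [ 0.5889 -0.3399  0.062 ] {'perf': array([ 0.093, -0.163]), 'plain': array([0.086, 0.01 ])}
bottle [(0.75, array([0.3306, 0.2325, 0.    ]))]
beaker [(0.73, array([0.7381, 0.2934, 0.    ]))]
tube_rack [(0.74, array([ 0.7923, -0.1605,  0.    ]))]
```

View pics/k2_scene.png

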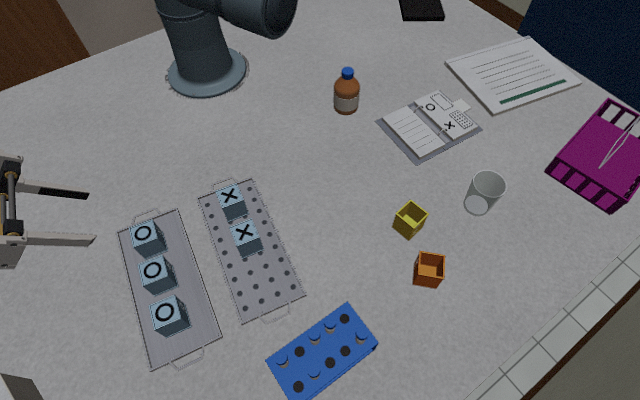

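View pics/k2_side.png

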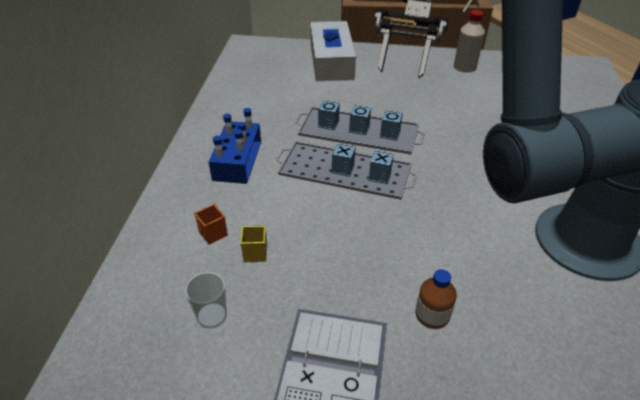

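View pics/k2_wrist.png

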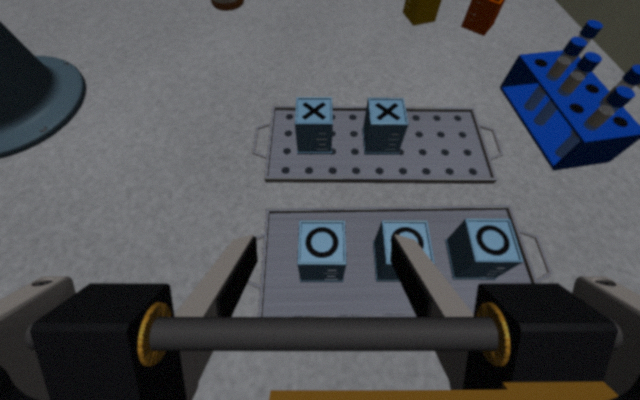

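Run:
```python
from plan import *
show("scene","l2",(110,170,310,350),4)
```

```text
(no output)
```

View pics/l2.png

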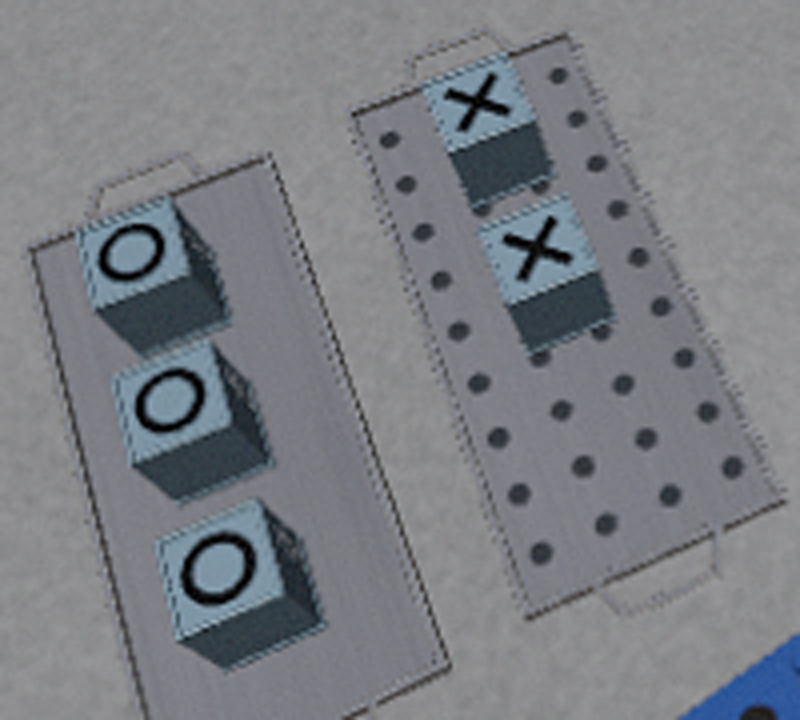

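All five stand flat, the leaf is on the left, and the gripper is clear and open. I let the arm settle and hand in.

Emit:
play_rows:
  moves:
    - {"turn":[0,0,0],"dp":[0,0,-2],"grip":-1}
    - {"turn":[0,0,0],"dp":[0,0,-2],"grip":-1}
    - {"turn":[0,0,0],"dp":[0,0,-2],"grip":-1}
    - {"turn":[0,0,0],"dp":[0,0,-2],"grip":-1}
    - {"turn":[0,0,0],"dp":[0,0,-2],"grip":-1}

```text
time_s: 66.43
tcp_pos: [0.4125, -0.3793, 0.1684]
ee_rot: [179.8, -44.9, 80.4]
contact_force: [0.5, -0.0, -1.2]
gripper_width: 0.0939
```

```bash
python3 -c "
from h import *
o=get_obs();print(o['time_s'],o['contact_force'],o['dq'].round(2))
show('scene','m2',(90,150,500,370),1.9)
print(finish_job())"
```

```text
66.4333 [ 0.5151 -0.0063 -1.1861] [ 0.05  0.19  0.04 -0.02  0.26 -0.05]
the job is handed in; nothing more can be done
None
```

View pics/m2.png

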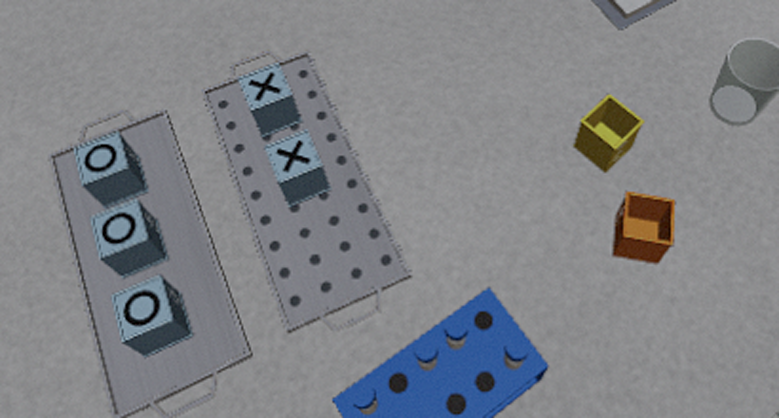

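The job was handed in at about 66 s; no verdict was reported. The leaf was turned to the left first, and the storing plan shows. All five pots were then turned over and read. The two crosses stand mouth down in the perforated tray and the three rings in the plain tray.

**Last checks:**
- **Pots:** all five look flat in the pictures. Their centres measured within about 94 mm along and 12 mm across of the tray centres; the limits are 127 and 42 mm.
- **Bottle, beaker and tube rack:** these measured within about 12 mm of where they started, against a limit of 40 mm. The two cameras differ by up to 10 mm on them. The yellow and orange look-alikes were left alone.
- **Gripper:** it was open and clear of everything, and I saw no grip slip.

**One disagreement:** in the last pictures, the ring pot at the far end of the plain tray looks turned slightly against the others, and I did not find out why. Side and scene cameras both put it inside the limits.

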